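# Open the clamped bench tray, move its divider and load lamps and standards

## Task

Set up the bench tray: loosen its clamp, which has a left-hand thread (turn the wing knob clockwise seen from above until the steel finger has swung right off the lid; never tighten it further), tip the lid up by the handle while its right end stays under the lip, then draw it out, lift it off and lay it flat on the free worktop. Then slide the divider to the right until the left compartment is long enough for the lamps and the right one still takes the bottles, lay every lamp flat lengthwise in the left compartment, and stand every white standard bottle upright in the right one (one or two lamps and two or three bottles are there). Leave the brown dropper bottle alone.

Things in the scene. Friction and masses are not known exactly. Their poses are not given: they have to be found in the camera images.
- tray: grey bench tray fixed to the worktop, 160 (x) x 246 (y) x 36 mm high, walls 5 mm, floor 5 mm thick. Origin: centre of its underside; y along its length (to the robot's left), x away from the robot, z up. A fixed metal lip overhangs its right end (y -127 to -112 mm, x +-55 mm, z 47 to 50 mm). A screw clamp stands behind it (screw axis x +106, y -70 mm)
- clamp_knob (a joint): angle (rad) of the clamp's wing knob. LEFT-HAND THREAD: it grows as the knob turns clockwise seen from above, which loosens (about 0 = clamped, stop 4.2); counter-clockwise only tightens (stop -0.35). Takes 0.1 N m, stays where left. Loosening lifts the knob 2.5 mm per rad and swings the steel finger (1 mm above the lid, 16 mm over its back edge) clockwise off it; clear from 3.0 rad
- wing_grip (a point): centre of the black wing knob of the clamp: an upright bar 70 mm long (its y axis), 16 mm thick (its x axis), 26 mm high; the point is 77 mm above the worktop when clamped; z is the axis of the screw, upward. The top of the clamp's finger and hub is 25 mm below this point
- lid_handle (a point): centre of the bar (70 mm along y, 14 x 14 mm, 16 mm free below) of the bridge handle on the loose grey lid, 75 mm from the lid's middle toward its left (+y) end, 33 mm above the underside of its plate. Axes as the lid's: x, y, z as the tray's when on. Plate 160 (x) x 244 (y) x 5 mm, 0.22 kg, ribs 5 mm deep below. Lying flat on the worktop this point is at 38 mm
- lid_heel (a point): middle of the lid's right end edge, on the underside of the plate (196 mm along the lid's -y from the handle). The lid sits on the rim (36 mm above the worktop), its ribs inside the rim, its right end 9 mm under the tray's lip with 6 mm free above it; it tips about this edge
- tray_heel (a point): point on the top of the tray's rim, under the lip at the right end, where lid_heel rests when the lid is on. Round the tray stand a printer (x over 0.44 m, y under -0.26 m, up to 0.21 m high), the autosampler (x over 0.45, y over 0.29, 0.24 m high and more) and bottles behind (x over 0.75); the worktop left of the tray (x 0.46 to 0.74, y up to 0.25) is free for the lid
- divider (a joint): position (m) of the sliding divider that stands across the tray: 0 = in the middle of the tray's length, grows toward the right (tray -y), -0.08 to 0.085; about 3 N to move, stays where it is left
- divider_grip (a point): centre of the grip block in the middle of the white divider: 50 mm long (x), 10 mm thick (y), its top 30 mm and this point 20 mm above the worktop; axes as the tray's. The plate beside the block is 148 mm long, 4 mm thick, its top 28 mm above the worktop
- lamp_1_mid (a point): centre of a hollow-cathode lamp lying on its side: round, 37 mm in diameter, 151 mm long along its y axis, about 90 g; this point is 18 mm above what it lies on. It can roll. May be absent
- lamp_2_mid (a point): centre of a hollow-cathode lamp lying on its side: round, 37 mm in diameter, 151 mm long along its y axis, about 90 g; this point is 18 mm above what it lies on. It can roll. May be absent
- bottle_1_mid (a point): centre (half-way up) of a standing white standard bottle: round, 37 mm in diameter up to its shoulder at 84 mm, 88 mm tall with its cap (cap 29 mm in diameter), z up, about 60 g. May be absent
- bottle_2_mid (a point): centre (half-way up) of a standing white standard bottle: round, 37 mm in diameter up to its shoulder at 84 mm, 88 mm tall with its cap (cap 29 mm in diameter), z up, about 60 g. May be absent
- bottle_3_mid (a point): centre (half-way up) of a standing white standard bottle: round, 37 mm in diameter up to its shoulder at 84 mm, 88 mm tall with its cap (cap 29 mm in diameter), z up, about 60 g. May be absent
- dropper_bottle: brown dropper bottle 30 x 30 x 75 mm left of the lamps (not for the tray); a bystander to leave alone; origin at the centre of its underside

How it is judged:
By the outcome, as a careful person would: the job done as asked, in the order asked, and still so for the second after the job is handed in, with the robot touching nothing.
Of lamp_1, lamp_2 only 1 to 2 are there at a start; the rules pass over those that are not, and their reading is None.
Of bottle_1, bottle_2, bottle_3 only 2 to 3 are there at a start; the rules pass over those that are not, and their reading is None.
At some moment in a run one of lid may be knocked a few centimetres aside while the robot is not near it.
It also fails if it takes over 200 s, if anything falls off the work surface, if the arm or the gripper's body presses on something with over 40 N, if the wrist force passes 120 N, or if a joint passes its speed limit or range.

## Robot

A 7-joint arm with a two-finger parallel gripper is mounted at the origin on a cart in front of the work surface, level with it; the furniture and walls round the work are solid. World frame = base frame: x ahead of the robot, y to its left, z up, the work surface at z = 0. Lengths are in m, angles in rad, forces in N, time in s.
With the tool pointing down it reaches from about 0.4 to 0.85 m from the base axis. Payload 10.4 kg.
Tool frame: the origin (TCP) lies midway between the tips of the shut fingers; the grasp point (between the pads) lies 19 mm behind it; y points along the fingers, x is the direction in which the jaws open and shut, and the axes are right-handed (so a half turn about y gives the same grasp; the last joint's range is limited). The gripper opens to 87 mm and grips with 3 to 60 N. Pads are 19 mm wide; open, the fingers measure 117 mm over their backs; the gripper's body (75 mm by 190 mm) begins 51 mm behind the grasp point.
Start: joints at [-1.337, 0.332, -0.065, 1.46, 0.022, 1.35, -0.088], TCP at [0.159, 0.605, 0.198] pointing down, gripper open.
Joint ranges: [-2.6, 2.6], [-0.5, 2.12], [-1.47, 1.34], [0.16, 2.42], [-1.27, 4.41], [0.06, 2.06], [-2.6, 2.6]. Speed limits (rad/s): [2.22, 2.22, 2.79, 2.79, 3.14, 3.14, 3.14].

## Interface

Orientations are given as a unit quaternion [x, y, z, w].
In Python, from bench import r gives the robot as it stands. The module is installed in compiled form; this text tells all that it offers.
- The arm moves only by the tool arm_command, never from a script. Its argument "deltas" is one flat list of numbers, 6 for each row, row after row: the shift along the tool's x, y, z in m, then the turn, a rotation vector about the tool's x, y, z in degrees. In form: [tx, ty, tz, ax, ay, az, tx, ty, tz, ax, ay, az, ...]. A call has 1 to 8 rows; each row is the pose to reach, as a shift and turn from the pose commanded when the call began, along the tool's axes at that moment; what a row does not reach only later rows make up. A row lasts 1/8 s, in which the tool goes at most 62.5 mm and 10.7 degrees, less where a joint would pass 70% of its speed; a pose out of reach is approached as far as the arm can. A call with a gripper value outside its range is refused whole. "hand" is the opening, from 0 (shut) to 1 (fully open), set as the call begins (left out, the last holds). The fingers move at their own pace and stop on an object; "grip_force" is the grip in N (left out, the last holds). Time passes only in rows, so rows that repeat a pose let the fingers close. It gives the time, the measured TCP pose, the force and the opening at its end, in the units of the state.
- r.read_state(): the state, without advancing time (a new reading comes with each control period).
- r.camera(name): name is "side" or "top"; returns a dict with "image" (480x640x3 uint8, red, green, blue), "intrinsics" (3x3 intrinsics, pixels), "world_from_camera" (4x4, takes a point from camera to world coordinates). Camera axes: x right, y down, z forward; pixel columns grow to the right and rows downward; lengths in m; the calibration is good to about 2 mm. A picture is of the moment at which its call begins. There is no depth.
- r.close_job(): hands the job in, once; it reports no verdict.
Trained networks look in a picture, given as the dict that the camera call returned (one of the last four; its "shot" number tells which), for a name from the list of things; names that differ only in an ending like _2 or _b are one class to them, and where a whole thing is asked for, a point or a joint stands for the part that bears it (a point fixed in the world has none). Each returns a list of dicts, best first, with "conf" (0 to 1); they miss things now and then, are a little off and sometimes report something else, mostly with a low value. They report only what shows in the picture. A call takes as long as a camera call.
- r.boxes_of(picture, query): "centre" ([row, column] in pixels, amid what is visible of it).
- r.regions_of(picture, query): "region" (480x640 bool, what is visible of it) and "centre" ([row, column] in pixels, amid what is visible of it).
The state is a dict: "time": time; "joint_positions": joint angles; "joint_vel": joint speeds; "joint_torque": joint torques, N m; "ee_pos": TCP position; "eef_rot": TCP orientation; "ft_force": force on the tool from outside, world axes, zero at the start; "torque": the same for the moment, N m; "width": finger opening in m.
Only numpy, scipy, OpenCV 4.12 (cv2) and the standard library are available. Lean on these libraries where they do the work, as an engineer would, in place of code of your own. Each camera call takes 0.05 s, during which the arm holds its last target.

## Working session

There is one attempt and no reset: what is moved stays moved. The work goes in short steps, Python scripts to look and compute and a tool call to move; the robot and the scene stay as the last step left them, time stands still between calls to the robot, and variables do not carry over. Pictures are saved under pics/ and viewed, and the job is handed in when it is done.

Besides the shell and the picture viewer there is one more tool, called after "Request:" by a JSON object that holds its "api" and its "payload". arm_command: Moves the arm, as the interface text tells. Its arguments: {"type":"object","properties":{"deltas":{"type":"array","items":{"type":"number"}},"hand":{"type":"number"},"grip_force":{"type":"number"}},"required":["deltas"]}

I'll start with the state and both camera views.

```bash
ls; mkdir -p pics
python3 - <<'E'
from bench import r
import cv2
s=r.read_state()
for k,v in s.items(): print(k,v)
for n in ("side","top"):
    p=r.camera(n)
    cv2.imwrite(f"pics/{n}0.png",p["image"][:,:,::-1])
    print(n,p["shot"],p["intrinsics"].tolist(),p["world_from_camera"].round(4).tolist())
E
```

```text
pics
time 0.0
joint_positions [-1.33660055  0.33287894 -0.06471229  1.46094708  0.02157435  1.34986529
 -0.08850135]
joint_vel [-0.00089546 -0.00076377  0.00109966 -0.00030375 -0.00172858 -0.00011983
 -0.00057498]
joint_torque [ 4.29772863e-04 -6.23259974e+01  2.46725441e-02 -3.89894629e+01
 -6.13248604e-02  3.97093815e-02  1.42018102e-04]
ee_pos [0.15862394 0.60410647 0.19684681]
eef_rot [ 0.5602141   0.43148305 -0.43225408 -0.5595882 ]
ft_force [-0.62712345  0.05777837 -0.35944092]
torque [-0.01849579 -0.00128458 -0.0193705 ]
width 0.08708873522015673
side 1 [[484.05505159458295, 0.0, 316.3358288960609], [0.0, 484.05505159458295, 243.3638046608749], [0.0, 0.0, 1.0]] [[-0.904, -0.3078, 0.2967, 0.2375], [-0.4274, 0.6336, -0.6449, 0.7288], [0.0105, -0.7098, -0.7043, 0.8465], [0.0, 0.0, 0.0, 1.0]]
top 2 [[603.6098468890235, 0.0, 313.5804576604461], [0.0, 603.6098468890235, 237.16263350885555], [0.0, 0.0, 1.0]] [[-0.007, -0.9742, 0.2254, 0.2267], [-1.0, 0.0059, -0.0055, 0.0004], [0.0041, -0.2255, -0.9742, 1.4764], [0.0, 0.0, 0.0, 1.0]]
```

View pics/side0.png

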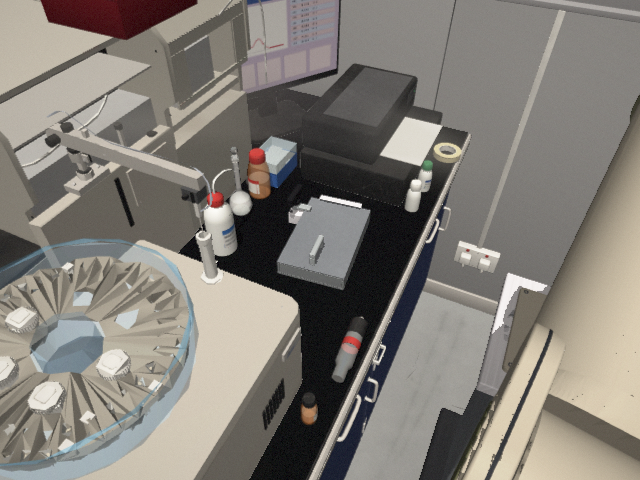

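View pics/top0.png

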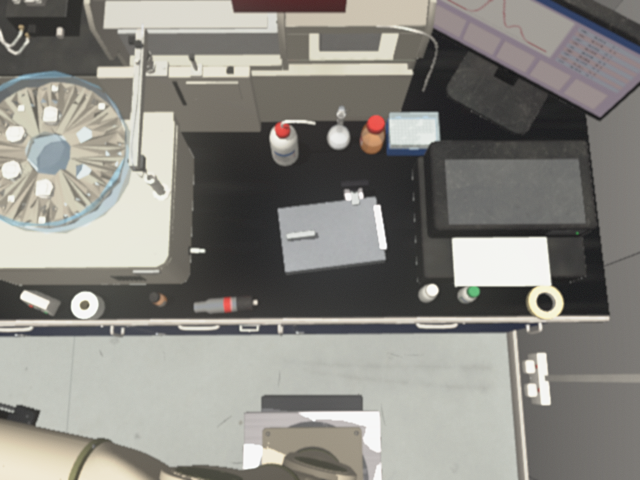

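```bash
cat > h.py <<'E'
from bench import r
import cv2, numpy as np
from scipy.spatial.transform import Rotation as R
def shot(n,save=None,crop=None,scale=2):
    p=r.camera(n)
    if save:
        im=p["image"][:,:,::-1]
        if crop:
            y0,y1,x0,x1=crop; im=cv2.resize(im[y0:y1,x0:x1],None,fx=scale,fy=scale,interpolation=cv2.INTER_CUBIC)
        cv2.imwrite("pics/"+save,im)
    return p
def ray(p,rc):
    K=p["intrinsics"];T=p["world_from_camera"]
    d=T[:3,:3]@np.array([(rc[1]-K[0,2])/K[0,0],(rc[0]-K[1,2])/K[1,1],1.]); return T[:3,3],d
def atz(p,rc,z):
    o,d=ray(p,rc); return o+d*(z-o[2])/d[2]
def proj(p,X):
    K=p["intrinsics"];T=p["world_from_camera"]
    c=T[:3,:3].T@(np.asarray(X)-T[:3,3]); u=K@c; return u[1]/u[2],u[0]/u[2]
def tri(pa,a,pb,b):
    o1,d1=ray(pa,a);o2,d2=ray(pb,b)
    s=np.linalg.lstsq(np.c_[d1,-d2],o2-o1,rcond=None)[0]
    P=o1+d1*s[0];Q=o2+d2*s[1];return (P+Q)/2,np.linalg.norm(P-Q)
def pose():
    s=r.read_state(); return s["ee_pos"],R.from_quat(s["eef_rot"])
def down(yaw):
    # tool y = -z world; tool x (jaw dir) at angle yaw from world x
    x=np.array([np.cos(yaw),np.sin(yaw),0]);y=np.array([0,0,-1.]);return R.from_matrix(np.c_[x,y,np.cross(x,y)])
def delta(P,Rt,P0=None,R0=None):
    if P0 is None: P0,R0=pose()
    t=R0.inv().apply(np.asarray(P)-P0); w=(R0.inv()*Rt).as_rotvec(degrees=True); return t,w
E
python3 - <<'E'
from h import *
ps=shot("side");pt=shot("top")
for q in ["lamp_1_mid","bottle_1_mid","dropper_bottle","tray","clamp_knob","wing_grip","lid_handle","lid_heel","divider_grip"]:
    for n,p in (("side",ps),("top",pt)):
        try:
            print(q,n,[(round(b["conf"],2),np.round(b["centre"],1).tolist()) for b in r.boxes_of(p,q)][:5])
        except Exception as e: print(q,n,e)
P,Q=pose();print(P,Q.as_matrix().round(3).tolist())
for q in ["lamp_1_mid","bottle_1_mid","lid_handle","wing_grip"]:
  m=r.regions_of(pt,q)
  for b in m[:3]:
    pts=np.argwhere(b["region"]);print(q,round(b["conf"],2),len(pts),cv2.minAreaRect(pts[:,::-1].astype(np.float32)))
E
python3 - <<'E'
from h import *
shot("top","topz.png",(170,320,180,500),2.5)
shot("side","sidez.png",(170,460,220,480),2)
E
```

```text
lamp_1_mid side []
lamp_1_mid top [(0.38, [296.4, 467.0])]
bottle_1_mid side [(0.89, [196.4, 410.5])]
bottle_1_mid top [(0.83, [293.8, 431.1])]
dropper_bottle side [(0.75, [413.5, 310.6])]
dropper_bottle top [(0.54, [297.7, 159.0])]
tray side [(0.6, [265.9, 302.2])]
tray top [(0.86, [200.2, 359.0]), (0.75, [303.4, 226.9])]
clamp_knob side [(0.65, [197.8, 291.6]), (0.64, [270.7, 303.6])]
clamp_knob top [(0.72, [290.5, 428.9]), (0.53, [184.6, 354.3])]
wing_grip side [(0.7, [197.1, 295.4]), (0.2, [196.2, 410.3])]
wing_grip top [(0.69, [186.6, 354.5])]
lid_handle side [(0.67, [237.6, 325.3])]
lid_handle top [(0.85, [234.2, 327.9])]
lid_heel side [(0.64, [234.3, 326.9])]
lid_heel top [(0.86, [232.6, 327.5])]
divider_grip side []
divider_grip top []
[0.15869188 0.6045575  0.19769912] [[0.254, 0.0, -0.967], [0.967, 0.0, 0.254], [0.0, -1.0, 0.0]]
bottle_1_mid 0.63 246 ((428.00006103515625, 292.5000305175781), (14.849241256713867, 19.091880798339844), 45.0)
bottle_1_mid 0.21 311 ((353.5, 186.0), (12.0, 29.0), 90.0)
lid_handle 0.68 6265 ((329.8700256347656, 234.09002685546875), (65.47808837890625, 101.25768280029297), 81.8698959350586)
wing_grip 0.65 240 ((354.11883544921875, 185.6881103515625), (10.7464017868042, 26.567493438720703), 84.2894058227539)
```

View pics/topz.png

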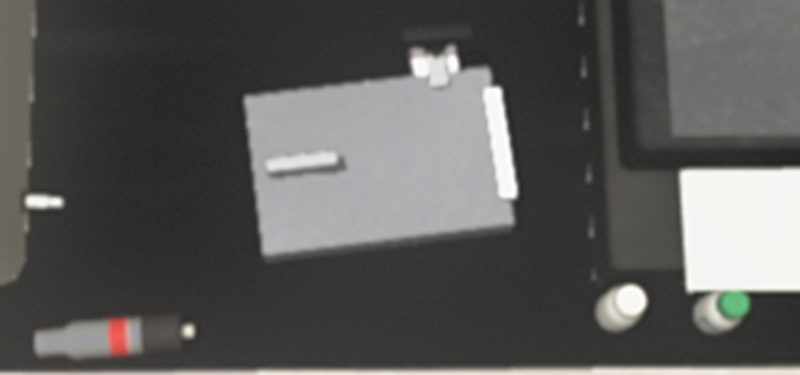

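View pics/sidez.png

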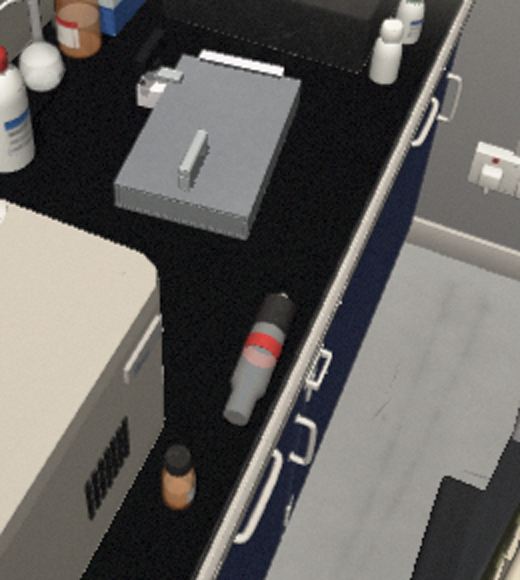

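Run:
```python
from h import *
shot("top","t1.png",(175,280,270,395),6)
shot("side","s1.png",(180,300,265,385),6)
```

```text
(no output)
```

View pics/t1.png

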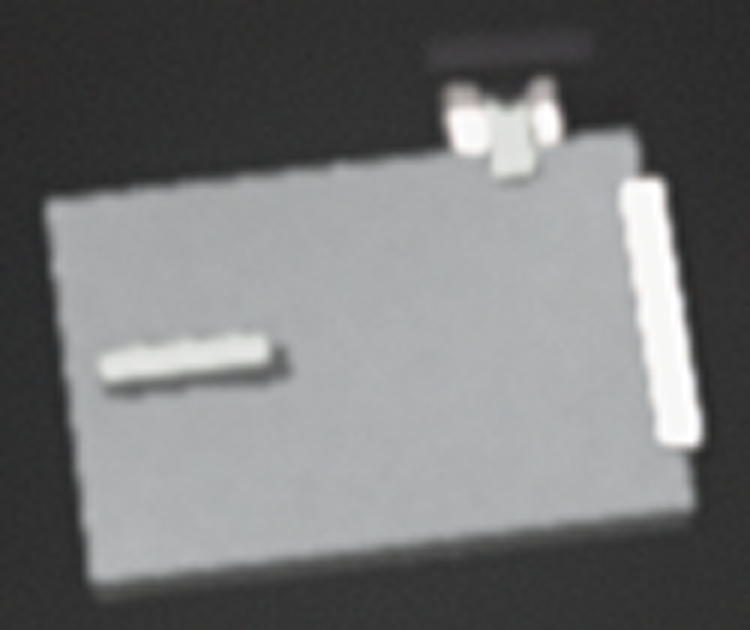

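View pics/s1.png

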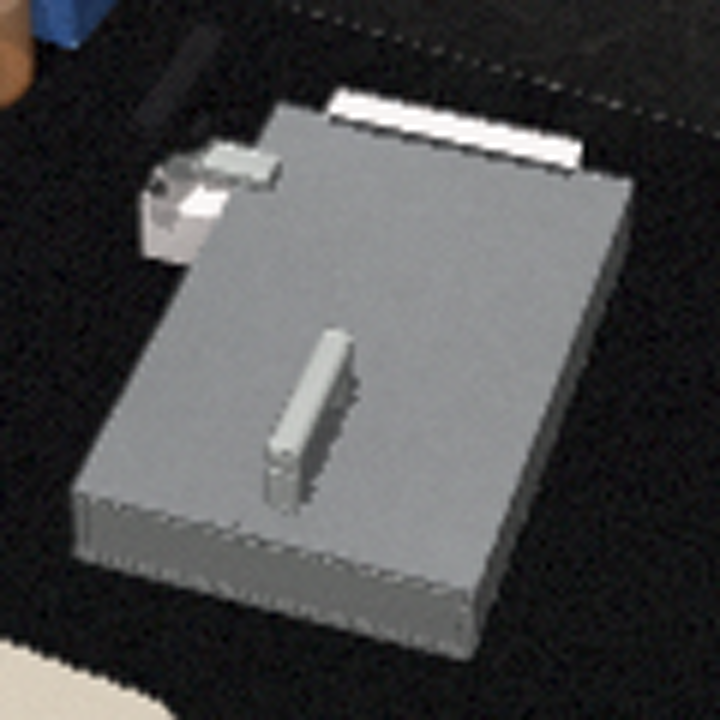

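```bash
cat > fit0.py <<'E'
from h import *
from scipy.optimize import least_squares
pt=shot("top");ps=shot("side")
def z6(u,v,ox,oy): return np.array([(v+.5)/6-.5+oy,(u+.5)/6-.5+ox])
T=lambda u,v:z6(u,v,270,175); S=lambda u,v:z6(u,v,265,180)
c=.081
obs=[(pt,T(45,203),(.08,.123,.041)),(pt,T(636,130),(.08,-.121,.041)),(pt,T(693,510),(-.08,-.121,.041)),(pt,T(93,583),(-.08,.123,.041)),
(pt,T(624,178),(.055,-.112,.05)),(pt,T(663,180),(.055,-.127,.05)),(pt,T(700,445),(-.055,-.127,.05)),(pt,T(660,445),(-.055,-.112,.05)),
(pt,T(185,358),(0,.076,.076)),(pt,T(511,49),(.106,-.07,.09)),
(ps,S(75,488),(.08,.123,.041)),(ps,S(472,592),(-.08,.123,.041)),(ps,S(632,182),(-.08,-.121,.041)),(ps,S(280,102),(.08,-.121,.041)),
(ps,S(308,392),(0,.076,.076))]
def W(q,l):
    cc,s=np.cos(q[2]),np.sin(q[2]); return np.array([q[0]+cc*l[0]-s*l[1],q[1]+s*l[0]+cc*l[1],l[2]])
def f(q): return np.concatenate([np.array(proj(p,W(q,l)))-o for p,o,l in obs])
s=least_squares(f,[.62,-.02,.1]);print(s.x,np.degrees(s.x[2]))
print(s.fun.reshape(-1,2).round(1))
for sel in ("top","side"):
    o2=[o for o in obs if (o[0] is pt)==(sel=="top")]
    s2=least_squares(lambda q:np.concatenate([np.array(proj(p,W(q,l)))-o for p,o,l in o2]),[.62,-.02,.1]);print(sel,s2.x)
print("knob",W(s.x,(.106,-.07,.077)),"handle",W(s.x,(0,.076,.069)),"heel",W(s.x,(0,-.121,.036)))
a,b=atz(pt,T(428,52),.09),atz(pt,T(595,46),.09);d=a-b;print("knob top ends",a,b,np.hypot(*d[:2]),np.degrees(np.arctan2(d[1],d[0])))
a,b=atz(pt,T(100,366),.076),atz(pt,T(270,350),.076);d=a-b;print("handle ends",a,b,np.hypot(*d[:2]),np.degrees(np.arctan2(d[1],d[0])))
print("knob tri",tri(pt,T(511,49),ps,S(178,75)))
E
python3 fit0.py
```

```text
[ 0.56877976 -0.05029629  0.1169665 ] 6.70168678929417
[[-0.6  0.2]
 [-0.1 -0.5]
 [-0.5 -0.3]
 [-0.5 -0.4]
 [ 1.  -0.2]
 [-0.1 -0.7]
 [-0.8 -0.1]
 [-0.   0.4]
 [-0.7 -0.6]
 [-0.3 -0.1]
 [-0.2 -0.3]
 [-0.2  1. ]
 [-0.3  1.2]
 [-0.1  0.4]
 [-0.7  0.9]]
top [ 0.5679626  -0.0509099   0.11997467]
side [ 0.56985876 -0.04874153  0.11885973]
knob [ 0.68222448 -0.1074478   0.077     ] handle [0.55991056 0.02518441 0.069     ] heel [ 0.58290045 -0.17046953  0.036     ]
knob top ends [ 0.68041067 -0.07425622  0.09      ] [ 0.68255639 -0.14136989  0.09      ] 0.06714795775694027 91.83120944291024
handle ends [0.55506276 0.05750063 0.076     ] [ 0.5611882  -0.01004893  0.076     ] 0.06782672481789165 95.18145155621579
knob tri (array([ 0.68394664, -0.10768044,  0.08594671]), np.float64(0.002216197186844678))
```

Run:
```python
from h import *
ps=shot("side");pt=shot("top")
print("brown base",atz(ps,(197,262),0),"cap tri",tri(ps,(152,258),pt,(121,376)))
print("flask top",tri(ps,(150,236),pt,(110,342)),"base",atz(ps,(212,241),0))
print("blue box near corner",atz(ps,(183,283),0), "white red",atz(ps,(250,226),0),tri(ps,(198,217),pt,(129,283)))
print("bottle1 cap",atz(pt,(290,431),.088), "base",atz(ps,(211,411),0))
print("green cap",atz(pt,(291.3,473.5),.088),tri(pt,(291.3,473.5),ps,(165,428)), "base",atz(ps,(192,424),0))
print("lip pts lamp ends", atz(pt,(305,196),.018),atz(pt,(302,252),.018))
print("dropper",atz(pt,(300,158),.03))
print(tri(pt,(290.5,431.5),ps,(183,416)))
p=proj(pt,(.45,.29,.24));print(p)
```

```text
brown base [ 0.80539521 -0.14439774  0.        ] cap tri (array([ 0.81803666, -0.1590148 ,  0.13508745]), np.float64(0.005656572316078879))
flask top (array([ 0.82308916, -0.074787  ,  0.18969076]), np.float64(0.002495884032133709)) base [ 8.24144503e-01 -6.57232846e-02 -1.11022302e-16]
blue box near corner [ 0.78310097 -0.22474113  0.        ] white red [7.82770594e-01 7.09363780e-02 1.11022302e-16] (array([0.79173017, 0.0622299 , 0.15473417]), np.float64(0.0029999824105627327))
bottle1 cap [ 0.42078479 -0.27857657  0.088     ] base [ 0.41915186 -0.26772067  0.        ]
green cap [ 0.41712565 -0.37690924  0.088     ] (array([ 0.41846114, -0.37979756,  0.07739396]), np.float64(0.00023628772130407144)) base [ 0.4108359 -0.3615761  0.       ]
lip pts lamp ends [0.39777401 0.27724554 0.018     ] [0.40415364 0.14216519 0.018     ]
dropper [0.40896467 0.36650833 0.03      ]
(array([ 0.42145644, -0.2804716 ,  0.08364272]), np.float64(0.0024636961039883583))
(np.float64(267.49711384195604), np.float64(170.92446656181426))
```

Run:
```python
from h import *
p=shot("side","b_s.png",(150,225,385,475),7)
p=shot("top","b_t.png",(270,320,400,500),7)
p=shot("top","c_t.png",(270,330,0,270),2.8)
```

```text
(no output)
```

View pics/b_s.png

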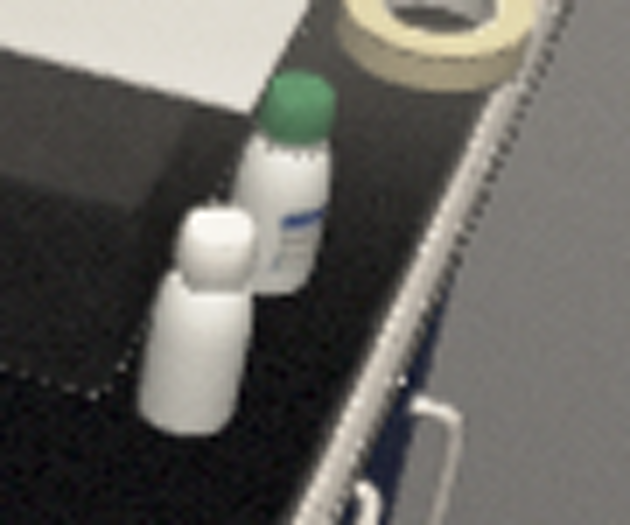

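View pics/b_t.png

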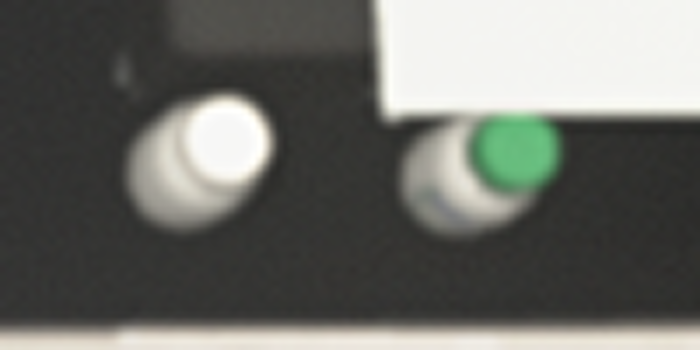

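View pics/c_t.png

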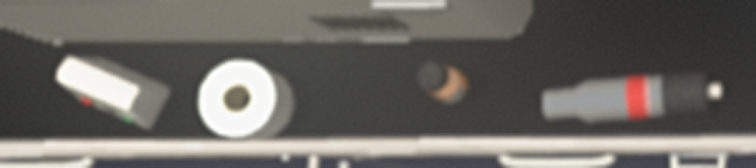

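```bash
cat >> h.py <<'E'
def rows(way,step=.045,ang=10.):
    """way: list of (P, Rot) after current. prints rows in chunks of 8, each relative to start-of-chunk pose"""
    from scipy.spatial.transform import Slerp
    P0,R0=pose(); seq=[]
    p,q=P0,R0
    for P,Q in way:
        P=np.asarray(P,float); n=max(1,int(np.ceil(max(np.linalg.norm(P-p)/step,np.degrees((q.inv()*Q).magnitude())/ang))))
        sl=Slerp([0,1],R.concatenate([q,Q]))
        for k in range(1,n+1): seq.append((p+(P-p)*k/n,sl(k/n)))
        p,q=P,Q
    b=(P0,R0)
    for i in range(0,len(seq),8):
        out=[]
        for P,Q in seq[i:i+8]:
            t,w=delta(P,Q,*b); out+=[round(float(v),3) for v in t]+[round(float(v),1) for v in w]
        print(str(out).replace(" ",""), len(seq[i:i+8])); b=seq[min(i+7,len(seq)-1)]
    return seq
def yaw(d): return down(np.radians(d))
def st():
    s=r.read_state(); Q=R.from_quat(s["eef_rot"]).as_matrix()
    print("t",round(s["time"],2),"P",s["ee_pos"].round(4),"yaw",round(np.degrees(np.arctan2(Q[1,0],Q[0,0])),1),"ydir",Q[:,1].round(3),"F",s["ft_force"].round(1),"M",s["torque"].round(2),"w",round(s["width"],4),"q",np.round(s["joint_positions"],2))
E
python3 - <<'E'
from h import *
ps=shot("side");pt=shot("top")
print("paper",tri(pt,(287,455),ps,(162,421)),tri(pt,(287,550),ps,(125,441)))
rows([((.15,.46,.30),yaw(68)),((.30,.32,.30),yaw(47)),((.42,.14,.30),yaw(20)),((.52,0,.30),yaw(10)),((.68,-.1075,.22),yaw(2))])
E
```

```text
paper (array([ 0.42613154, -0.32746326,  0.11690213]), np.float64(0.0057382194243261325)) (array([ 0.42818856, -0.54819032,  0.1051838 ]), np.float64(0.009231313428152558))
[-0.036,-0.026,-0.007,-0.0,1.8,0.0,-0.071,-0.051,-0.014,-0.0,3.6,0.0,-0.107,-0.077,-0.021,-0.0,5.5,0.0,-0.142,-0.102,-0.028,-0.0,7.3,0.0,-0.161,-0.102,-0.064,-0.0,11.5,0.0,-0.181,-0.102,-0.101,-0.0,15.7,0.0,-0.2,-0.102,-0.137,-0.0,19.9,0.0,-0.22,-0.102,-0.173,-0.0,24.1,0.0] 8
[-0.003,0.0,-0.041,0.0,4.2,0.0,-0.016,0.0,-0.082,0.0,9.6,0.0,-0.029,0.0,-0.123,0.0,15.0,0.0,-0.042,0.0,-0.165,0.0,20.4,0.0,-0.055,0.0,-0.206,0.0,25.8,0.0,-0.068,0.0,-0.247,0.0,31.2,0.0,-0.08,0.0,-0.289,0.0,33.7,0.0,-0.091,0.0,-0.33,0.0,36.2,0.0] 8
[0.015,0.0,-0.04,0.0,2.5,0.0,0.03,0.0,-0.081,0.0,5.0,0.0,0.056,0.016,-0.11,0.0,6.6,0.0,0.081,0.032,-0.139,0.0,8.2,0.0,0.106,0.048,-0.168,0.0,9.8,0.0,0.132,0.064,-0.197,0.0,11.4,0.0,0.157,0.08,-0.226,0.0,13.0,0.0] 7
```

Request:
{"api": "arm_command", "payload": {"deltas": [-0.036,-0.026,-0.007,0,1.8,0,-0.071,-0.051,-0.014,0,3.6,0,-0.107,-0.077,-0.021,0,5.5,0,-0.142,-0.102,-0.028,0,7.3,0,-0.161,-0.102,-0.064,0,11.5,0,-0.181,-0.102,-0.101,0,15.7,0,-0.2,-0.102,-0.137,0,19.9,0,-0.22,-0.102,-0.173,0,24.1,0], "hand": 0.6, "grip_force": 30}}

```text
time: 2.95
ee_pos: [0.2711, 0.3468, 0.2999]
eef_rot: [-0.638, -0.305, 0.305, 0.638]
ft_force: [0.3, 0.7, 0.2]
width: 0.0522
```

Request:
{"api": "arm_command", "payload": {"deltas": [-0.003,0,-0.041,0,4.2,0,-0.016,0,-0.082,0,9.6,0,-0.029,0,-0.123,0,15,0,-0.042,0,-0.165,0,20.4,0,-0.055,0,-0.206,0,25.8,0,-0.068,0,-0.247,0,31.2,0,-0.08,0,-0.289,0,33.7,0,-0.091,0,-0.33,0,36.2,0]}}

```text
time: 3.95
ee_pos: [0.471, 0.0687, 0.2999]
eef_rot: [-0.701, -0.092, 0.091, 0.701]
ft_force: [0.5, 0.4, -1.4]
width: 0.0526
```

```bash
python3 -c "
from h import *
st()
rows([((.52,0,.30),yaw(10)),((.682,-.1075,.22),yaw(2)),((.682,-.1075,.12),yaw(2))])"
```

```text
t 3.95 P [0.471  0.0687 0.2999] yaw 14.9 ydir [ 0.001  0.001 -1.   ] F [ 0.5  0.4 -1.4] M [-0.05 -0.02 -0.04] w 0.0526 q [-0.8  -0.07  0.53  1.69  0.04  1.51 -0.01]
[0.015,-0.0,-0.04,-0.0,2.5,0.0,0.03,-0.0,-0.079,-0.0,4.9,0.0,0.055,0.016,-0.108,-0.0,6.5,0.0,0.081,0.032,-0.137,-0.0,8.1,0.0,0.107,0.048,-0.166,-0.0,9.7,0.0,0.133,0.064,-0.195,-0.0,11.3,0.0,0.159,0.08,-0.225,-0.0,12.9,0.0,0.159,0.113,-0.225,-0.0,12.9,0.0] 8
[0.0,0.033,0.0,0.0,0.0,0.0,0.0,0.067,0.0,0.0,0.0,0.0] 2
```

Request:
{"api": "arm_command", "payload": {"deltas": [0.015,0,-0.04,0,2.5,0,0.03,0,-0.079,0,4.9,0,0.055,0.016,-0.108,0,6.5,0,0.081,0.032,-0.137,0,8.1,0,0.107,0.048,-0.166,0,9.7,0,0.133,0.064,-0.195,0,11.3,0,0.159,0.08,-0.225,0,12.9,0,0.159,0.113,-0.225,0,12.9,0]}}

```text
time: 4.95
ee_pos: [0.6836, -0.1088, 0.1857]
eef_rot: [0.708, 0.012, -0.012, -0.706]
ft_force: [-1.4, 0.3, -0.1]
width: 0.0523
```

```bash
python3 -c "
from h import *
st()
shot('top','k_t.png',(100,300,260,500),3)
shot('side','k_s.png',(80,280,200,440),3)
rows([((.682,-.1075,.12),yaw(2)),((.682,-.1075,.060),yaw(2))])"
```

```text
t 4.95 P [ 0.6836 -0.1088  0.1857] yaw 1.9 ydir [ 0.001 -0.002 -1.   ] F [-1.4  0.3 -0.1] M [-0.09  0.09  0.04] w 0.0523 q [-0.37  0.56  0.71  1.31 -0.36  1.4   0.36]
[0.001,0.031,-0.001,-0.0,0.0,-0.2,0.002,0.063,-0.001,-0.0,0.1,-0.4,0.002,0.092,-0.002,-0.0,0.1,-0.4,0.002,0.122,-0.002,-0.0,0.1,-0.4] 4
```

View pics/k_s.png

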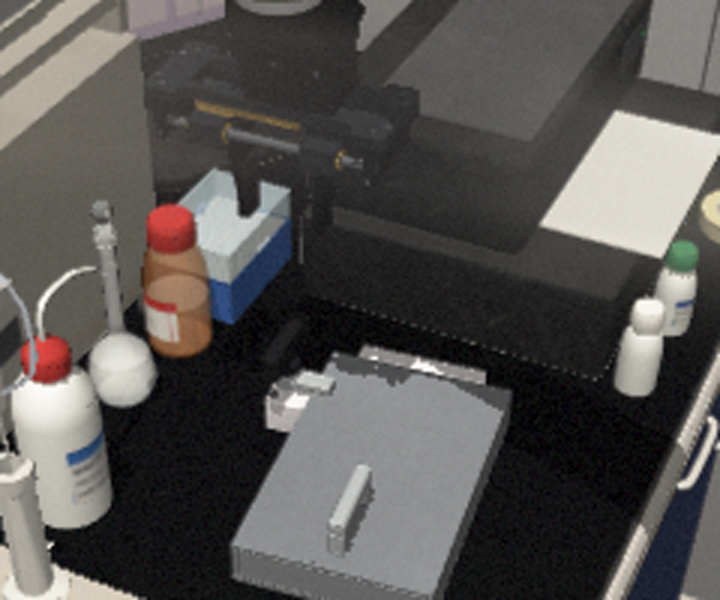

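Request:
{"api": "arm_command", "payload": {"deltas": [-0.001,0.031,-0.001,0,0,0,-0.001,0.063,-0.001,0,0,0,-0.001,0.092,-0.001,0,0,0,-0.001,0.122,-0.001,0,0,0,-0.001,0.122,-0.001,0,0,0]}}

```text
time: 5.68
ee_pos: [0.6802, -0.1061, 0.064]
eef_rot: [-0.707, -0.012, 0.014, 0.707]
ft_force: [-0.4, -0.2, 0.2]
width: 0.0521
```

```bash
python3 -c "
from h import *
st()
shot('top','k_t2.png',(100,300,260,500),3)
shot('side','k_s2.png',(130,280,240,400),4)
"
```

```text
t 5.67 P [ 0.6802 -0.1061  0.064 ] yaw 2.1 ydir [-0.003  0.001 -1.   ] F [-0.4 -0.2  0.2] M [-0.   -0.01 -0.03] w 0.0521 q [-0.36  0.65  0.67  1.45 -0.41  1.19  0.4 ]
```

View pics/k_s2.png

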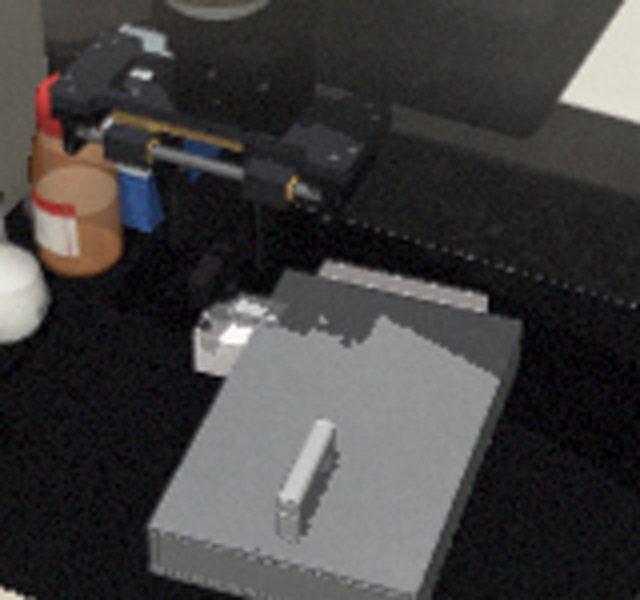

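View pics/k_t2.png

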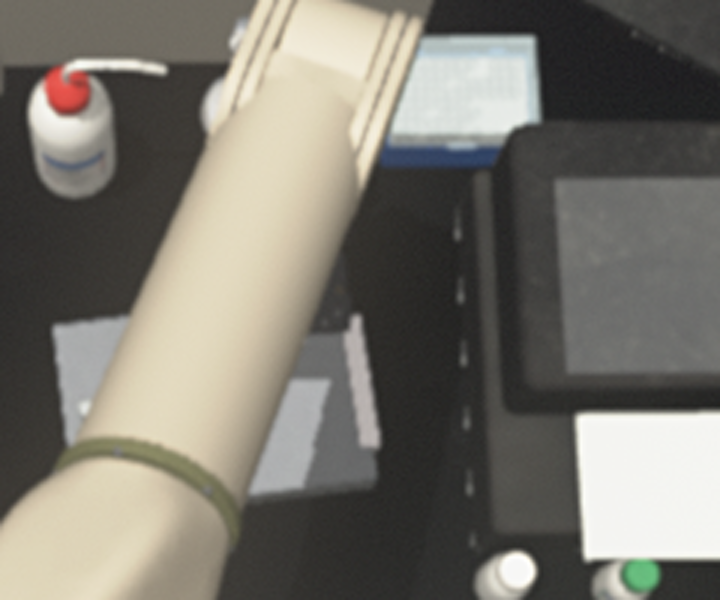

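Request:
{"api": "arm_command", "payload": {"deltas": [0.001,0,0,0,0,0,0.001,0,0,0,0,0,0.001,0,0,0,0,0,0.001,0,0,0,0,0], "hand": 0, "grip_force": 20}}

```text
time: 6.28
ee_pos: [0.6821, -0.1072, 0.0648]
eef_rot: [-0.707, -0.013, 0.013, 0.707]
ft_force: [2.4, 0.2, 0.1]
width: 0.02
```

```bash
python3 -c "
from h import *
st()
"
```

```text
t 6.28 P [ 0.6821 -0.1072  0.0648] yaw 2.1 ydir [ 0.  0. -1.] F [2.4 0.2 0.1] M [-0.1  -0.48  0.05] w 0.02 q [-0.36  0.65  0.67  1.45 -0.41  1.19  0.4 ]
```

Request:
{"api": "arm_command", "payload": {"deltas": [0,0,0,0,0,0,0,0,0,0,6,0,0,-0.001,0,0,13,0,0,-0.001,0,0,20,0,0,-0.001,0,0,27,0,0,-0.001,0,0,34,0,0,-0.002,0,0,41,0,0,-0.002,0,0,48,0]}}

```text
time: 7.28
ee_pos: [0.682, -0.1071, 0.0666]
eef_rot: [-0.651, 0.277, -0.277, 0.651]
ft_force: [-0.4, -0.1, -0.2]
width: 0.0004
```

```bash
python3 -c "
from h import *
st()
"
```

```text
t 7.28 P [ 0.682  -0.1071  0.0666] yaw -46.1 ydir [-0.  0. -1.] F [-0.4 -0.1 -0.2] M [-0.05  0.1  -0.05] w 0.0004 q [-0.46  0.71  0.84  1.45 -0.54  1.22 -0.36]
```

```bash
python3 -c "
from h import *
shot('side','k_s3.png',(130,280,240,400),4)
"
```

```text
(no output)
```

View pics/k_s3.png

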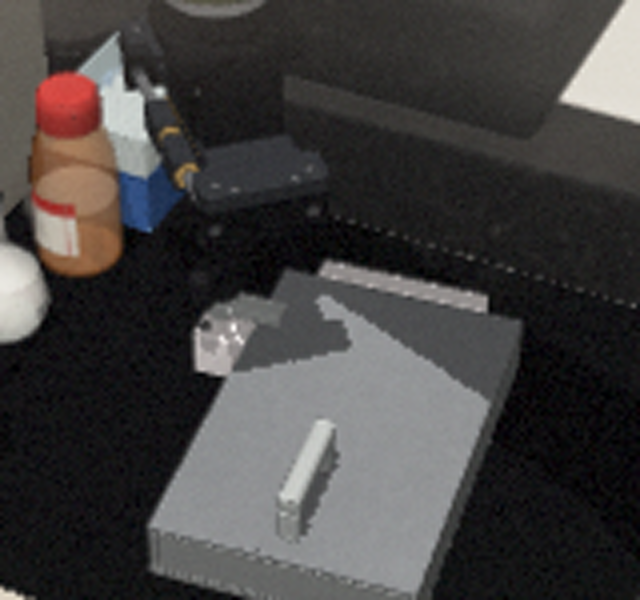

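```bash
python3 -c "
from h import *
p=shot('side')
im=p['image'][:,:,::-1][140:230,250:340]
im=np.clip((im/255.)**.45*255*1.1,0,255).astype(np.uint8)
cv2.imwrite('pics/k_s4.png',cv2.resize(im,None,fx=6.5,fy=6.5,interpolation=cv2.INTER_CUBIC))
for X in [(.682,-.1075,.077),(.682,-.1075,.09),(.682,-.1075,.064),(.682,-.107,.0666)]: 
  v=proj(p,X); print(X,v,[(v[1]-250)*6.5,(v[0]-140)*6.5])
im=cv2.imread('pics/k_s2.png'); 
im=np.clip((im/255.)**.45*255*1.1,0,255).astype(np.uint8)[120:400,40:360];cv2.imwrite('pics/k_s2b.png',cv2.resize(im,None,fx=2,fy=2))
"
```

```text
(0.682, -0.1075, 0.077) (np.float64(195.29233443384288), np.float64(295.4020691608713)) [np.float64(295.1134495456634), np.float64(359.4001738199787)]
(0.682, -0.1075, 0.09) (np.float64(191.21701659778796), np.float64(295.2977153037448)) [np.float64(294.4351494743411), np.float64(332.91060788562174)]
(0.682, -0.1075, 0.064) (np.float64(199.3066014211626), np.float64(295.50485973096045)) [np.float64(295.7815882512429), np.float64(385.492909237557)]
(0.682, -0.107, 0.0666) (np.float64(198.6223804336805), np.float64(295.394136829685)) [np.float64(295.0618893929526), np.float64(381.0454728189232)]
```

View pics/k_s4.png

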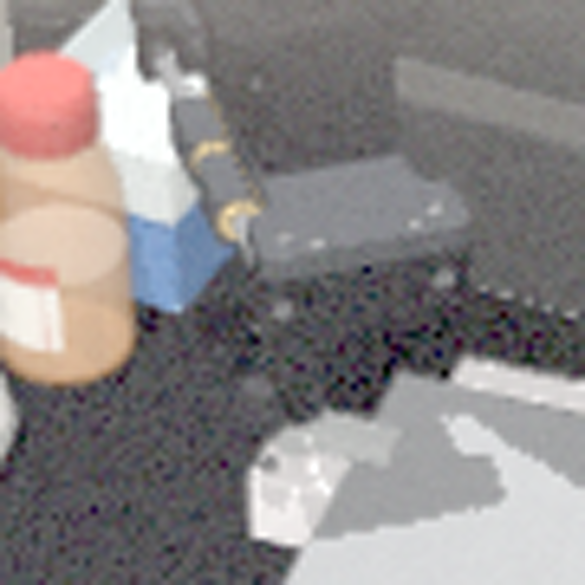

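View pics/k_s2b.png

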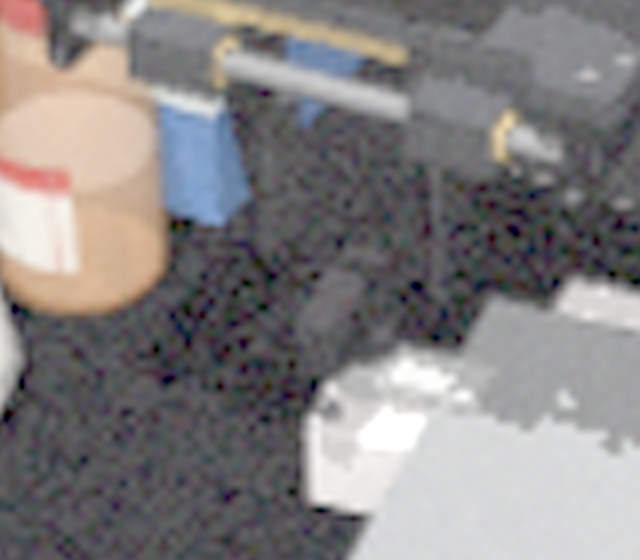

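```bash
python3 -c "
from h import *
a=np.mean([r.camera('side')['image'].astype(float) for _ in range(8)],0)
im=a[150:230,260:340,::-1]
im=np.clip(im*3.5,0,255).astype(np.uint8)
cv2.imwrite('pics/k_s5.png',cv2.resize(im,None,fx=7.5,fy=7.5,interpolation=cv2.INTER_CUBIC))
st()
"
```

```text
t 7.78 P [ 0.6821 -0.1072  0.0667] yaw -45.9 ydir [ 0.  0. -1.] F [-0.3 -0.2  0. ] M [-0.12  0.08  0.03] w 0.0005 q [-0.46  0.71  0.84  1.45 -0.54  1.22 -0.36]
```

View pics/k_s5.png

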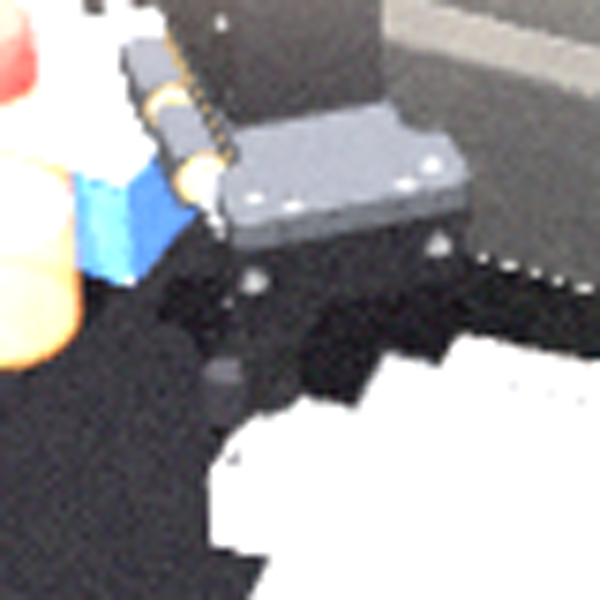

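```bash
python3 -c "
from h import *
p=shot('side')
for a in (92,60,44,30,10):
  t=np.radians(a); 
  for z in (.064,.09):
    for s in (1,-1): print(a,z,s,np.round(proj(p,(.682+s*.035*np.cos(t),-.1075+s*.035*np.sin(t),z)),1))
"
```

```text
92 0.064 1 [207.6 289.5]
92 0.064 -1 [191.4 301.3]
92 0.09 1 [199.4 289.2]
92 0.09 -1 [183.3 301.2]
60 0.064 1 [204.3 283.7]
60 0.064 -1 [194.4 307. ]
60 0.09 1 [196.2 283.3]
60 0.09 -1 [186.3 307. ]
44 0.064 1 [202.1 282.1]
44 0.064 -1 [196.6 308.7]
44 0.09 1 [194.  281.7]
44 0.09 -1 [188.5 308.7]
30 0.064 1 [199.9 281.6]
30 0.064 -1 [198.7 309.3]
30 0.09 1 [191.8 281.2]
30 0.09 -1 [190.6 309.3]
10 0.064 1 [196.9 282.3]
10 0.064 -1 [201.8 308.8]
10 0.09 1 [188.8 281.9]
10 0.09 -1 [193.7 308.8]
```

```bash
python3 -c "
from h import *
p=shot('side')
for x in (.648,.656,.682,.708,.716):
  for z in (.064,.13): print(x,z,np.round(proj(p,(x,-.107,z)),1))
im=cv2.imread('pics/k_s2.png').astype(float)[100:340,100:340]
cv2.imwrite('pics/k_s2c.png',cv2.resize(np.clip(im*4,0,255).astype(np.uint8),None,fx=2.5,fy=2.5))
"
```

```text
0.648 0.064 [203.2 307.5]
0.648 0.13 [182.2 307.5]
0.656 0.064 [202.3 304.7]
0.656 0.13 [181.3 304.5]
0.682 0.064 [199.4 295.4]
0.682 0.13 [178.4 294.9]
0.708 0.064 [196.5 286.3]
0.708 0.13 [175.5 285.4]
0.716 0.064 [195.7 283.5]
0.716 0.13 [174.7 282.5]
```

View pics/k_s2c.png

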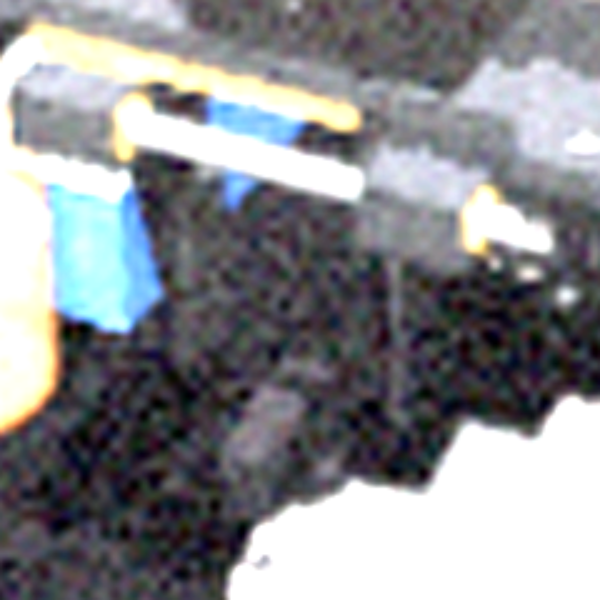

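Request:
{"api": "arm_command", "payload": {"deltas": [0,-0.03,0,0,-8,0,0,-0.06,0,0,-16,0,0,-0.06,0,0,-24,0,0,-0.06,0,0,-32,0,0,-0.06,0,0,-40,0,0,-0.06,0,0,-48,0,0,-0.06,0,0,-48,0]}}

```text
time: 8.75
ee_pos: [0.6821, -0.1073, 0.1267]
eef_rot: [-0.707, -0.013, 0.013, 0.707]
ft_force: [-0.1, 0.3, -0.1]
width: 0.0005
```

```bash
cat >> h.py <<'E'
def avg(n,name,box,scale,gain=3.5,k=6):
    a=np.mean([r.camera(n)['image'].astype(float) for _ in range(k)],0)
    im=a[box[0]:box[1],box[2]:box[3],::-1]
    cv2.imwrite('pics/'+name,cv2.resize(np.clip(im*gain,0,255).astype(np.uint8),None,fx=scale,fy=scale,interpolation=cv2.INTER_CUBIC))
E
python3 -c "
from h import *
st()
avg('side','k_s6.png',(140,220,255,335),7.5)
p=shot('side')
P,_=pose()
print(proj(p,P))
"
```

```text
t 8.75 P [ 0.6821 -0.1073  0.1267] yaw 2.0 ydir [ 0.  0. -1.] F [-0.1  0.3 -0.1] M [-0.13  0.1  -0.04] w 0.0005 q [-0.38  0.6   0.7   1.39 -0.39  1.29  0.38]
(np.float64(179.49725449944046), np.float64(294.8796393391412))
```

View pics/k_s6.png

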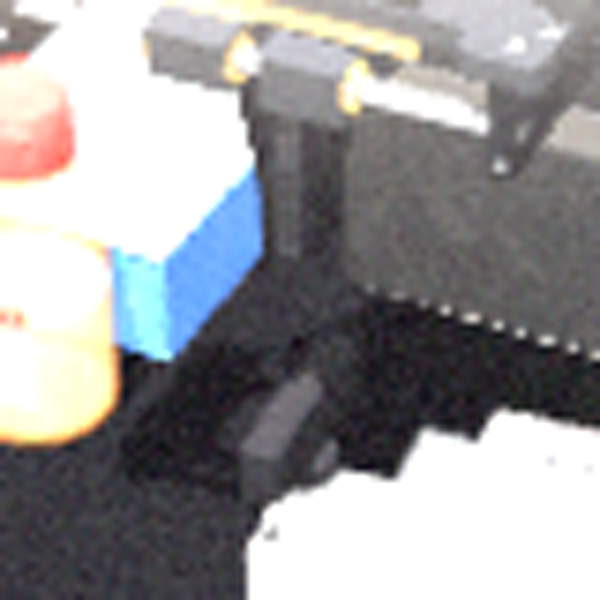

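Request:
{"api": "arm_command", "payload": {"deltas": [0,0.015,0,0,0,0,0,0.03,0,0,0,0,0,0.034,0,0,0,0,0,0.037,0,0,0,0]}}

```text
time: 9.6
ee_pos: [0.682, -0.1072, 0.0892]
eef_rot: [0.707, 0.013, -0.013, -0.707]
ft_force: [0.4, -0.8, -0.7]
width: 0.0006
```

Request:
{"api": "arm_command", "payload": {"deltas": [0,0.003,0,0,0,0,0,0.003,0,0,0,0]}}

```text
time: 9.85
ee_pos: [0.6821, -0.1072, 0.0867]
eef_rot: [-0.707, -0.013, 0.013, 0.707]
ft_force: [0.2, -0.0, 0.2]
width: 0.0006
```

Request:
{"api": "arm_command", "payload": {"deltas": [0,0.003,0,0,0,0,0,0.003,0,0,0,0]}}

```text
time: 10.1
ee_pos: [0.682, -0.1071, 0.0834]
eef_rot: [-0.707, -0.013, 0.013, 0.707]
ft_force: [-0.7, 0.2, 0.4]
width: 0.0006
```

```bash
python3 -c "
from h import *
st()
avg('side','k_s7.png',(140,220,255,335),7.5,5)
avg('top','k_t7.png',(150,230,310,410),7.5,2)
"
```

```text
t 10.1 P [ 0.682  -0.1071  0.0834] yaw 2.1 ydir [-0.  0. -1.] F [-0.7  0.2  0.4] M [-0.09  0.04 -0.01] w 0.0006 q [-0.37  0.63  0.68  1.43 -0.41  1.22  0.39]
```

View pics/k_s7.png

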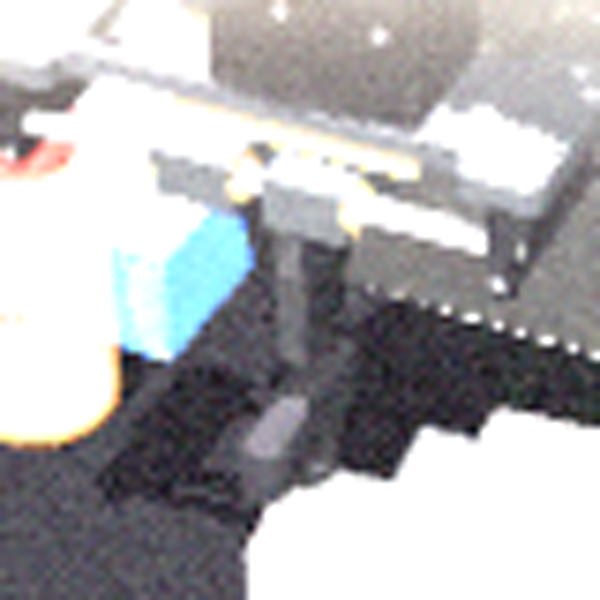

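View pics/k_t7.png

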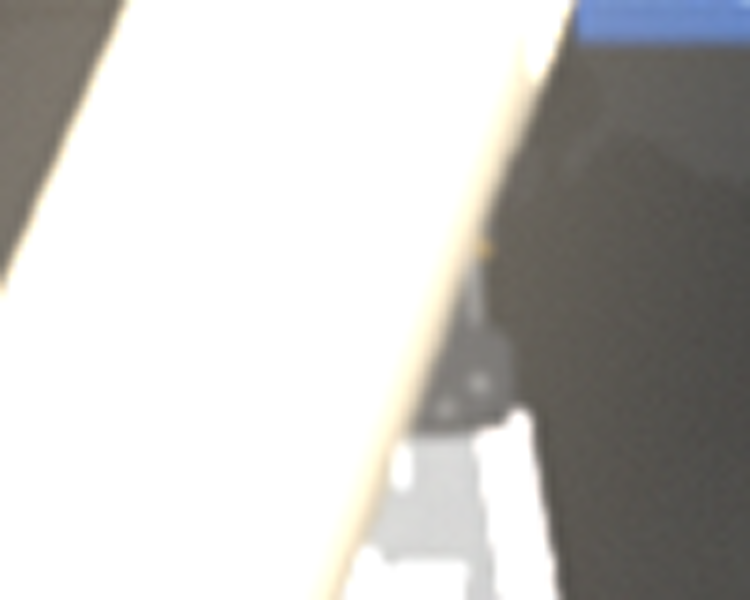

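Request:
{"api": "arm_command", "payload": {"deltas": [0,0.002,0,0,0,0,0,0.002,0,0,0,0]}}

```text
time: 10.95
ee_pos: [0.6819, -0.1071, 0.0813]
eef_rot: [-0.707, -0.013, 0.013, 0.707]
ft_force: [-1.1, -0.3, 0.0]
width: 0.0003
```

Request:
{"api": "arm_command", "payload": {"deltas": [0,0.003,0,0,0,0,0,0.003,0,0,0,0]}}

```text
time: 11.2
ee_pos: [0.6819, -0.1071, 0.0782]
eef_rot: [-0.707, -0.013, 0.013, 0.707]
ft_force: [0.4, 0.2, 0.6]
width: 0.0006
```

Request:
{"api": "arm_command", "payload": {"deltas": [0,0.003,0,0,0,0,0,0.003,0,0,0,0]}}

```text
time: 11.45
ee_pos: [0.6819, -0.1071, 0.0753]
eef_rot: [-0.707, -0.013, 0.013, 0.707]
ft_force: [-0.6, -1.0, 0.7]
width: 0.0003
```

Request:
{"api": "arm_command", "payload": {"deltas": [0,0.003,0,0,0,0,0,0.003,0,0,0,0]}}

```text
time: 11.7
ee_pos: [0.6819, -0.1071, 0.0723]
eef_rot: [-0.707, -0.013, 0.013, 0.707]
ft_force: [-0.2, -0.5, 1.0]
width: 0.0005
```

Request:
{"api": "arm_command", "payload": {"deltas": [0,0.003,0,0,0,0,0,0.003,0,0,0,0]}}

```text
time: 11.95
ee_pos: [0.6819, -0.1071, 0.0693]
eef_rot: [-0.707, -0.013, 0.013, 0.707]
ft_force: [0.1, 0.2, 0.1]
width: 0.0004
```

```bash
python3 -c "
from h import *
avg('side','k_s8.png',(140,220,255,335),7.5,5,10)
"
```

```text
(no output)
```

View pics/k_s8.png

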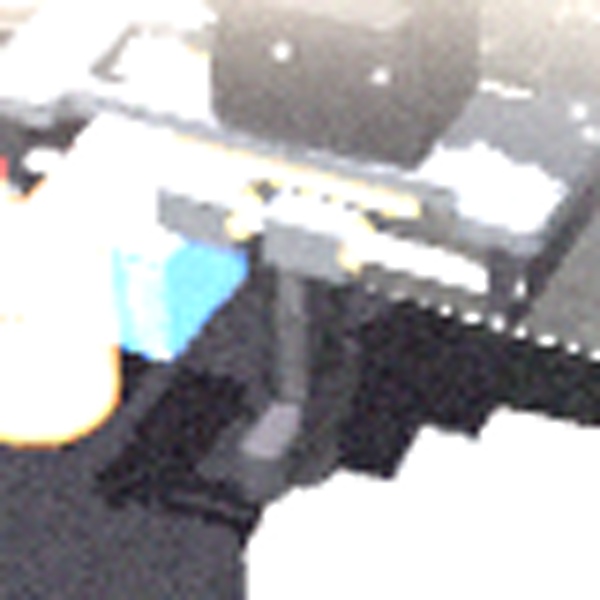

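Request:
{"api": "arm_command", "payload": {"deltas": [0,0.003,0,0,0,0,0,0.003,0,0,0,0]}}

```text
time: 12.7
ee_pos: [0.6819, -0.1071, 0.0662]
eef_rot: [-0.707, -0.013, 0.013, 0.707]
ft_force: [0.3, -0.5, -0.4]
width: 0.0002
```

Request:
{"api": "arm_command", "payload": {"deltas": [0,0.002,0,0,0,0,0,0.002,0,0,0,0]}}

```text
time: 12.95
ee_pos: [0.6824, -0.1073, 0.0657]
eef_rot: [-0.707, -0.013, 0.013, 0.707]
ft_force: [-3.4, 0.6, 7.8]
width: 0.0004
```

Request:
{"api": "arm_command", "payload": {"deltas": [0,0.002,0,0,0,0,0,0.002,0,0,0,0]}}

```text
time: 13.2
ee_pos: [0.683, -0.1074, 0.0654]
eef_rot: [-0.707, -0.014, 0.012, 0.707]
ft_force: [-6.4, 1.9, 19.4]
width: -0.0001
```

Request:
{"api": "arm_command", "payload": {"deltas": [0,-0.03,0,0,0,0,0,-0.03,0,0,0,0,0,-0.03,0,0,0,0,0,-0.03,0,0,0,0,0,-0.03,0,0,0,0,0,-0.03,0,0,0,0], "hand": 0.5}}

```text
time: 13.95
ee_pos: [0.6819, -0.1071, 0.0923]
eef_rot: [-0.707, -0.013, 0.013, 0.707]
ft_force: [1.0, 0.0, 1.3]
width: 0.0424
```

```bash
python3 -c "
from h import *
st()
avg('side','k_s9.png',(140,220,255,335),7.5,5,6)
"
```

```text
t 13.95 P [ 0.6819 -0.1071  0.0923] yaw 2.1 ydir [-0.  0. -1.] F [1.  0.  1.3] M [-0.08  0.03  0.02] w 0.0424 q [-0.37  0.63  0.69  1.42 -0.4   1.24  0.39]
```

View pics/k_s9.png

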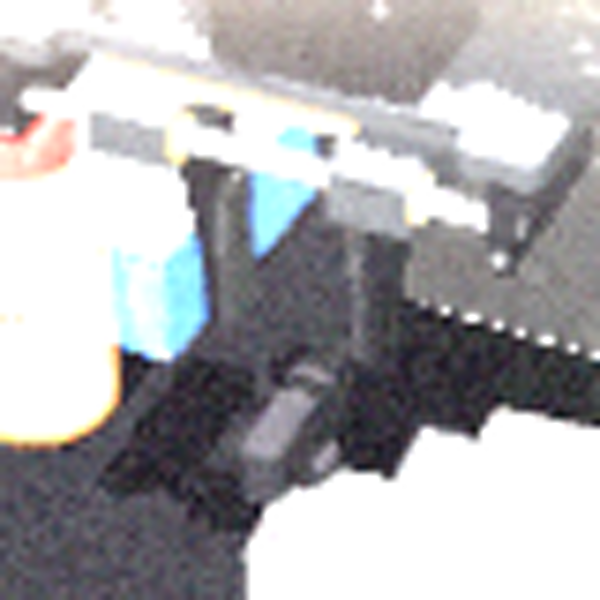

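Request:
{"api": "arm_command", "payload": {"deltas": [0,0.02,0,0,0,0,0,0.03,0,0,0,0,0,0.036,0,0,0,0,0,0.042,0,0,0,0]}}

```text
time: 14.75
ee_pos: [0.6821, -0.1072, 0.0501]
eef_rot: [0.707, 0.013, -0.013, -0.707]
ft_force: [-0.6, -0.3, -0.7]
width: 0.0436
```

Request:
{"api": "arm_command", "payload": {"deltas": [0,0.005,0,0,0,0,0,0.01,0,0,0,0,0,0.01,0,0,0,0]}}

```text
time: 15.12
ee_pos: [0.6819, -0.1071, 0.0402]
eef_rot: [-0.707, -0.013, 0.013, 0.707]
ft_force: [0.4, 0.6, -0.4]
width: 0.0435
```

Request:
{"api": "arm_command", "payload": {"deltas": [0,0,0,0,0,0,0,0,0,0,0,0,0,0,0,0,0,0,0,0,0,0,0,0,0,0,0,0,0,0], "hand": 0, "grip_force": 30}}

```text
time: 15.75
ee_pos: [0.6838, -0.107, 0.041]
eef_rot: [0.707, 0.014, -0.012, -0.707]
ft_force: [7.6, -1.2, -4.0]
width: 0.0152
```

Request:
{"api": "arm_command", "payload": {"deltas": [0.002,0,0,0,0,0,0.002,0,0,0,6,0,0.002,0,0,0,13,0,0.002,-0.001,0,0,20,0,0.002,-0.001,0,0,27,0,0.002,-0.001,0,0,34,0,0.002,-0.002,0,0,41,0,0.002,-0.002,0,0,48,0]}}

```text
time: 16.75
ee_pos: [0.6846, -0.107, 0.043]
eef_rot: [-0.65, 0.277, -0.277, 0.651]
ft_force: [1.3, -0.5, 0.3]
width: 0.0159
```

```bash
python3 -c "
from h import *
st()
avg('side','k_s10.png',(140,220,255,335),7.5,5,4)
"
```

```text
t 16.75 P [ 0.6846 -0.107   0.043 ] yaw -46.1 ydir [ 0.001  0.    -1.   ] F [ 1.3 -0.5  0.3] M [-0.08 -0.26  0.14] w 0.0159 q [-0.46  0.74  0.84  1.46 -0.57  1.19 -0.35]
```

View pics/k_s10.png

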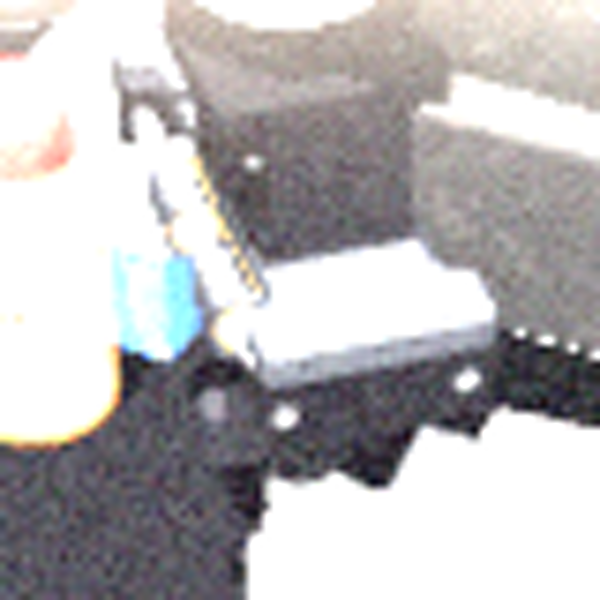

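Request:
{"api": "arm_command", "payload": {"deltas": [0,0,0,0,9,0,0,-0.001,0,0,18,0,0,-0.001,0,0,27,0,0,-0.002,0,0,36,0,0,-0.002,0,0,45,0,0,-0.002,0,0,54,0,0,-0.003,0,0,63,0,0,-0.003,0,0,72,0]}}

```text
time: 17.95
ee_pos: [0.6848, -0.1074, 0.0461]
eef_rot: [0.364, -0.606, 0.607, -0.364]
ft_force: [2.6, -0.7, 4.0]
width: 0.0163
```

Request:
{"api": "arm_command", "payload": {"deltas": [0,0,0,0,0,0,0,0,0,0,0,0]}}

```text
time: 18.2
ee_pos: [0.6847, -0.1073, 0.0461]
eef_rot: [0.366, -0.605, 0.605, -0.366]
ft_force: [4.6, -1.2, 3.9]
width: 0.0155
```

```bash
python3 -c "
from h import *
st()
"
```

```text
t 18.2 P [ 0.6847 -0.1073  0.0461] yaw -117.7 ydir [ 0.001 -0.    -1.   ] F [ 4.6 -1.2  3.9] M [-0.17 -0.99 -0.07] w 0.0155 q [-0.58  0.87  1.08  1.47 -0.78  1.28 -1.47]
```

Request:
{"api": "arm_command", "payload": {"deltas": [0,0,0,0,0,0,0,0,0,0,0,0,0,0,0,0,0,0,0,-0.02,0,0,0,0,0,-0.05,0,0,0,0,0,-0.05,0,0,-10,0,0,-0.05,0,0,-20,0,0,-0.05,0,0,-30,0], "hand": 0.5}}

```text
time: 19.2
ee_pos: [0.6843, -0.1074, 0.0972]
eef_rot: [-0.51, 0.489, -0.49, 0.511]
ft_force: [-0.5, -0.9, 0.0]
width: 0.0429
```

Request:
{"api": "arm_command", "payload": {"deltas": [0,0,0,0,-10,0,0,0,0,0,-20,0,0,0,0,0,-30,0,0,0,0,0,-40,0,0,0,0,0,-50,0,0,0,0,0,-60,0,0,0,0,0,-70,0,0,0,0,0,-80,0]}}

```text
time: 20.2
ee_pos: [0.6842, -0.1077, 0.0971]
eef_rot: [0.706, -0.047, 0.047, -0.705]
ft_force: [0.5, 0.5, -1.0]
width: 0.0434
```

Request:
{"api": "arm_command", "payload": {"deltas": [0,0,0,0,-10,0,0,0,0,0,-20,0,0,0,0,0,-30,0,0,0,0,0,-40,0,0,0,0,0,-50,0,0,0,0,0,-60,0,0,0,0,0,-70,0,0,0,0,0,-70,0]}}

```text
time: 21.2
ee_pos: [0.6842, -0.1079, 0.0969]
eef_rot: [0.606, 0.364, -0.364, -0.606]
ft_force: [0.7, 0.1, -0.1]
width: 0.0433
```

```bash
python3 -c "
from h import *
st()
avg('side','k_s11.png',(140,220,255,335),7.5,4,4)
"
```

```text
t 21.2 P [ 0.6842 -0.1079  0.0969] yaw 62.0 ydir [ 0.001 -0.    -1.   ] F [ 0.7  0.1 -0.1] M [-0.    0.02  0.02] w 0.0433 q [-0.24  0.58  0.49  1.4  -0.27  1.22  1.35]
```

View pics/k_s11.png

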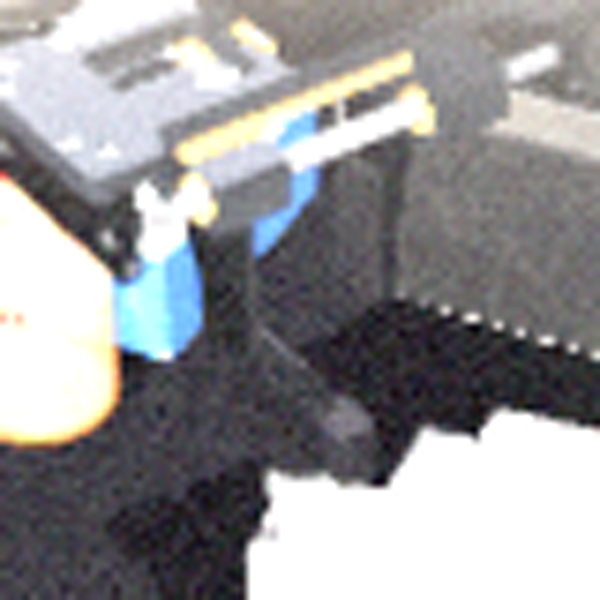

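Request:
{"api": "arm_command", "payload": {"deltas": [0,0.02,0,0,0,0,0,0.035,0,0,0,0,0,0.043,0,0,0,0,0,0.05,0,0,0,0,0,0.05,0,0,0,0]}}

```text
time: 22.02
ee_pos: [0.6838, -0.1071, 0.0451]
eef_rot: [-0.606, -0.364, 0.365, 0.606]
ft_force: [-0.6, 0.1, -0.1]
width: 0.0436
```

Request:
{"api": "arm_command", "payload": {"deltas": [0,0,0,0,0,0,0,0,0,0,0,0,0,0,0,0,0,0,0,0,0,0,0,0,0,0,0,0,0,0,0,0,0,0,0,0], "hand": 0}}

```text
time: 22.78
ee_pos: [0.6842, -0.1071, 0.0458]
eef_rot: [0.606, 0.365, -0.365, -0.606]
ft_force: [-1.0, -0.3, 2.1]
width: 0.0156
```

```bash
python3 -c "
from h import *
st()
"
```

```text
t 22.77 P [ 0.6842 -0.1071  0.0458] yaw 62.1 ydir [ 0.  0. -1.] F [-1.  -0.3  2.1] M [-0.05  0.11  0.09] w 0.0156 q [-0.23  0.63  0.47  1.45 -0.3   1.14  1.37]
```

Gripped. Now the rest: another 76°, for a total of about 3.4 rad.

Request:
{"api": "arm_command", "payload": {"deltas": [0,0,0,0,9,0,0,-0.001,0,0,18,0,0,-0.001,0,0,27,0,0,-0.002,0,0,36,0,0,-0.002,0,0,45,0,0,-0.002,0,0,54,0,0,-0.003,0,0,63,0,0,-0.003,0,0,72,0]}}

```text
time: 23.78
ee_pos: [0.6847, -0.1069, 0.049]
eef_rot: [-0.704, 0.062, -0.063, 0.704]
ft_force: [0.7, 0.0, 2.8]
width: 0.0156
```

Request:
{"api": "arm_command", "payload": {"deltas": [0,0,0,0,4,0,0,0,0,0,4,0]}}

```text
time: 24.02
ee_pos: [0.6847, -0.107, 0.0491]
eef_rot: [-0.702, 0.085, -0.086, 0.702]
ft_force: [1.2, 0.7, 3.7]
width: 0.0158
```

Request:
{"api": "arm_command", "payload": {"deltas": [0,0,0,0,0,0,0,0,0,0,0,0,0,0,0,0,0,0,0,-0.03,0,0,0,0,0,-0.06,0,0,0,0,0,-0.1,0,0,0,0,0,-0.14,0,0,0,0], "hand": 0.6}}

```text
time: 24.9
ee_pos: [0.6838, -0.1071, 0.1896]
eef_rot: [-0.702, 0.086, -0.085, 0.702]
ft_force: [0.6, -0.1, -0.8]
width: 0.0519
```

```bash
python3 -c "
from h import *
st()
avg('side','k_s12.png',(140,240,255,355),6.5,2.5,4)
"
```

```text
t 24.9 P [ 0.6838 -0.1071  0.1896] yaw -13.9 ydir [-0.  0. -1.] F [ 0.6 -0.1 -0.8] M [-0.11 -0.03 -0.04] w 0.0519 q [-0.43  0.59  0.81  1.3  -0.42  1.42  0.12]
```

View pics/k_s12.png

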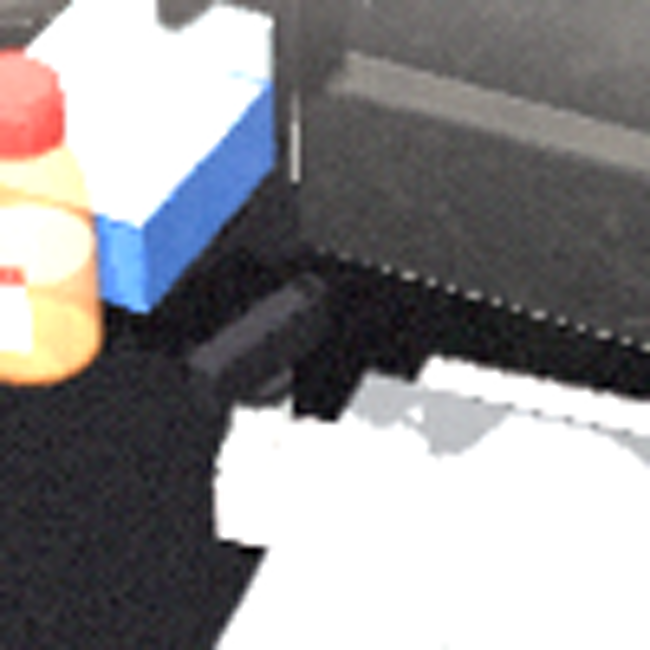

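Run:
```python
from h import *
rows([((.56,.025,.12),yaw(6.8))])
```

```text
[-0.03,0.014,0.02,-0.0,-4.1,0.0,-0.061,0.028,0.039,-0.0,-8.3,0.0,-0.091,0.041,0.059,-0.0,-12.4,0.0,-0.122,0.055,0.079,-0.0,-16.6,0.0,-0.152,0.069,0.098,-0.0,-20.7,0.1] 5
```

Request:
{"api": "arm_command", "payload": {"deltas": [-0.03,0.014,0.02,0,-4.1,0,-0.061,0.028,0.039,0,-8.3,0,-0.091,0.041,0.059,0,-12.4,0,-0.122,0.055,0.079,0,-16.6,0,-0.152,0.07,0.098,0,-20.7,0,-0.152,0.07,0.098,0,-20.7,0]}}

```text
time: 25.85
ee_pos: [0.5573, 0.0273, 0.1164]
eef_rot: [-0.705, -0.042, 0.045, 0.706]
ft_force: [0.4, -0.2, 0.5]
width: 0.0526
```

Run:
```python
from h import *
st()
p=shot('side','h_s1.png',(130,300,220,400),4)
P,Q=pose()
a=Q.as_matrix()
for d in (0,.024):
  for s in (-1,1):
    c=proj(p,P+np.array([0,0,d])+a[:,0]*.026*s); print(d,s,[(c[1]-220)*4,(c[0]-130)*4])
```

```text
t 25.85 P [0.5573 0.0273 0.1164] yaw 7.1 ydir [-0.004  0.001 -1.   ] F [ 0.4 -0.2  0.5] M [-0.04  0.03 -0.  ] w 0.0526 q [-0.77  0.3   0.76  1.78 -0.23  1.16  0.19]
0 -1 [np.float64(434.89236894412784), np.float64(415.02011589279573)]
0 1 [np.float64(344.91699011411765), np.float64(393.9387356788544)]
0.024 -1 [np.float64(436.1668449477754), np.float64(382.6693523362683)]
0.024 1 [np.float64(344.73070076875547), np.float64(361.59899338093885)]
```

View pics/h_s1.png

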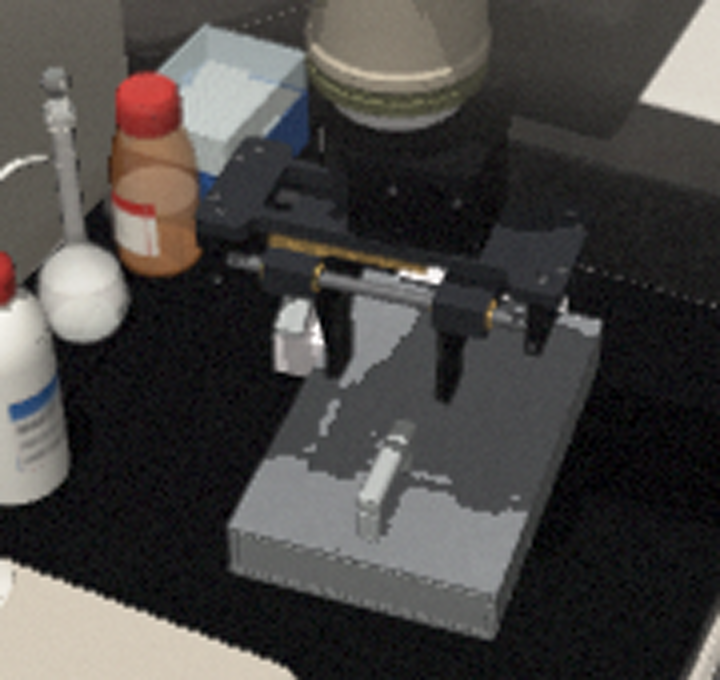

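Request:
{"api": "arm_command", "payload": {"deltas": [0,0,0,10,0,0,0,0,0,20,0,0,0,0,0,20,0,0]}}

```text
time: 26.28
ee_pos: [0.5605, 0.0177, 0.1177]
eef_rot: [-0.573, -0.03, 0.044, 0.818]
ft_force: [-0.7, 0.0, -0.5]
width: 0.0523
```

Run:
```python
from h import *
st()
p=shot('side','h_s2.png',(130,300,220,400),4)
P,Q=pose()
a=Q.as_matrix()
for d in (np.zeros(3),np.array([0,0,.02]),-a[:,1]*.02,-a[:,1]*.024):
  for s in (-1,1):
    c=proj(p,P+d+a[:,0]*.026*s+a[:,2]*.0); print(d,s,[(c[1]-220)*4,(c[0]-130)*4])
```

```text
t 26.27 P [0.5605 0.0177 0.1177] yaw 6.1 ydir [-0.038  0.339 -0.94 ] F [-0.7  0.  -0.5] M [-0.49 -0.05  0.  ] w 0.0523 q [-0.46  0.38  0.71  1.73 -0.6   1.3   0.55]
[0. 0. 0.] -1 [np.float64(436.0869905675522), np.float64(407.88540792277036)]
[0. 0. 0.] 1 [np.float64(346.67910387924667), np.float64(386.34514891059575)]
[0.   0.   0.02] -1 [np.float64(437.1587039190226), np.float64(380.99375190595015)]
[0.   0.   0.02] 1 [np.float64(346.54830278613395), np.float64(359.4631327447014)]
[ 0.00078101 -0.00675902  0.01880706] -1 [np.float64(440.887722835319), np.float64(374.5990158551989)]
[ 0.00078101 -0.00675902  0.01880706] 1 [np.float64(350.69929251691815), np.float64(353.2485316923562)]
[ 0.00093721 -0.00811083  0.02256848] -1 [np.float64(441.8573689828004), np.float64(367.8758702949707)]
[ 0.00093721 -0.00811083  0.02256848] 1 [np.float64(351.51119799100934), np.float64(346.5644362144494)]
```

View pics/h_s2.png

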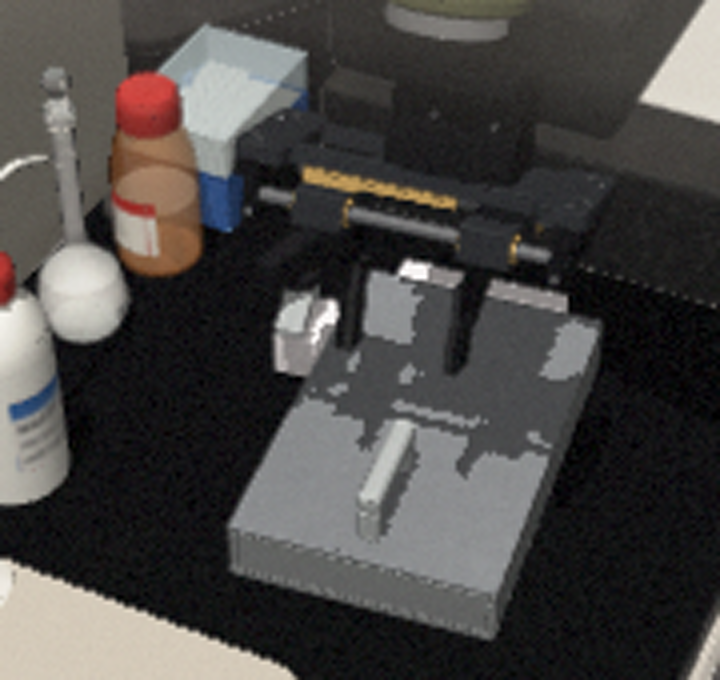

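Request:
{"api": "arm_command", "payload": {"deltas": [0,0,0,0,0,0,0,0,0,0,0,0]}}

```text
time: 26.58
ee_pos: [0.5602, 0.026, 0.1187]
eef_rot: [-0.573, -0.035, 0.049, 0.818]
ft_force: [-0.2, -0.2, -0.2]
width: 0.0521
```

Run:
```python
from h import *
st()
p=shot('side','h_s3.png',(130,300,220,400),4)
st()
```

```text
t 26.57 P [0.5602 0.026  0.1187] yaw 6.9 ydir [-0.041  0.339 -0.94 ] F [-0.2 -0.2 -0.2] M [-0.51 -0.05  0.01] w 0.0521 q [-0.47  0.38  0.7   1.73 -0.6   1.3   0.55]
t 26.62 P [0.5602 0.026  0.1188] yaw 6.9 ydir [-0.041  0.339 -0.94 ] F [-0.3 -0.4  1.1] M [-0.45  0.01  0.07] w 0.0522 q [-0.47  0.38  0.7   1.73 -0.6   1.3   0.55]
```

View pics/h_s3.png

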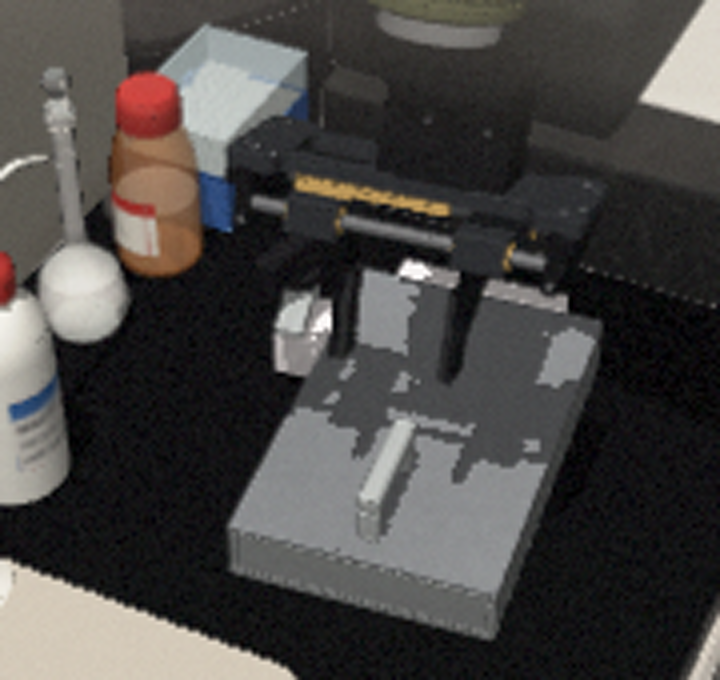

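Run:
```python
from h import *
p=shot('side')
y0=np.array([-.004,.001,-1]);y1=np.array([-.041,.339,-.94]);z0=np.array([0,1,0]);
A=np.array([.5573,.0273,.1164]);B=np.array([.5602,.026,.1188])
for nm,L in (("world.02",None),("tool",.0),("tool",.01),("tool",.02),("tool",.024),("tool",.03)):
    a=A+([0,0,.02] if L is None else -y0*L); b=B+([0,0,.02] if L is None else -y1*L)
    ca,cb=proj(p,a),proj(p,b); print(nm,L,"d",(cb[1]-ca[1])*4,(cb[0]-ca[0])*4)
```

```text
world.02 None d -3.7724520423216745 -6.32105012549016
tool 0.0 d -3.722389615649945 -6.237391006369194
tool 0.01 d -1.7306112207304523 -9.463537172996666
tool 0.02 d 0.27658894928072186 -12.646318790601526
tool 0.024 d 1.0838255836376902 -13.90685392074397
tool 0.03 d 2.299382982859015 -15.783781392705237
```

Run:
```python
from h import *
rows([((.56,.025,.105),yaw(6.8)),((.56,.025,.028),yaw(6.8))],.025)
```

```text
[-0.0,0.006,-0.003,-10.0,0.1,-0.0,-0.0,0.013,-0.006,-20.0,0.1,-0.0,-0.0,0.031,-0.012,-20.0,0.1,-0.0,-0.0,0.049,-0.019,-20.0,0.1,-0.0,-0.0,0.067,-0.025,-20.0,0.1,-0.0,-0.0,0.085,-0.032,-20.0,0.1,-0.0] 6
```

Request:
{"api": "arm_command", "payload": {"deltas": [0,0.006,-0.003,-10,0,0,0,0.013,-0.006,-20,0,0,0,0.013,-0.006,-20,0,0,0,0.013,-0.006,-20,0,0]}}

```text
time: 27.18
ee_pos: [0.5601, 0.024, 0.1046]
eef_rot: [-0.705, -0.042, 0.042, 0.706]
ft_force: [0.8, -0.8, 0.1]
width: 0.0526
```

Run:
```python
from h import *
st()
rows([((.56,.025,.028),yaw(6.8))],.025)
shot('side','h_s4.png',(130,300,220,400),4)
```

```text
t 27.18 P [0.5601 0.024  0.1046] yaw 6.9 ydir [-0.     0.001 -1.   ] F [ 0.8 -0.8  0.1] M [-0.07  0.01 -0.04] w 0.0526 q [-0.77  0.32  0.77  1.79 -0.25  1.13  0.2 ]
[-0.0,0.019,0.0,-0.0,0.0,0.0,-0.0,0.038,0.0,-0.0,0.0,0.0,-0.0,0.057,0.001,-0.1,0.0,0.0,-0.0,0.077,0.001,-0.1,0.1,0.0] 4
```

View pics/h_s4.png

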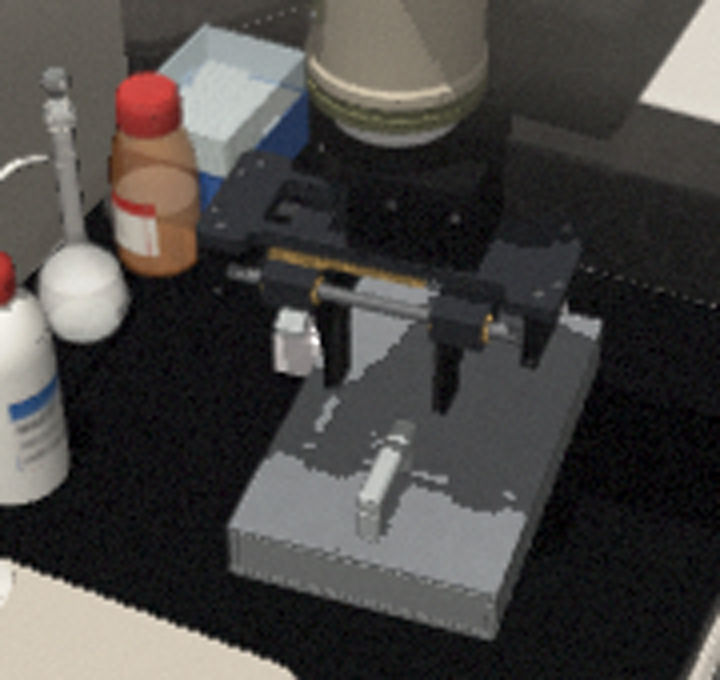

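Request:
{"api": "arm_command", "payload": {"deltas": [0,0.02,0,0,0,0,0,0.04,0,0,0,0,0,0.055,0,0,0,0,0,0.065,0,0,0,0,0,0.075,0,0,0,0,0,0.075,0,0,0,0]}}

```text
time: 27.98
ee_pos: [0.5599, 0.0233, 0.0288]
eef_rot: [0.706, 0.041, -0.042, -0.706]
ft_force: [0.3, -0.7, 0.7]
width: 0.0521
```

Request:
{"api": "arm_command", "payload": {"deltas": [0,0,0,0,0,0,0,0,0,0,0,0,0,0,0,0,0,0,0,0,0,0,0,0,0,0,0,0,0,0,0,0,0,0,0,0,0,0,0,0,0,0], "hand": 0, "grip_force": 35}}

```text
time: 28.85
ee_pos: [0.5604, 0.0235, 0.0295]
eef_rot: [-0.706, -0.042, 0.042, 0.706]
ft_force: [0.1, 0.3, 0.6]
width: 0.0136
```

Run:
```python
from h import *
st()
shot('side','h_s5.png',(130,300,220,400),4)
```

```text
t 28.85 P [0.5604 0.0235 0.0295] yaw 6.8 ydir [ 0.  0. -1.] F [0.1 0.3 0.6] M [-0.03 -0.09  0.12] w 0.0136 q [-0.72  0.42  0.72  1.85 -0.33  0.99  0.26]
```

View pics/h_s5.png

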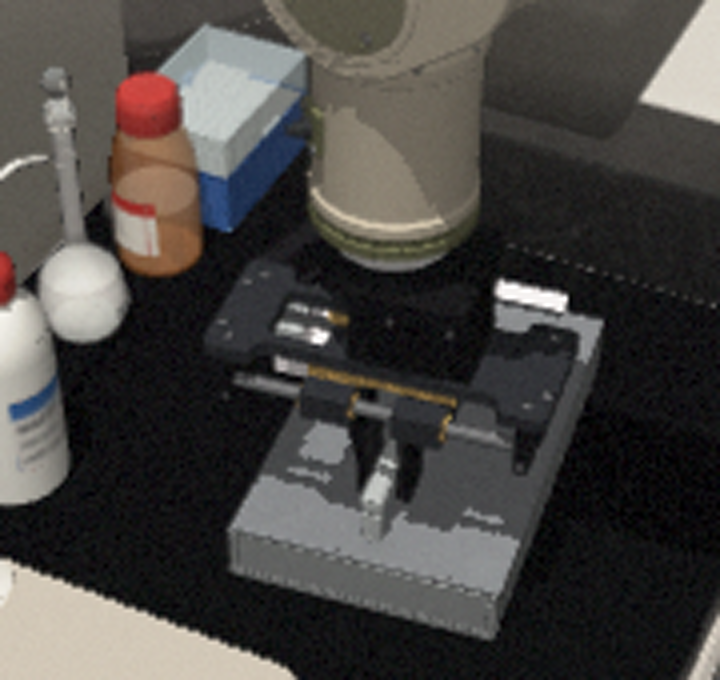

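```bash
cat >> h.py <<'E'
def rotrows(H,axis,degs,lift=(0,0,0)):
    P0,R0=pose(); out=[]
    for d in degs:
        G=R.from_rotvec(np.asarray(axis)*np.radians(d)); P=H+G.apply(P0-H)
        t,w=delta(P,G*R0,P0,R0); out+=[round(float(v),4) for v in t]+[round(float(v),1) for v in w]
    print(str(out).replace(" ",""))
E
python3 - <<'E'
from h import *
a=np.radians(6.75);rotrows(np.array([.583,-.1705,.036]),[np.cos(a),np.sin(a),0],[1,2,3,4.5,6,8,8,8])
E
```

```text
[0.0,-0.0034,0.0001,1.0,0.0,-0.0,0.0,-0.0068,0.0001,2.0,0.0,-0.0,0.0,-0.0102,0.0001,3.0,0.0,-0.0,0.0,-0.0153,-0.0001,4.5,0.0,-0.0,0.0,-0.0204,-0.0004,6.0,0.0,-0.0,0.0,-0.0272,-0.001,8.0,0.0,-0.0,0.0,-0.0272,-0.001,8.0,0.0,-0.0,0.0,-0.0272,-0.001,8.0,0.0,-0.0]
```

Request:
{"api": "arm_command", "payload": {"deltas": [0,-0.0034,0,1,0,0,0,-0.0068,0,2,0,0,0,-0.0102,0,3,0,0,0,-0.0153,0,4.5,0,0,0,-0.0204,0,6,0,0,0,-0.0272,-0.001,8,0,0,0,-0.0272,-0.001,8,0,0,0,-0.0272,-0.001,8,0,0]}}

```text
time: 29.9
ee_pos: [0.5603, 0.0222, 0.0564]
eef_rot: [-0.655, -0.039, 0.045, 0.753]
ft_force: [-0.6, -0.3, -1.9]
width: 0.0136
```

Run:
```python
from h import *
st()
shot('side','h_s6.png',(130,300,220,400),4)
a=np.radians(6.75);rotrows(np.array([.583,-.1705,.036]),[np.cos(a),np.sin(a),0],[1.5,3,4.5,6,6])
```

```text
t 29.9 P [0.5603 0.0222 0.0564] yaw 6.8 ydir [-0.017  0.138 -0.99 ] F [-0.6 -0.3 -1.9] M [-0.47  0.01  0.03] w 0.0136 q [-0.6   0.39  0.7   1.81 -0.44  1.09  0.4 ]
[-0.0,-0.0051,0.0001,1.5,-0.0,-0.0,-0.0,-0.0102,0.0001,3.0,-0.0,-0.0,-0.0,-0.0153,-0.0001,4.5,-0.0,-0.0,-0.0,-0.0204,-0.0004,6.0,-0.0,-0.0,-0.0,-0.0204,-0.0004,6.0,-0.0,-0.0]
```

View pics/h_s6.png

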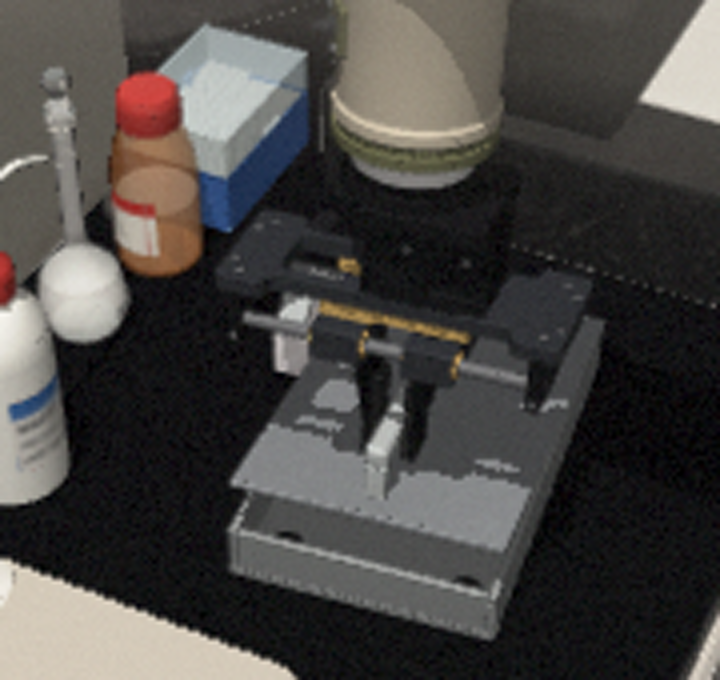

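Request:
{"api": "arm_command", "payload": {"deltas": [0,-0.0051,0,1.5,0,0,0,-0.0102,0,3,0,0,0,-0.0153,0,4.5,0,0,0,-0.0204,0,6,0,0,0,-0.0204,0,6,0,0]}}

```text
time: 30.58
ee_pos: [0.561, 0.0187, 0.0771]
eef_rot: [-0.614, -0.036, 0.046, 0.787]
ft_force: [0.2, 0.3, -2.5]
width: 0.0132
```

Run:
```python
from h import *
st()
P,Q=pose()
d=np.array([-.1175,.993,0])
out=[]
for k in (.005,.012,.02,.03,.04,.04):
    t,w=delta(P+d*k,Q); out.append(t.round(4).tolist())
print(out)
```

```text
t 30.57 P [0.561  0.0187 0.0771] yaw 6.7 ydir [-0.028  0.241 -0.97 ] F [ 0.2  0.3 -2.5] M [-0.51 -0.    0.06] w 0.0132 q [-0.51  0.39  0.68  1.78 -0.52  1.17  0.49]
[[-0.0, 0.0012, 0.0049], [-0.0, 0.0029, 0.0116], [-0.0, 0.0048, 0.0194], [-0.0, 0.0073, 0.0291], [-0.0, 0.0097, 0.0388], [-0.0, 0.0097, 0.0388]]
```

Request:
{"api": "arm_command", "payload": {"deltas": [0,0.0005,0.005,0,0,0,0,0.002,0.0115,0,0,0,0,0.004,0.019,0,0,0,0,0.006,0.029,0,0,0,0,0.008,0.039,0,0,0,0,0.008,0.039,0,0,0]}}

```text
time: 31.32
ee_pos: [0.5558, 0.0606, 0.0785]
eef_rot: [-0.614, -0.037, 0.047, 0.787]
ft_force: [0.0, 0.6, -1.6]
width: 0.0134
```

Run:
```python
from h import *
st()
shot('side','h_s7.png',(130,300,220,400),4)
```

```text
t 31.32 P [0.5558 0.0606 0.0785] yaw 6.9 ydir [-0.029  0.241 -0.97 ] F [ 0.   0.6 -1.6] M [-0.33  0.05 -0.02] w 0.0134 q [-0.58  0.37  0.67  1.8  -0.51  1.15  0.42]
```

View pics/h_s7.png

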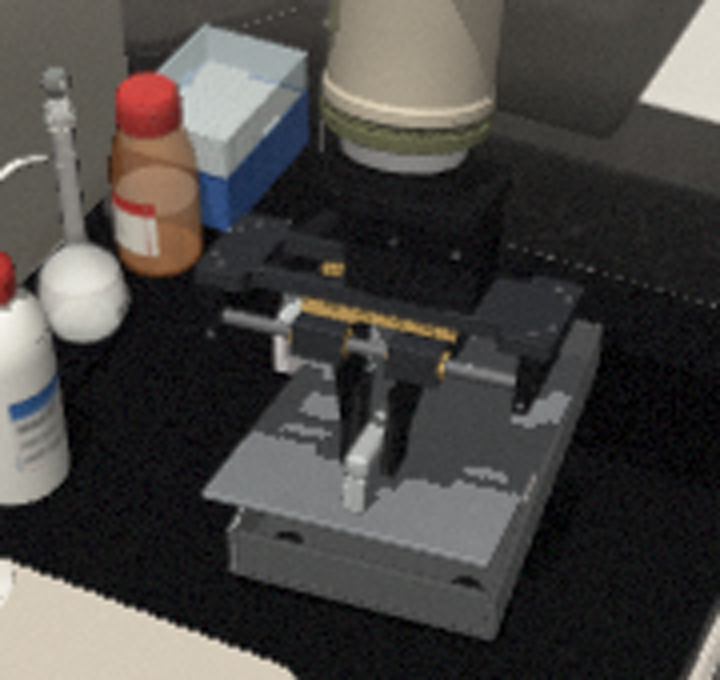

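Run:
```python
from h import *
print(tri(dict(shot('top')),(250,200),shot('side'),(345,290)))
P,Q=pose()
rows([(P+[0,0,.06],Q),((.52,.09,.18),yaw(7)),((.515,.11,.18),yaw(50)),((.527,.168,.15),yaw(90))],.03,8)
```

```text
(array([0.51674417, 0.26630008, 0.03778975]), np.float64(0.024805081809339685))
[0.0,-0.019,0.005,0.0,0.0,0.0,0.0,-0.039,0.01,0.0,0.0,0.0,0.0,-0.058,0.015,0.0,0.0,0.0,-0.011,-0.069,0.029,-4.7,-0.1,0.0,-0.021,-0.079,0.044,-9.3,-0.2,0.0,-0.032,-0.09,0.059,-14.0,-0.2,0.0,-0.033,-0.089,0.062,-14.0,-7.4,0.9,-0.033,-0.088,0.065,-13.9,-14.5,1.8] 8
[0.0,0.0,0.003,0.0,-7.2,0.0,0.001,0.0,0.007,0.0,-14.3,0.0,0.001,0.0,0.01,0.0,-21.5,0.0,0.002,0.0,0.014,0.0,-28.7,0.0,0.007,0.005,0.022,0.0,-35.3,0.0,0.013,0.01,0.03,0.0,-42.0,0.0,0.018,0.015,0.038,0.0,-48.7,0.0,0.023,0.02,0.047,0.0,-55.3,0.0] 8
[0.01,0.005,0.0,0.0,-6.7,0.0,0.02,0.01,0.001,0.0,-13.3,0.0] 2
```

Run:
```python
from h import *
pt=shot('top');ps=shot('side')
a=cv2.imread('pics/top0.png')[215:290,170:230];b=cv2.imread('pics/side0.png')[320:370,250:330]
cv2.imwrite('pics/stick.png',np.vstack([cv2.resize(a,(480,600)) ]));cv2.imwrite('pics/stick2.png',cv2.resize(b,None,fx=8,fy=8))
```

```text
(no output)
```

View pics/stick.png

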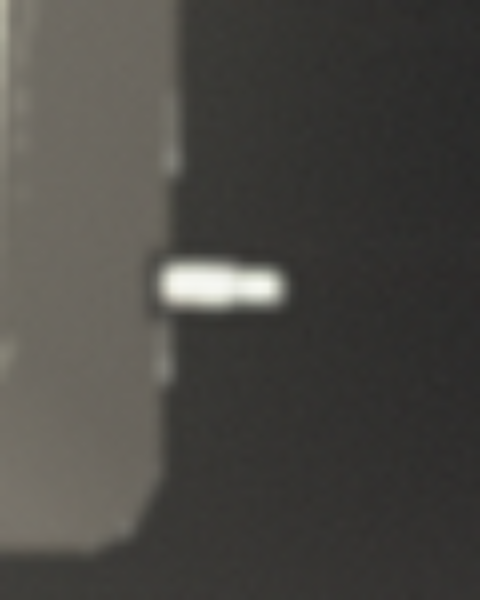

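View pics/stick2.png

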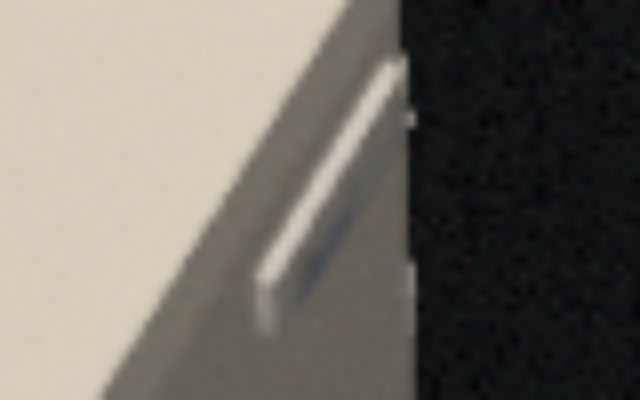

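Run:
```python
from h import *
pt=shot('top')
for z in (0,.05,.1,.15,.2): print(z,atz(pt,(250.8,205.8),z).round(3),atz(pt,(250.8,191),z).round(3))
P,Q=pose()
rows([(P+[0,0,.06],Q),((.58,.09,.18),yaw(7)),((.61,.11,.18),yaw(-40)),((.673,.170,.15),yaw(-86))],.03,8)
```

```text
0 [0.535 0.261 0.   ] [0.535 0.298 0.   ]
0.05 [0.525 0.252 0.05 ] [0.525 0.288 0.05 ]
0.1 [0.514 0.244 0.1  ] [0.514 0.278 0.1  ]
0.15 [0.504 0.235 0.15 ] [0.504 0.268 0.15 ]
0.2 [0.493 0.226 0.2  ] [0.494 0.258 0.2  ]
[0.0,-0.029,0.007,0.0,0.0,0.0,0.0,-0.058,0.015,0.0,0.0,0.0,0.014,-0.075,0.033,-7.0,-0.1,0.0,0.027,-0.092,0.052,-14.0,-0.3,0.0,0.033,-0.091,0.055,-14.0,7.5,-0.9,0.038,-0.09,0.057,-13.9,15.3,-1.9,0.044,-0.09,0.06,-13.8,23.1,-2.8,0.049,-0.089,0.063,-13.6,30.9,-3.8] 8
[0.003,0.0,0.005,0.0,7.8,0.0,0.006,0.0,0.01,0.0,15.7,0.0,0.012,0.005,0.024,0.0,23.3,0.0,0.017,0.01,0.037,0.0,31.0,0.0,0.023,0.015,0.051,0.0,38.7,0.0,0.028,0.02,0.064,0.0,46.3,0.0,0.034,0.025,0.077,0.0,54.0,0.0,0.039,0.03,0.091,0.0,61.7,0.0] 8
```

Request:
{"api": "arm_command", "payload": {"deltas": [0,-0.029,0.007,0,0,0,0,-0.058,0.015,0,0,0,0.014,-0.075,0.033,-7,-0.1,0,0.027,-0.092,0.052,-14,-0.3,0,0.033,-0.091,0.055,-14,7.5,-0.9,0.038,-0.09,0.057,-13.9,15.3,-1.9,0.044,-0.09,0.06,-13.8,23.1,-2.8,0.049,-0.089,0.063,-13.6,30.9,-3.8]}}

```text
time: 32.62
ee_pos: [0.6002, 0.1041, 0.1801]
eef_rot: [-0.691, 0.15, -0.15, 0.691]
ft_force: [0.5, 0.0, -2.7]
width: 0.0133
```

Run:
```python
from h import *
st()
rows([((.61,.11,.18),yaw(-40)),((.673,.170,.15),yaw(-86)),((.673,.170,.15),yaw(-86))],.03,8)
shot('side','h_s8.png')
```

```text
t 32.62 P [0.6002 0.1041 0.1801] yaw -24.6 ydir [ 0.     0.001 -1.   ] F [ 0.5  0.  -2.7] M [ 0.09  0.03 -0.01] w 0.0133 q [-0.86  0.38  0.79  1.57 -0.27  1.31 -0.46]
[0.003,0.0,0.005,-0.0,7.7,-0.0,0.006,0.0,0.009,-0.1,15.4,-0.0,0.012,0.005,0.023,-0.1,23.1,-0.0,0.017,0.01,0.036,-0.1,30.8,-0.0,0.023,0.015,0.05,-0.1,38.4,-0.0,0.028,0.02,0.063,-0.1,46.1,-0.0,0.033,0.025,0.077,-0.1,53.8,-0.0,0.039,0.03,0.09,-0.1,61.4,-0.0] 8
[0.0,0.0,0.0,0.0,0.0,0.0] 1
```

View pics/h_s8.png

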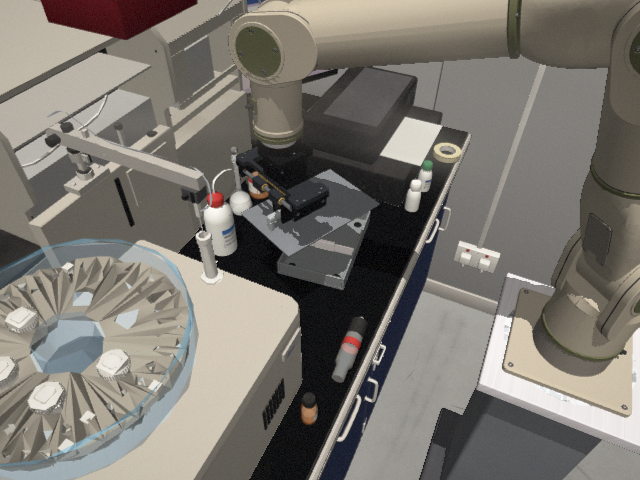

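Request:
{"api": "arm_command", "payload": {"deltas": [0.003,0,0.005,0,7.7,0,0.006,0,0.009,0,15.4,0,0.012,0.005,0.023,0,23.1,0,0.017,0.01,0.036,0,30.8,0,0.023,0.015,0.05,0,38.4,0,0.028,0.02,0.063,0,46.1,0,0.033,0.025,0.077,0,53.8,0,0.039,0.03,0.09,0,61.4,0]}}

```text
time: 33.67
ee_pos: [0.6728, 0.1705, 0.1498]
eef_rot: [-0.518, 0.482, -0.481, 0.518]
ft_force: [0.8, -0.4, -2.6]
width: 0.0135
```

Request:
{"api": "arm_command", "payload": {"deltas": [0,0.03,0,0,0,0,0,0.06,0,0,0,0,0,0.06,0,0,0,0]}}

```text
time: 34.05
ee_pos: [0.671, 0.1701, 0.0878]
eef_rot: [0.52, -0.481, 0.479, -0.518]
ft_force: [-0.2, -0.1, -2.2]
width: 0.0136
```

Run:
```python
from h import *
st()
P,Q=pose();print(delta((.673,.170,P[2]),yaw(-86)))
shot('side','h_s9.png',(130,370,200,400),3)
shot('top','h_t9.png',(150,330,150,420),2.8)
```

```text
t 34.05 P [0.671  0.1701 0.0878] yaw -85.6 ydir [-0.004 -0.    -1.   ] F [-0.2 -0.1 -2.2] M [-0.05  0.05  0.  ] w 0.0136 q [-0.89  0.71  0.89  1.42 -0.56  1.27 -1.44]
(array([ 2.34414299e-04, -7.77579266e-06,  2.00153041e-03]), array([ 0.22157754,  0.41587421, -0.0080964 ]))
```

View pics/h_s9.png

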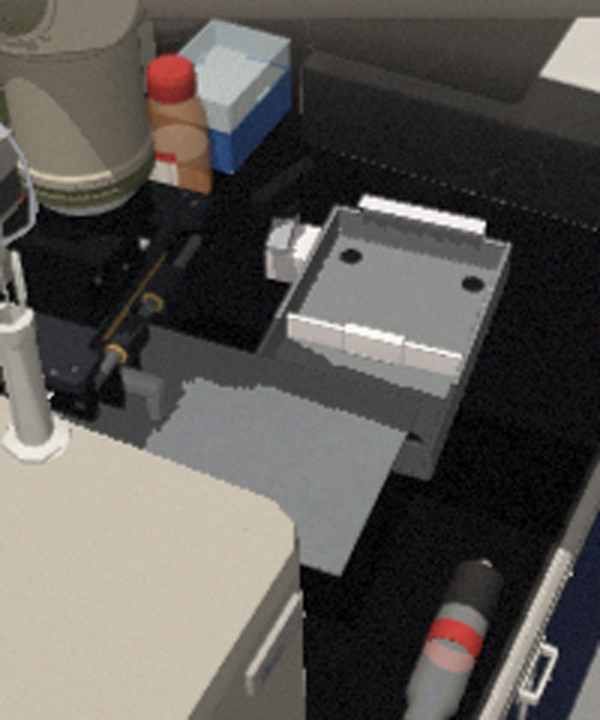

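View pics/h_t9.png

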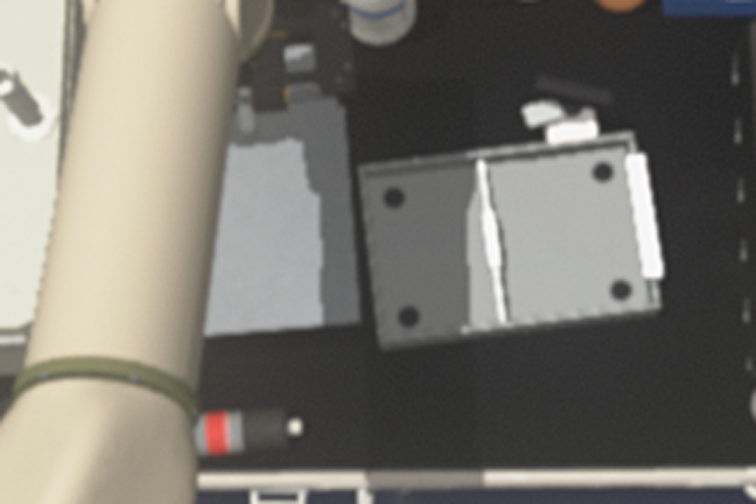

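Request:
{"api": "arm_command", "payload": {"deltas": [0,0.02,0.001,0,0.2,0,0,0.04,0.001,0,0.4,0,0,0.055,0.001,0,0.4,0,0,0.067,0.001,0,0.4,0,0,0.075,0.001,0,0.4,0,0,0.075,0.001,0,0.4,0]}}

```text
time: 34.9
ee_pos: [0.6733, 0.1704, 0.0146]
eef_rot: [-0.517, 0.483, -0.482, 0.517]
ft_force: [-0.2, 0.3, -1.6]
width: 0.0137
```

Request:
{"api": "arm_command", "payload": {"deltas": [0,0.004,0,0,0,0,0,0.008,0,0,0,0,0,0.008,0,0,0,0]}}

```text
time: 35.28
ee_pos: [0.6734, 0.1705, 0.0069]
eef_rot: [-0.517, 0.483, -0.482, 0.517]
ft_force: [0.3, 1.2, -2.4]
width: 0.0136
```

Run:
```python
from h import *
st()
```

```text
t 35.27 P [0.6734 0.1705 0.0069] yaw -86.1 ydir [-0.     0.001 -1.   ] F [ 0.3  1.2 -2.4] M [-0.08  0.04 -0.  ] w 0.0136 q [-0.86  0.79  0.84  1.48 -0.62  1.15 -1.41]
```

Request:
{"api": "arm_command", "payload": {"deltas": [0,0.003,0,0,0,0,0,0.005,0,0,0,0,0,0.005,0,0,0,0]}}

```text
time: 35.65
ee_pos: [0.6734, 0.1705, 0.0019]
eef_rot: [-0.517, 0.483, -0.482, 0.517]
ft_force: [-0.2, 0.3, -2.3]
width: 0.0135
```

Request:
{"api": "arm_command", "payload": {"deltas": [0,0.0015,0,0,0,0,0,0.003,0,0,0,0,0,0.003,0,0,0,0]}}

```text
time: 36.02
ee_pos: [0.6735, 0.1705, -0.001]
eef_rot: [-0.517, 0.483, -0.482, 0.517]
ft_force: [-0.7, 0.1, -1.8]
width: 0.0138
```

Run:
```python
from h import *
st()
```

```text
t 36.02 P [ 0.6735  0.1705 -0.001 ] yaw -86.1 ydir [ 0.     0.001 -1.   ] F [-0.7  0.1 -1.8] M [-0.02  0.1   0.03] w 0.0138 q [-0.86  0.8   0.83  1.49 -0.63  1.14 -1.41]
```

Request:
{"api": "arm_command", "payload": {"deltas": [0,0.001,0,0,0,0,0,0.002,0,0,0,0,0,0.002,0,0,0,0]}}

```text
time: 36.4
ee_pos: [0.6737, 0.1705, -0.0015]
eef_rot: [-0.516, 0.483, -0.482, 0.517]
ft_force: [-5.8, 0.4, 10.0]
width: 0.0136
```

Request:
{"api": "arm_command", "payload": {"deltas": [0,0.001,0,0,0,0,0,0.002,0,0,0,0,0,0.002,0,0,0,0]}}

```text
time: 36.78
ee_pos: [0.6737, 0.1705, -0.0016]
eef_rot: [-0.516, 0.483, -0.482, 0.518]
ft_force: [-14.0, -2.2, 27.2]
width: 0.0139
```

Request:
{"api": "arm_command", "payload": {"deltas": [0,-0.003,0,0,0,0,0,-0.003,0,0,0,0]}}

```text
time: 37.02
ee_pos: [0.6739, 0.1705, -0.0015]
eef_rot: [-0.516, 0.483, -0.483, 0.517]
ft_force: [-2.4, 0.2, 6.8]
width: 0.0134
```

Request:
{"api": "arm_command", "payload": {"deltas": [0,0,0,0,0,0,0,0,0,0,0,0,0,0,0,0,0,0,0,0,0,0,0,0], "hand": 0.5}}

```text
time: 37.52
ee_pos: [0.6735, 0.1704, -0.002]
eef_rot: [-0.517, 0.483, -0.482, 0.517]
ft_force: [0.3, -0.5, 0.5]
width: 0.0407
```

Request:
{"api": "arm_command", "payload": {"deltas": [0,-0.02,0,0,0,0,0,-0.05,0,0,0,0,0,-0.1,0,0,0,0,0,-0.15,0,0,0,0,0,-0.2,0,0,0,0]}}

```text
time: 38.15
ee_pos: [0.6735, 0.1699, 0.2015]
eef_rot: [-0.516, 0.483, -0.483, 0.517]
ft_force: [1.1, 0.2, 0.1]
width: 0.0432
```

Run:
```python
from h import *
st()
rows([((.60,.0,.22),yaw(-60)),((.56,-.12,.22),yaw(-83))],.045,9)
```

```text
t 38.15 P [0.6735 0.1699 0.2015] yaw -86.1 ydir [ 0.002  0.001 -1.   ] F [1.1 0.2 0.1] M [-0.03  0.12  0.01] w 0.0432 q [-0.89  0.64  0.95  1.28 -0.51  1.46 -1.49]
[0.033,-0.004,-0.017,-0.0,-5.2,-0.0,0.066,-0.008,-0.034,-0.0,-10.4,-0.0,0.099,-0.011,-0.051,-0.1,-15.7,-0.0,0.132,-0.015,-0.068,-0.1,-20.9,-0.0,0.165,-0.019,-0.085,-0.1,-26.1,-0.0,0.204,-0.019,-0.101,-0.1,-18.4,-0.1,0.243,-0.019,-0.117,-0.1,-10.8,-0.1,0.282,-0.019,-0.133,-0.1,-3.1,-0.1] 8
```

Run:
```python
from h import *
shot('side','d_s.png',(170,330,240,400),4.5)
pt=shot('top','d_t.png',(180,280,265,395),6)
for q in ("divider_grip","lid_handle","bottle_1_mid","lamp_1_mid"):
    print(q,[(round(b["conf"],2),np.round(b["centre"],1).tolist()) for b in r.boxes_of(pt,q)][:4])
```

```text
divider_grip [(0.67, [240.5, 327.0])]
lid_handle [(0.77, [227.8, 250.0])]
bottle_1_mid [(0.52, [234.1, 334.8]), (0.48, [292.6, 429.0])]
lamp_1_mid [(0.43, [303.5, 240.2])]
```

View pics/d_s.png

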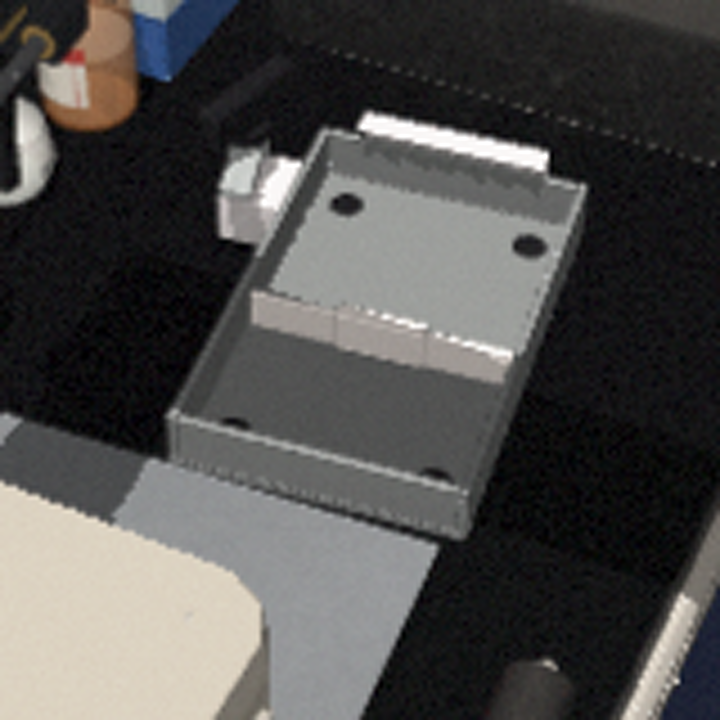

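View pics/d_t.png

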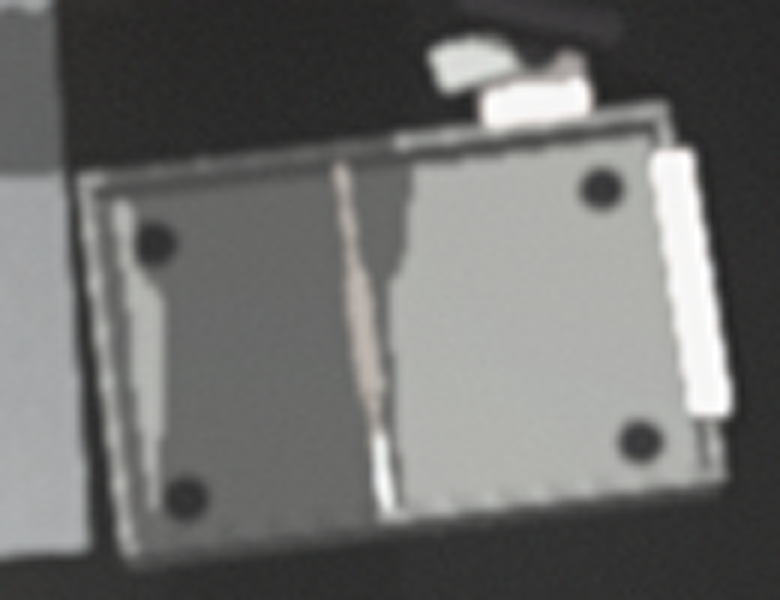

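Run:
```python
from h import *
pt=shot('top');ps=shot('side')
T=np.array([.5688,-.0503]);a=np.radians(6.75);Rm=np.array([[np.cos(a),-np.sin(a)],[np.sin(a),np.cos(a)]])
z=lambda u,v:((v+.5)/6-.5+180,(u+.5)/6-.5+265)
for n,uv in (("mid",(363,340)),("far",(341,165)),("near",(386,515))):
    X=atz(pt,z(*uv),.029); print(n,X.round(4),(Rm.T@(X[:2]-T)).round(4))
t=lambda u,v:((v+.5)/4.5-.5+170,(u+.5)/4.5-.5+240)
X=atz(ps,t(380,325),.03); print("side mid",X.round(4),(Rm.T@(X[:2]-T)).round(4))
```

```text
mid [ 0.5638 -0.0362  0.029 ] [-0.0033  0.0146]
far [ 0.6384 -0.0279  0.029 ] [0.0718 0.0141]
near [ 0.4908 -0.0447  0.029 ] [-0.0768  0.0147]
side mid [ 0.567  -0.0316  0.03  ] [0.0004 0.0187]
```

Run:
```python
from h import *
rows([((.567,-.036,.13),yaw(-83.25)),((.567,-.036,.13),yaw(-83.25)),((.567,-.036,.05),yaw(-83.25))],.045,9)
```

```text
[0.033,0.011,-0.02,0.0,-0.5,-0.0,0.066,0.022,-0.04,0.0,-0.9,-0.0,0.099,0.034,-0.06,0.0,-1.4,-0.0,0.132,0.045,-0.08,0.0,-1.9,-0.0,0.166,0.056,-0.1,0.1,-2.4,-0.0,0.199,0.067,-0.12,0.1,-2.8,-0.0,0.199,0.067,-0.12,0.1,-2.8,-0.0,0.199,0.107,-0.12,0.1,-2.8,-0.0] 8
[0.0,0.04,0.0,0.0,0.0,0.0] 1
```

Request:
{"api": "arm_command", "payload": {"deltas": [0.033,0.011,-0.02,0,-0.5,0,0.066,0.022,-0.04,0,-0.9,0,0.099,0.034,-0.06,0,-1.4,0,0.132,0.045,-0.08,0,-1.9,0,0.166,0.056,-0.1,0,-2.4,0,0.199,0.067,-0.12,0,-2.8,0,0.199,0.107,-0.12,0,-2.8,0,0.199,0.147,-0.12,0,-2.8,0]}}

```text
time: 39.55
ee_pos: [0.567, -0.0364, 0.0496]
eef_rot: [-0.528, 0.47, -0.47, 0.529]
ft_force: [0.9, 0.8, -0.6]
width: 0.0433
```

Run:
```python
from h import *
st()
shot('side','d_s2.png',(150,310,240,400),4.5)
P,Q=pose();print(delta((.567,-.036,-.010),yaw(-83.25)))
```

```text
t 39.55 P [ 0.567  -0.0364  0.0496] yaw -83.3 ydir [ 0.     0.002 -1.   ] F [ 0.9  0.8 -0.6] M [-0.02  0.17  0.04] w 0.0433 q [-0.78  0.5   0.97  1.82 -0.47  1.07 -1.09]
(array([0.00056963, 0.05460037, 0.00340169]), array([ 0.36460363, -0.01600636, -0.07878646]))
```

View pics/d_s2.png

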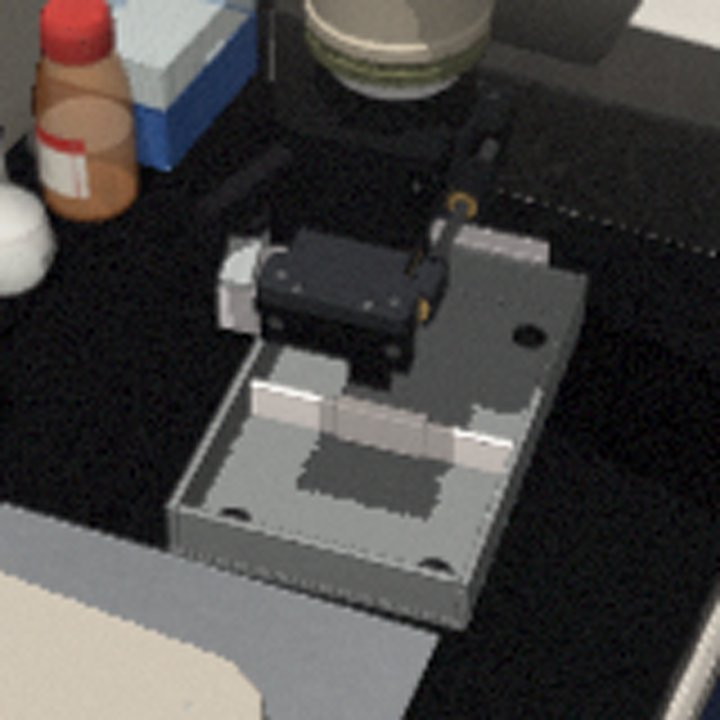

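Request:
{"api": "arm_command", "payload": {"deltas": [0,0.02,0,0,0,0,0,0.035,0,0,0,0,0,0.046,0,0,0,0,0,0.053,0,0,0,0,0,0.053,0,0,0,0]}}

```text
time: 40.22
ee_pos: [0.5675, -0.0363, -0.0022]
eef_rot: [-0.528, 0.47, -0.47, 0.529]
ft_force: [-0.1, -0.2, 0.5]
width: 0.0434
```

Request:
{"api": "arm_command", "payload": {"deltas": [0,0,0,0,0,0,0,0,0,0,0,0,0,0,0,0,0,0,0,0,0,0,0,0,0,0,0,0,0,0,0,0,0,0,0,0], "hand": 0, "grip_force": 20}}

```text
time: 40.98
ee_pos: [0.5676, -0.0363, -0.002]
eef_rot: [-0.528, 0.47, -0.47, 0.529]
ft_force: [-0.3, -0.2, 1.5]
width: 0.0093
```

Run:
```python
from h import *
st()
P,Q=pose();print(delta(P+.0635*np.array([.1175,-.993,0]),yaw(-83.25)))
```

```text
t 40.98 P [ 0.5676 -0.0363 -0.002 ] yaw -83.3 ydir [ 0.     0.001 -1.   ] F [-0.3 -0.2  1.5] M [-0.13  0.2   0.  ] w 0.0093 q [-0.73  0.57  0.91  1.85 -0.54  0.98 -1.05]
(array([ 6.34953732e-02, -5.93604980e-05,  1.98727251e-05]), array([-0.02768968, -0.0195864 , -0.05356854]))
```

Request:
{"api": "arm_command", "payload": {"deltas": [0.006,0,0,0,0,0,0.014,0,0,0,0,0,0.024,0,0,0,0,0,0.034,0,0,0,0,0,0.044,0,0,0,0,0,0.054,0,0,0,0,0,0.0635,0,0,0,0,0,0.0635,0,0,0,0,0]}}

```text
time: 41.98
ee_pos: [0.5754, -0.1014, -0.002]
eef_rot: [-0.528, 0.47, -0.471, 0.528]
ft_force: [2.3, -2.8, 1.4]
width: 0.0099
```

Run:
```python
from h import *
st()
P,Q=pose()
T=np.array([.5688,-.0503]);a=np.radians(6.75);Rm=np.array([[np.cos(a),-np.sin(a)],[np.sin(a),np.cos(a)]])
print(Rm.T@(P[:2]-T))
```

```text
t 41.98 P [ 0.5754 -0.1014 -0.002 ] yaw -83.4 ydir [ 0.002 -0.001 -1.   ] F [ 2.3 -2.8  1.4] M [-0.57 -0.45  0.05] w 0.0099 q [-0.6   0.6   0.9   1.81 -0.55  1.   -0.94]
[ 0.0005329  -0.05147987]
```

Request:
{"api": "arm_command", "payload": {"deltas": [0,0,0,0,0,0,0,0,0,0,0,0,0,0,0,0,0,0,0,0,0,0,0,0], "hand": 0.4}}

```text
time: 42.48
ee_pos: [0.5747, -0.0992, -0.0023]
eef_rot: [-0.528, 0.47, -0.469, 0.529]
ft_force: [0.6, -0.3, -0.2]
width: 0.0337
```

Request:
{"api": "arm_command", "payload": {"deltas": [0,-0.03,0,0,0,0,0,-0.07,0,0,0,0,0,-0.12,0,0,0,0,0,-0.18,0,0,0,0,0,-0.24,0,0,0,0]}}

```text
time: 43.1
ee_pos: [0.5745, -0.0995, 0.2397]
eef_rot: [-0.528, 0.47, -0.47, 0.529]
ft_force: [0.9, 0.5, -0.3]
width: 0.0348
```

Run:
```python
from h import *
st()
shot('side','d_s3.png',(150,310,240,400),4.5)
```

```text
t 43.1 P [ 0.5745 -0.0995  0.2397] yaw -83.3 ydir [ 0.     0.001 -1.   ] F [ 0.9  0.5 -0.3] M [0.01 0.09 0.03] w 0.0348 q [-0.76  0.35  1.1   1.56 -0.32  1.43 -1.1 ]
```

View pics/d_s3.png

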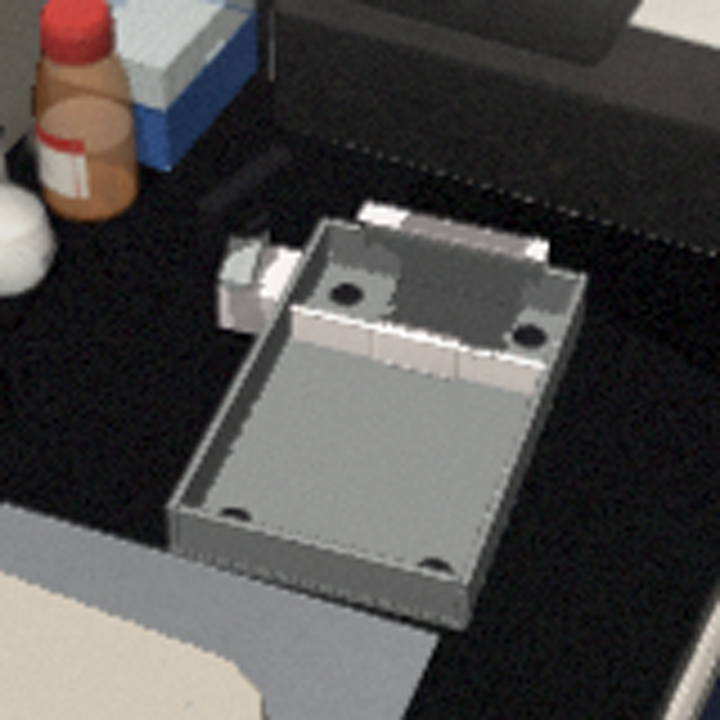

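Run:
```python
from h import *
ps=shot('side','l_s.png',(300,400,310,390),7)
pt=shot('top','l_t.png',(280,325,180,270),8)
T=np.array([.5688,-.0503]);a=np.radians(6.75);Rm=np.array([[np.cos(a),-np.sin(a)],[np.sin(a),np.cos(a)]])
X=atz(ps,(225.1,332.5),.03); print("side mid",X.round(4),(Rm.T@(X[:2]-T)).round(4))
```

```text
side mid [ 0.5729 -0.0948  0.03  ] [-0.0012 -0.0447]
```

View pics/l_s.png

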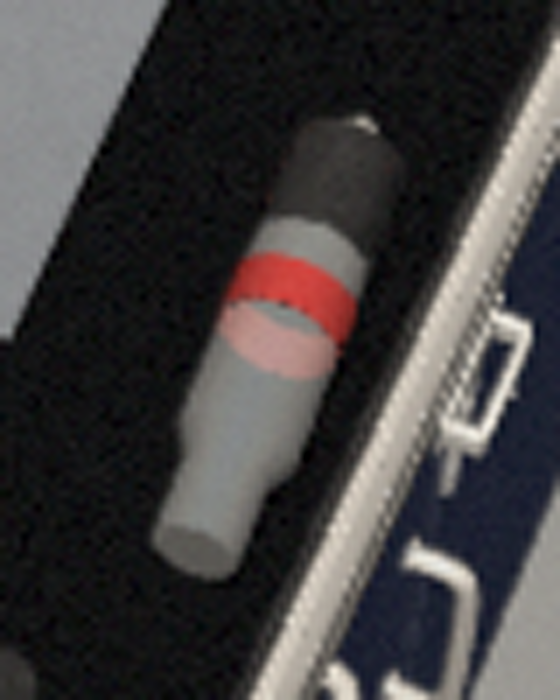

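View pics/l_t.png

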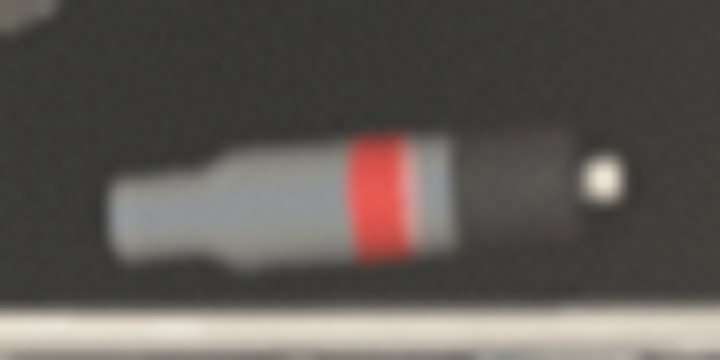

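Run:
```python
from h import *
pt=shot('top');ps=shot('side')
z=lambda u,v:((v+.5)/8-.5+280,(u+.5)/8-.5+180)
A=atz(pt,z(110,219),.0185);B=atz(pt,z(624,179),.0185);d=A-B
print(A.round(4),B.round(4),np.linalg.norm(d),np.degrees(np.arctan2(d[1],d[0])),(A+B)/2)
for uv in ((233,210),(350,200),(455,193),(520,190)): print(atz(pt,z(*uv),.0185).round(4))
t=lambda u,v:((v+.5)/7-.5+300,(u+.5)/7-.5+310)
for uv in ((197,552),(245,443),(285,315),(340,190),(365,122)): print("side",atz(ps,t(*uv),.0185).round(4))
```

```text
[0.3931 0.2835 0.0185] [0.4042 0.1287 0.0185] 0.1551791280778397 94.09334016227912 [0.39861842 0.20606518 0.0185    ]
[0.3956 0.2465 0.0185]
[0.3983 0.2113 0.0185]
[0.4003 0.1796 0.0185]
[0.401  0.16   0.0185]
side [0.3944 0.2817 0.0185]
side [0.3958 0.2451 0.0185]
side [0.4017 0.2017 0.0185]
side [0.4036 0.1544 0.0185]
side [0.406  0.1281 0.0185]
```

Run:
```python
from h import *
rows([((.52,.0,.22),yaw(-60)),((.43,.12,.2),yaw(-25)),((.40,.205,.12),yaw(4.5)),((.40,.205,.12),yaw(4.5)),((.40,.205,.03),yaw(4.5))],.04,9)
```

```text
[-0.035,0.006,-0.014,-0.0,-7.7,-0.0,-0.07,0.012,-0.028,-0.0,-15.5,-0.1,-0.105,0.018,-0.043,-0.0,-23.2,-0.1,-0.137,0.023,-0.061,-0.0,-32.0,-0.1,-0.17,0.028,-0.08,-0.0,-40.7,-0.1,-0.202,0.033,-0.099,-0.0,-49.5,-0.1,-0.235,0.038,-0.118,-0.0,-58.2,-0.1,-0.257,0.058,-0.123,-0.1,-65.6,-0.1] 8
[-0.014,0.02,0.018,0.0,-7.4,0.0,-0.027,0.04,0.036,0.0,-14.7,0.0,-0.041,0.06,0.054,0.0,-22.1,0.0,-0.041,0.06,0.054,0.0,-22.1,0.0,-0.041,0.09,0.054,0.0,-22.1,0.0,-0.041,0.12,0.054,0.0,-22.1,0.0,-0.041,0.15,0.054,0.0,-22.1,0.0] 7
```

Request:
{"api": "arm_command", "payload": {"deltas": [-0.035,0.006,-0.014,0,-7.7,0,-0.07,0.012,-0.028,0,-15.5,0,-0.105,0.018,-0.043,0,-23.2,0,-0.137,0.023,-0.061,0,-32,0,-0.17,0.028,-0.08,0,-40.7,0,-0.202,0.033,-0.099,0,-49.5,0,-0.235,0.038,-0.118,0,-58.2,0,-0.257,0.058,-0.123,0,-65.6,0], "hand": 0.7}}

```text
time: 44.35
ee_pos: [0.421, 0.1429, 0.1791]
eef_rot: [-0.699, 0.106, -0.106, 0.7]
ft_force: [0.4, 0.6, -0.5]
width: 0.0612
```

Request:
{"api": "arm_command", "payload": {"deltas": [-0.014,0.01,0.018,0,-7.4,0,-0.027,0.02,0.036,0,-14.7,0,-0.041,0.03,0.054,0,-22.1,0,-0.041,0.03,0.054,0,-22.1,0]}}

```text
time: 44.85
ee_pos: [0.3981, 0.2056, 0.1484]
eef_rot: [0.707, 0.028, -0.029, -0.706]
ft_force: [0.7, -0.1, 0.4]
width: 0.0609
```

Run:
```python
from h import *
st()
shot('side','l_s2.png',(200,440,240,460),3)
rows([((.40,.205,.04),yaw(4.5)),((.40,.205,-.012),yaw(4.5))],.03)
```

```text
t 44.85 P [0.3981 0.2056 0.1484] yaw 4.6 ydir [-0.002 -0.002 -1.   ] F [ 0.7 -0.1  0.4] M [-0.05  0.08  0.03] w 0.0609 q [-1.42 -0.09  0.82  2.    0.07  1.2  -0.55]
[0.0,0.027,0.0,0.0,-0.0,-0.0,0.001,0.055,0.0,0.0,-0.1,-0.0,0.001,0.082,0.0,0.1,-0.1,-0.1,0.001,0.109,0.0,0.1,-0.1,-0.1,0.001,0.135,0.0,0.1,-0.1,-0.1,0.001,0.161,0.0,0.1,-0.1,-0.1] 6
```

View pics/l_s2.png

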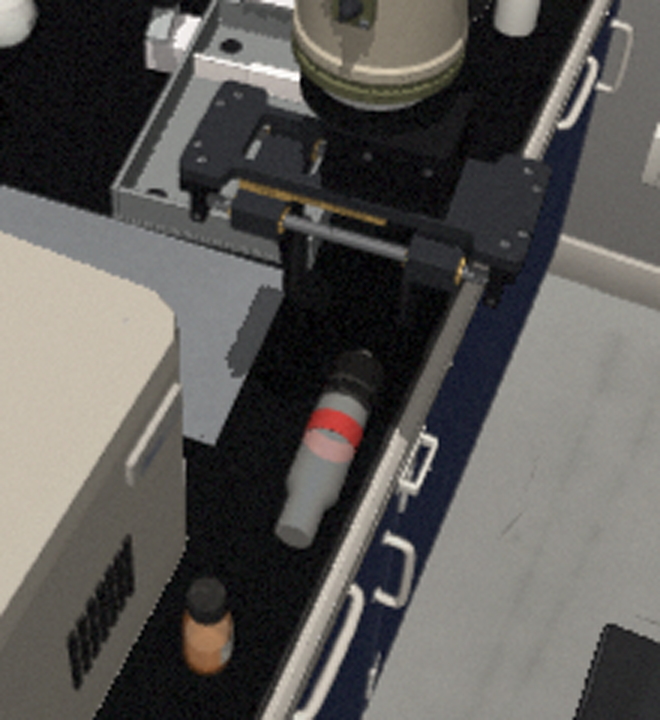

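Request:
{"api": "arm_command", "payload": {"deltas": [0.001,0.03,0,0,0,0,0.001,0.06,0,0,0,0,0.001,0.09,0,0,0,0,0.001,0.115,0,0,0,0,0.001,0.135,0,0,0,0,0.001,0.135,0,0,0,0]}}

```text
time: 45.65
ee_pos: [0.4005, 0.2036, 0.0142]
eef_rot: [0.707, 0.026, -0.027, -0.706]
ft_force: [0.5, -0.0, 0.0]
width: 0.061
```

Request:
{"api": "arm_command", "payload": {"deltas": [0,0.01,0,0,0,0,0,0.02,0,0,0,0,0,0.022,0,0,0,0,0,0.022,0,0,0,0]}}

```text
time: 46.15
ee_pos: [0.401, 0.2054, -0.0069]
eef_rot: [-0.706, -0.027, 0.027, 0.707]
ft_force: [0.0, -0.5, -0.3]
width: 0.0608
```

Run:
```python
from h import *
st()
shot('side','l_s3.png',(250,440,270,430),4)
```

```text
t 46.15 P [ 0.401   0.2054 -0.0069] yaw 4.4 ydir [ 0.     0.001 -1.   ] F [ 0.  -0.5 -0.3] M [-0.13  0.01  0.01] w 0.0608 q [-1.33  0.25  0.83  2.15 -0.24  0.84 -0.27]
```

View pics/l_s3.png

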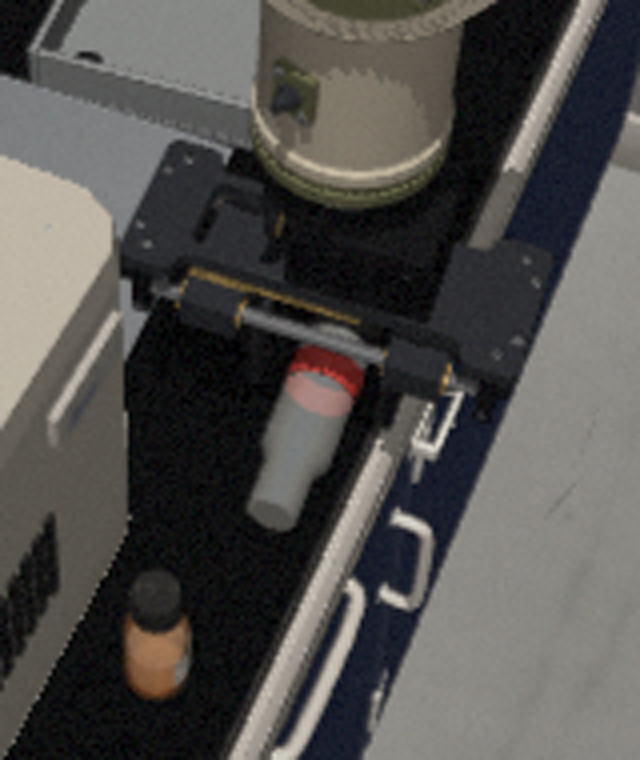

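Request:
{"api": "arm_command", "payload": {"deltas": [0,0.003,0,0,0,0,0,0.006,0,0,0,0,0,0.006,0,0,0,0]}}

```text
time: 46.58
ee_pos: [0.4009, 0.2053, -0.0131]
eef_rot: [-0.706, -0.027, 0.027, 0.707]
ft_force: [0.1, -0.2, 0.7]
width: 0.061
```

Request:
{"api": "arm_command", "payload": {"deltas": [0,0,0,0,0,0,0,0,0,0,0,0,0,0,0,0,0,0,0,0,0,0,0,0,0,0,0,0,0,0,0,0,0,0,0,0], "hand": 0.2, "grip_force": 15}}

```text
time: 47.32
ee_pos: [0.401, 0.2055, -0.0129]
eef_rot: [-0.706, -0.027, 0.027, 0.707]
ft_force: [-0.1, -0.6, 0.4]
width: 0.0351
```

Run:
```python
from h import *
st()
```

```text
t 47.33 P [ 0.401   0.2055 -0.0129] yaw 4.4 ydir [ 0.     0.001 -1.   ] F [-0.1 -0.6  0.4] M [-0.06  0.05  0.05] w 0.0351 q [-1.32  0.26  0.82  2.15 -0.26  0.82 -0.26]
```

Run:
```python
from h import *
rows([((.401,.2055,.13),yaw(4.5)),((.5645,-.0141,.13),yaw(6.75)),((.5645,-.0141,.13),yaw(6.75))],.04)
```

```text
[0.0,-0.036,0.0,-0.0,-0.0,0.0,0.0,-0.071,0.0,-0.0,-0.0,0.0,0.0,-0.107,0.0,-0.0,-0.1,0.0,0.0,-0.143,0.0,-0.1,-0.1,0.0,0.021,-0.143,-0.033,-0.1,-0.4,0.0,0.042,-0.143,-0.066,-0.1,-0.7,0.0,0.063,-0.143,-0.099,-0.1,-1.0,0.0,0.083,-0.143,-0.132,-0.1,-1.4,0.0] 8
[0.02,0.0,-0.034,0.0,-0.3,0.0,0.04,0.0,-0.067,0.0,-0.6,0.0,0.06,0.0,-0.101,0.0,-1.0,0.0,0.06,0.0,-0.101,0.0,-1.0,0.0] 4
```

Request:
{"api": "arm_command", "payload": {"deltas": [0,-0.02,0,0,0,0,0,-0.06,0,0,0,0,0,-0.105,0,0,0,0,0,-0.143,0,0,0,0,0.021,-0.143,-0.033,0,-0.4,0,0.042,-0.143,-0.066,0,-0.7,0,0.063,-0.143,-0.099,0,-1,0,0.083,-0.143,-0.132,0,-1.4,0]}}

```text
time: 48.32
ee_pos: [0.4945, 0.0793, 0.13]
eef_rot: [-0.706, -0.036, 0.036, 0.707]
ft_force: [0.7, 1.6, -0.8]
width: 0.035
```

Request:
{"api": "arm_command", "payload": {"deltas": [0.02,0,-0.034,0,-0.3,0,0.04,0,-0.067,0,-0.6,0,0.06,0,-0.101,0,-1,0,0.06,0,-0.101,0,-1,0,0.06,0.03,-0.101,0,-1,0,0.06,0.06,-0.101,0,-1,0,0.06,0.06,-0.101,0,-1,0]}}

```text
time: 49.2
ee_pos: [0.562, -0.0134, 0.0682]
eef_rot: [-0.706, -0.041, 0.044, 0.706]
ft_force: [-0.7, -0.6, -1.7]
width: 0.035
```

Run:
```python
from h import *
st()
shot('side','l_s4.png',(150,330,240,420),4)
P,Q=pose();print(delta((.5645,-.0141,-.006),yaw(6.75)))
```

```text
t 49.2 P [ 0.562  -0.0134  0.0682] yaw 6.9 ydir [-0.004  0.001 -1.   ] F [-0.7 -0.6 -1.7] M [-0.07  0.04  0.01] w 0.035 q [-0.85  0.46  0.98  1.82 -0.43  1.1   0.41]
(array([ 0.00136416,  0.07577017, -0.00062635]), array([-0.05204551,  0.10506498, -0.07208081]))
```

View pics/l_s4.png

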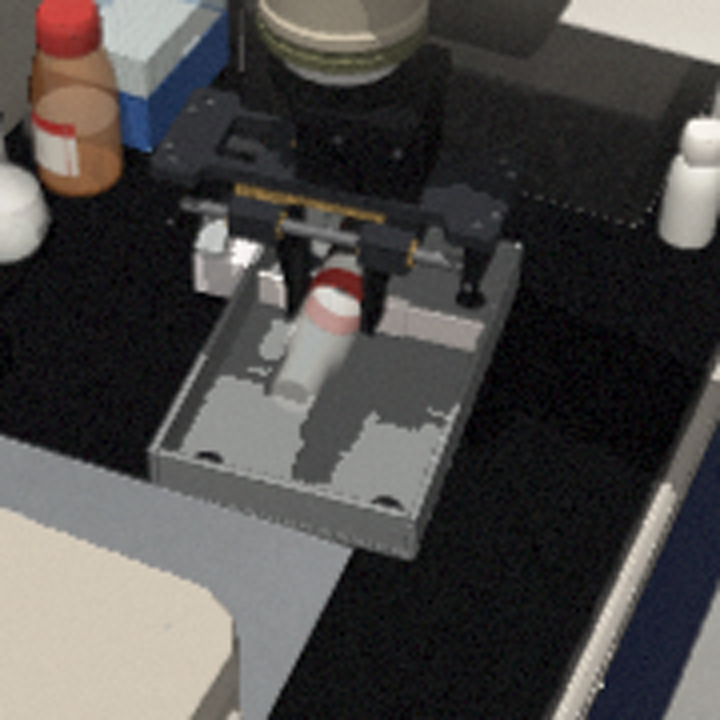

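Request:
{"api": "arm_command", "payload": {"deltas": [0.001,0.015,0,0,0,0,0.001,0.03,0,0,0,0,0.001,0.04,0,0,0,0,0.001,0.04,0,0,0,0]}}

```text
time: 49.75
ee_pos: [0.5643, -0.0142, 0.0291]
eef_rot: [-0.706, -0.042, 0.042, 0.706]
ft_force: [-0.3, -0.0, -1.6]
width: 0.0347
```

Run:
```python
from h import *
st()
ps=shot('side','l_s5.png',(150,330,240,420),4)
T=np.array([.5688,-.0503]);a=np.radians(6.75);Rm=np.array([[np.cos(a),-np.sin(a)],[np.sin(a),np.cos(a)]])
P,Q=pose();print(Rm.T@(P[:2]-T))
for l,z in ((.112,.049),(-.039,.049)):
    w=T+Rm@[0,l]; c=proj(ps,(w[0],w[1],z)); print(l,[(c[1]-240)*4,(c[0]-150)*4])
```

```text
t 49.75 P [ 0.5643 -0.0142  0.0291] yaw 6.8 ydir [-0.001  0.001 -1.   ] F [-0.3 -0.  -1.6] M [-0.1   0.02  0.01] w 0.0347 q [-0.8   0.51  0.94  1.84 -0.48  1.03  0.45]
[0.00016902 0.03628181]
0.112 [np.float64(286.6094988539289), np.float64(453.6146908184114)]
-0.039 [np.float64(366.4748561098959), np.float64(283.1015779701946)]
```

View pics/l_s5.png

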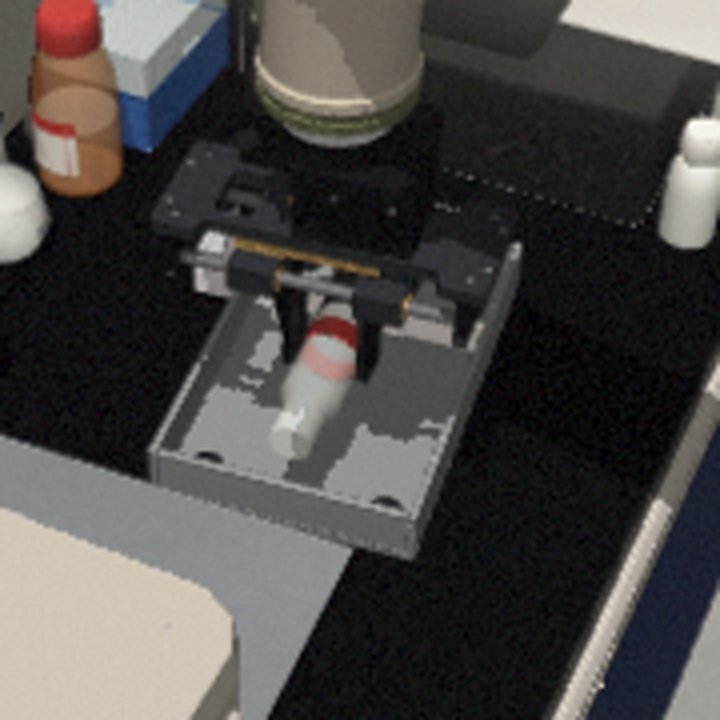

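Request:
{"api": "arm_command", "payload": {"deltas": [0,0.01,0,0,0,0,0,0.02,0,0,0,0,0,0.028,0,0,0,0,0,0.034,0,0,0,0,0,0.034,0,0,0,0]}}

```text
time: 50.42
ee_pos: [0.5646, -0.0141, -0.0046]
eef_rot: [-0.706, -0.042, 0.042, 0.706]
ft_force: [-0.2, -0.3, -1.0]
width: 0.0348
```

Request:
{"api": "arm_command", "payload": {"deltas": [0,0.001,0,0,0,0,0,0.002,0,0,0,0,0,0.002,0,0,0,0]}}

```text
time: 50.8
ee_pos: [0.5649, -0.014, -0.006]
eef_rot: [-0.705, -0.042, 0.042, 0.706]
ft_force: [-0.1, -0.3, 0.4]
width: 0.0347
```

Request:
{"api": "arm_command", "payload": {"deltas": [0,0,0,0,0,0,0,0,0,0,0,0,0,0,0,0,0,0,0,0,0,0,0,0,0,0,0,0,0,0], "hand": 0.6}}

```text
time: 51.42
ee_pos: [0.5649, -0.014, -0.0061]
eef_rot: [-0.706, -0.042, 0.042, 0.706]
ft_force: [0.2, -0.5, -1.4]
width: 0.0523
```

Request:
{"api": "arm_command", "payload": {"deltas": [0,-0.02,0,0,0,0,0,-0.05,0,0,0,0,0,-0.09,0,0,0,0,0,-0.14,0,0,0,0,0,-0.19,0,0,0,0]}}

```text
time: 52.05
ee_pos: [0.5646, -0.0147, 0.1867]
eef_rot: [-0.705, -0.042, 0.041, 0.706]
ft_force: [1.0, 0.5, 0.8]
width: 0.0522
```

Run:
```python
from h import *
st()
ps=shot('side','l_s6.png',(150,330,240,420),4)
```

```text
t 52.05 P [ 0.5646 -0.0147  0.1867] yaw 6.8 ydir [ 0.001  0.001 -1.   ] F [1.  0.5 0.8] M [-0.03 -0.06  0.05] w 0.0522 q [-0.94  0.33  1.09  1.68 -0.3   1.31  0.32]
```

View pics/l_s6.png

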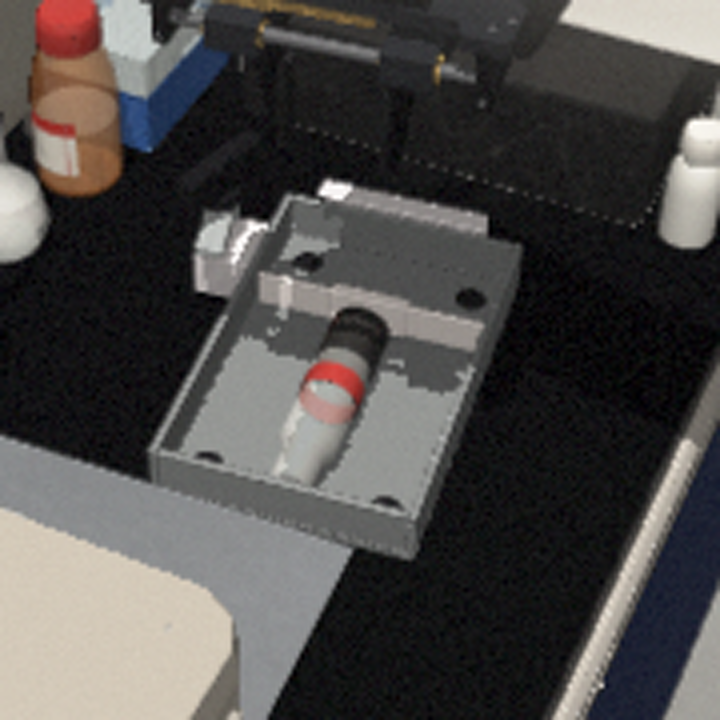

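Run:
```python
from h import *
pt=shot('top');ps=shot('side')
z=lambda u,v:((v+.5)/7-.5+270,(u+.5)/7-.5+400)
s=lambda u,v:((v+.5)/7-.5+150,(u+.5)/7-.5+385)
print("w cap",atz(pt,z(228,140),.088),atz(ps,s(220,222),.088),tri(pt,z(228,140),ps,s(220,222)))
print("w base",atz(pt,z(180,187),.0),atz(ps,s(188,408),.0))
print("g cap",atz(pt,z(516,152),.088),atz(ps,s(302,92),.088),tri(pt,z(516,152),ps,s(302,92)))
print("g base",atz(pt,z(452,190),.0),atz(ps,s(282,268),.0))
for q in ("bottle_1_mid",):
  for n,p in (("t",pt),("s",ps)):
    print(n,[(round(b["conf"],2),np.round(b["centre"],1).tolist()) for b in r.boxes_of(p,q)][:4])
cv2.imwrite("pics/b2.png",cv2.resize(ps["image"][120:230,330:480,::-1],None,fx=5,fy=5,interpolation=cv2.INTER_CUBIC))
```

```text
w cap [ 0.42176622 -0.28127675  0.088     ] [ 0.42376243 -0.28170045  0.088     ] (array([ 0.42268588, -0.28113531,  0.08837477]), np.float64(0.0019342184525035799))
w base [ 0.41764156 -0.28141691  0.        ] [ 0.4220021  -0.28064728  0.        ]
g cap [ 0.41716209 -0.37641475  0.088     ] [ 0.41945168 -0.37432778  0.088     ] (array([ 0.41863671, -0.37683182,  0.08621313]), np.float64(0.002446023053093078))
g base [ 0.41596802 -0.37691308  0.        ] [ 4.13948156e-01 -3.80712814e-01  1.11022302e-16]
t []
s [(0.75, [195.2, 409.5])]
```

View pics/b2.png

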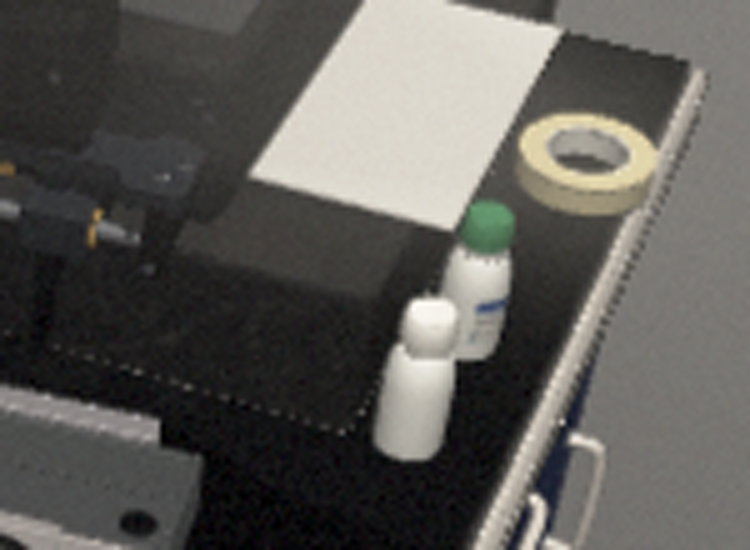

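Run:
```python
from h import *
pt=shot('top','pr_t.png',(220,310,400,560),5);ps=shot('side')
print(tri(pt,(277,423),ps,(179.6,405)),"ground",atz(ps,(206,399),0),atz(ps,(206,399),.01))
print("front edge top at z=.1:",atz(pt,(277,440),.1),atz(pt,(277,440),.08))
c=lambda u,v:(120+v/5,330+u/5)
print("paper corner near-left",tri(pt,(287,455),ps,c(450,228)))
```

```text
(array([ 0.44851381, -0.25913248,  0.10081931]), np.float64(0.0014784288812890389)) ground [ 4.54578339e-01 -2.73306398e-01  1.11022302e-16] [ 0.45201356 -0.26146777  0.01      ]
front edge top at z=.1: [ 0.44914268 -0.29848386  0.1       ] [ 0.45237421 -0.3028266   0.08      ]
paper corner near-left (array([ 0.42781733, -0.33084108,  0.10300203]), np.float64(0.0050947024348285816))
```

View pics/pr_t.png

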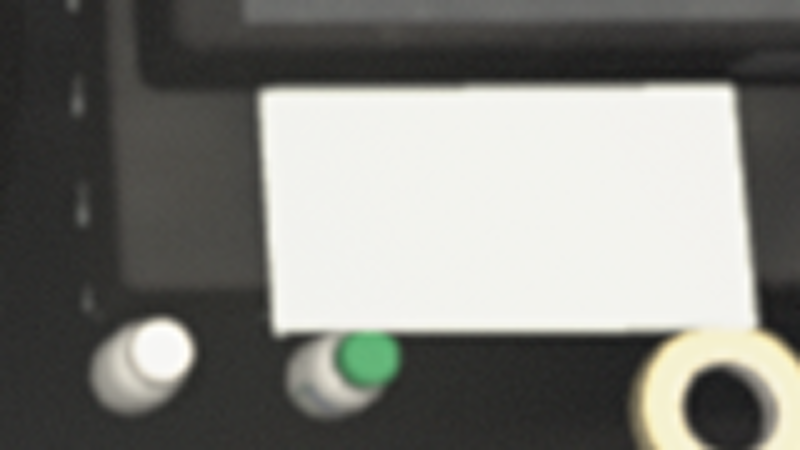

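Run:
```python
from h import *
rows([((.46,-.08,.24),yaw(-30)),((.42,-.17,.24),yaw(-70)),((.42,-.281,.2),yaw(-90)),((.42,-.281,.16),yaw(-90))],.04,9)
```

```text
[-0.022,-0.011,-0.011,-0.0,7.4,-0.0,-0.045,-0.023,-0.021,-0.0,14.7,-0.0,-0.067,-0.034,-0.032,-0.0,22.1,-0.0,-0.089,-0.045,-0.042,-0.0,29.5,-0.1,-0.111,-0.057,-0.053,-0.0,36.8,-0.1,-0.121,-0.057,-0.07,-0.0,44.8,-0.1,-0.132,-0.057,-0.087,-0.0,52.8,-0.1,-0.142,-0.057,-0.104,-0.0,60.8,-0.1] 8
[0.01,0.0,-0.017,0.0,8.0,0.0,0.02,0.0,-0.034,0.0,16.0,0.0,0.05,0.013,-0.056,0.0,22.7,0.0,0.08,0.027,-0.078,0.0,29.3,0.0,0.11,0.04,-0.099,0.0,36.0,0.0,0.11,0.06,-0.099,0.0,36.0,0.0,0.11,0.08,-0.099,0.0,36.0,0.0] 7
```

Request:
{"api": "arm_command", "payload": {"deltas": [-0.022,-0.011,-0.011,0,7.4,0,-0.045,-0.023,-0.021,0,14.7,0,-0.067,-0.034,-0.032,0,22.1,0,-0.089,-0.045,-0.042,0,29.5,0,-0.111,-0.057,-0.053,0,36.8,0,-0.121,-0.057,-0.07,0,44.8,0,-0.132,-0.057,-0.087,0,52.8,0,-0.142,-0.057,-0.104,0,60.8,0], "hand": 0.65}}

```text
time: 53.4
ee_pos: [0.4353, -0.135, 0.2401]
eef_rot: [-0.629, 0.323, -0.322, 0.63]
ft_force: [-0.3, 0.3, 0.5]
width: 0.0569
```

Request:
{"api": "arm_command", "payload": {"deltas": [0.01,0,-0.017,0,8,0,0.02,0,-0.034,0,16,0,0.05,0.013,-0.056,0,22.7,0,0.08,0.027,-0.078,0,29.3,0,0.11,0.04,-0.099,0,36,0,0.11,0.06,-0.099,0,36,0,0.11,0.08,-0.099,0,36,0,0.11,0.08,-0.099,0,36,0]}}

```text
time: 54.4
ee_pos: [0.4192, -0.2814, 0.1591]
eef_rot: [-0.501, 0.501, -0.499, 0.499]
ft_force: [0.3, 0.3, 0.6]
width: 0.0564
```

Run:
```python
from h import *
st()
shot('side','b_s3.png',(80,240,330,500),4.5)
P,Q=pose();print(delta((.4205,-.2812,.033),yaw(-90)))
```

```text
t 54.4 P [ 0.4192 -0.2814  0.1591] yaw -90.0 ydir [-0.004  0.001 -1.   ] F [0.3 0.3 0.6] M [-0.04  0.1   0.02] w 0.0564 q [-0.65  0.2   1.29  1.87 -0.2   1.23 -0.86]
(array([-0.00032624,  0.1271783 ,  0.00078278]), array([ 0.11869461, -0.01758184, -0.0378959 ]))
```

View pics/b_s3.png

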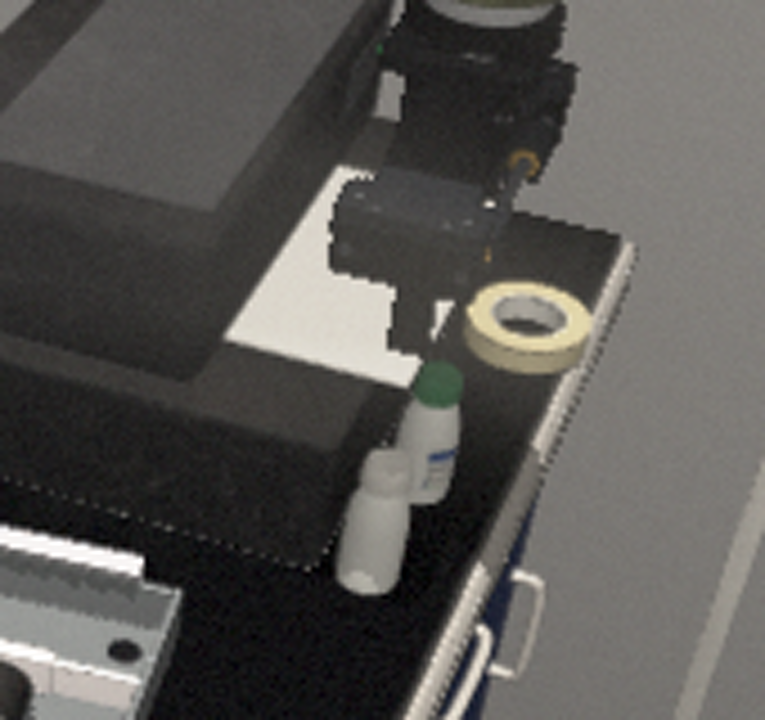

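Request:
{"api": "arm_command", "payload": {"deltas": [0,0.03,0.001,0,0,0,0,0.06,0.001,0,0,0,0,0.085,0.001,0,0,0,0,0.105,0.001,0,0,0,0,0.118,0.001,0,0,0,0,0.126,0.001,0,0,0,0,0.126,0.001,0,0,0]}}

```text
time: 55.32
ee_pos: [0.4219, -0.2814, 0.0346]
eef_rot: [-0.5, 0.5, -0.5, 0.5]
ft_force: [-0.1, 0.0, -0.4]
width: 0.0569
```

Run:
```python
from h import *
st()
shot('side','b_s4.png',(80,240,330,500),4.5)
```

```text
t 55.33 P [ 0.4219 -0.2814  0.0346] yaw -90.0 ydir [ 0.     0.001 -1.   ] F [-0.1  0.  -0.4] M [-0.04  0.15  0.06] w 0.0569 q [-0.42  0.41  1.09  1.99 -0.44  1.   -0.69]
```

View pics/b_s4.png

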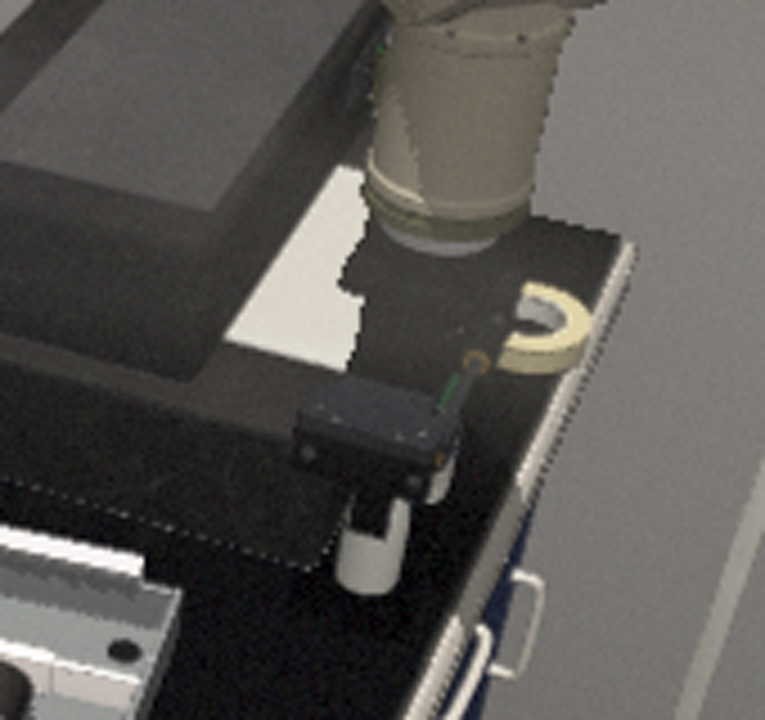

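Request:
{"api": "arm_command", "payload": {"deltas": [0,0,0,0,0,0,0,0,0,0,0,0,0,0,0,0,0,0,0,0,0,0,0,0,0,0,0,0,0,0,0,0,0,0,0,0], "hand": 0.2, "grip_force": 15}}

```text
time: 56.12
ee_pos: [0.4221, -0.2814, 0.0348]
eef_rot: [-0.5, 0.5, -0.5, 0.501]
ft_force: [-0.4, 1.7, 4.7]
width: 0.0363
```

Run:
```python
from h import *
st()
T=np.array([.5688,-.0503]);a=np.radians(6.75);Rm=np.array([[np.cos(a),-np.sin(a)],[np.sin(a),np.cos(a)]])
A=T+Rm@[.042,-.0815];B=T+Rm@[-.042,-.0815];print(A,B)
P,Q=pose()
rows([(P+[0,0,.15],Q),((.45,-.2,.20),yaw(-86)),((A[0],A[1],.16),yaw(-83)),((A[0],A[1],.16),yaw(-83))],.04,9)
```

```text
t 56.12 P [ 0.4221 -0.2814  0.0348] yaw -90.0 ydir [ 0.001  0.001 -1.   ] F [-0.4  1.7  4.7] M [ 0.19  0.15 -0.  ] w 0.0363 q [-0.42  0.41  1.09  1.99 -0.44  1.   -0.69]
[ 0.62008817 -0.12629851] [ 0.53667042 -0.13617165]
[-0.0,-0.037,0.0,0.0,0.0,0.0,-0.0,-0.075,0.0,0.0,0.0,0.0,-0.0,-0.112,0.0,0.0,0.0,0.0,-0.0,-0.15,0.0,0.0,0.0,0.0,-0.027,-0.155,0.009,-0.0,-1.3,-0.0,-0.054,-0.16,0.019,-0.0,-2.6,-0.0,-0.082,-0.165,0.028,-0.0,-4.0,-0.1,-0.096,-0.157,0.062,-0.0,-4.6,-0.1] 8
[-0.012,0.008,0.035,0.0,-0.6,0.0,-0.024,0.016,0.07,0.0,-1.2,0.0,-0.036,0.024,0.105,-0.0,-1.8,-0.0,-0.048,0.032,0.14,0.0,-2.4,-0.0,-0.048,0.032,0.14,-0.0,-2.4,-0.0] 5
```

Request:
{"api": "arm_command", "payload": {"deltas": [0,-0.02,0,0,0,0,0,-0.055,0,0,0,0,0,-0.09,0,0,0,0,0,-0.1,0,0,0,0,-0.027,-0.105,0.009,0,-1.3,0,-0.054,-0.11,0.019,0,-2.6,0,-0.082,-0.11,0.028,0,-4,0,-0.096,-0.11,0.062,0,-4.6,0]}}

```text
time: 57.12
ee_pos: [0.4842, -0.1828, 0.1455]
eef_rot: [-0.518, 0.479, -0.478, 0.523]
ft_force: [0.0, 0.0, 2.2]
width: 0.0367
```

Run:
```python
from h import *
st()
shot('side','b_s5.png',(80,320,240,500),3)
rows([((.62,-.1263,.13),yaw(-83)),((.62,-.1263,.13),yaw(-83))],.04,9)
```

```text
t 57.12 P [ 0.4842 -0.1828  0.1455] yaw -85.2 ydir [ 0.003  0.006 -1.   ] F [0.  0.  2.2] M [-0.03  0.14  0.01] w 0.0367 q [-0.78  0.25  1.21  1.86 -0.26  1.2  -0.96]
[-0.01,0.004,0.034,-0.0,-0.5,-0.0,-0.021,0.007,0.068,-0.1,-0.9,-0.1,-0.031,0.011,0.102,-0.1,-1.4,-0.1,-0.041,0.015,0.135,-0.1,-1.8,-0.1,-0.041,0.015,0.135,-0.1,-1.8,-0.1] 5
```

View pics/b_s5.png

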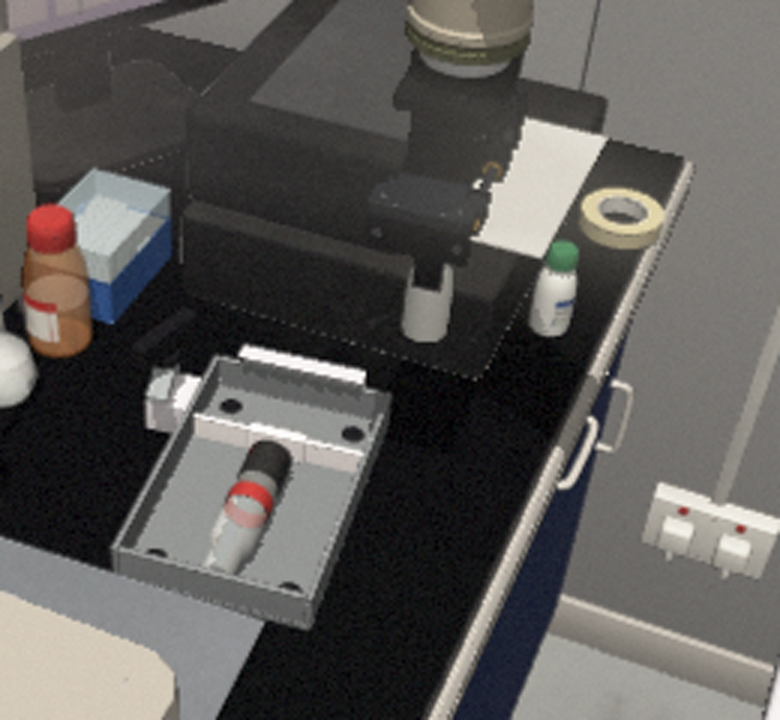

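Request:
{"api": "arm_command", "payload": {"deltas": [-0.01,0.004,0.034,0,-0.5,0,-0.021,0.007,0.068,0,-0.9,0,-0.031,0.011,0.102,0,-1.4,0,-0.041,0.015,0.135,0,-1.8,0,-0.041,0.015,0.135,0,-1.8,0,-0.041,0.015,0.135,0,-1.8,0]}}

```text
time: 57.92
ee_pos: [0.6142, -0.1345, 0.1296]
eef_rot: [0.527, -0.472, 0.471, -0.527]
ft_force: [-0.4, -0.0, -0.4]
width: 0.0361
```

Run:
```python
from h import *
st()
ps=shot('side','b_s6.png',(120,280,240,400),4.5)
P,Q=pose();print(delta((.62,-.1263,.09),yaw(-83.25)))
```

```text
t 57.92 P [ 0.6142 -0.1345  0.1296] yaw -83.6 ydir [-0.001  0.    -1.   ] F [-0.4 -0.  -0.4] M [-0.03  0.18  0.01] w 0.0361 q [-0.58  0.56  1.01  1.58 -0.49  1.28 -0.95]
(array([-0.00762007,  0.03980755,  0.00677754]), array([ 0.01932252, -0.40930206, -0.03735167]))
```

View pics/b_s6.png

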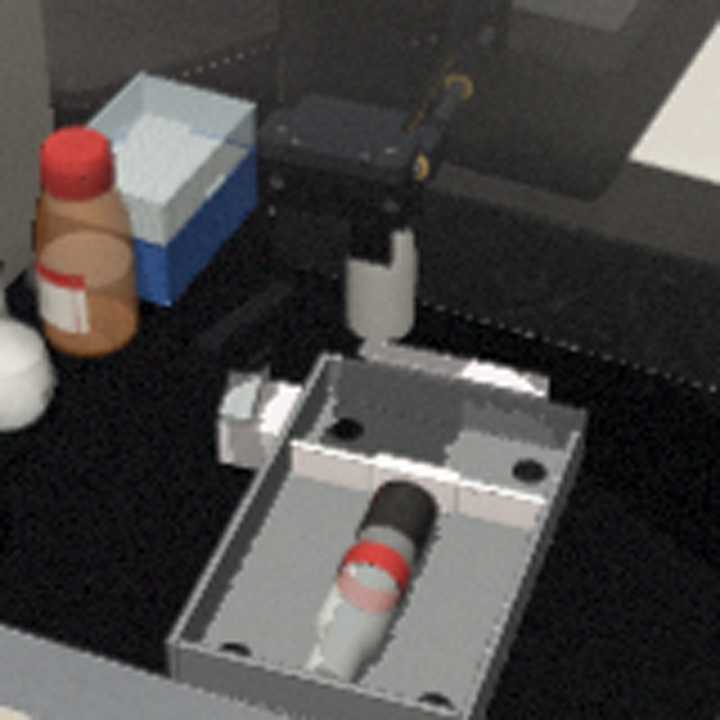

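Request:
{"api": "arm_command", "payload": {"deltas": [-0.0076,0.01,0.0068,0,-0.4,0,-0.0076,0.04,0.0068,0,-0.4,0,-0.0076,0.04,0.0068,0,-0.4,0]}}

```text
time: 58.35
ee_pos: [0.6195, -0.1242, 0.0877]
eef_rot: [0.529, -0.471, 0.468, -0.529]
ft_force: [0.3, 0.3, 0.1]
width: 0.0366
```

Run:
```python
from h import *
st()
ps=shot('side','b_s7.png',(120,280,240,400),4.5)
P,Q=pose();print(delta((.62,-.1263,.042),yaw(-83.25)))
T=np.array([.5688,-.0503]);a=np.radians(6.75);Rm=np.array([[np.cos(a),-np.sin(a)],[np.sin(a),np.cos(a)]])
print(Rm.T@(P[:2]-T))
```

```text
t 58.35 P [ 0.6195 -0.1242  0.0877] yaw -83.1 ydir [-0.004  0.002 -1.   ] F [0.3 0.3 0.1] M [-0.04  0.16  0.03] w 0.0366 q [-0.57  0.61  0.97  1.61 -0.53  1.21 -0.94]
(array([ 0.00141375,  0.04728862, -0.00046056]), array([ 0.07252803,  0.08533766, -0.0806479 ]))
[ 0.04243062 -0.0801432 ]
```

View pics/b_s7.png

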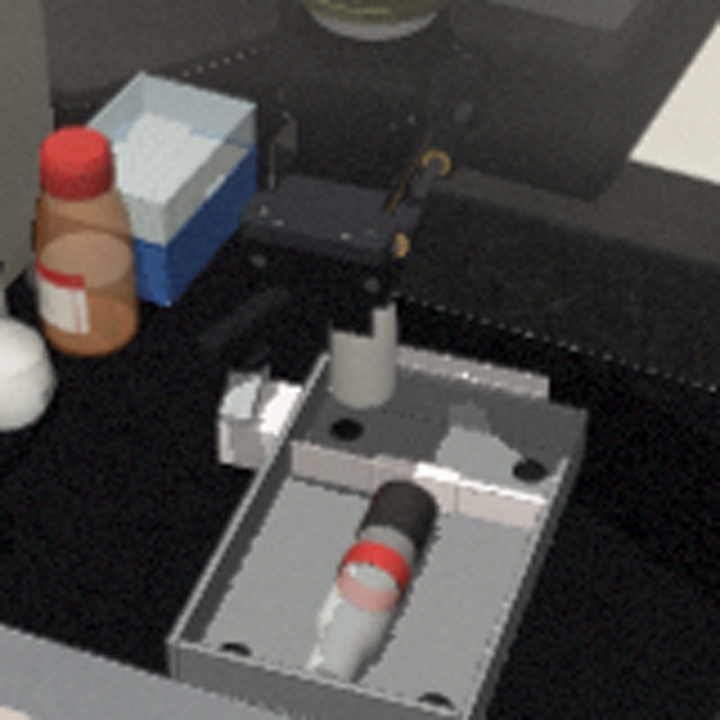

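Request:
{"api": "arm_command", "payload": {"deltas": [0.001,0.012,0,0,0,0,0.001,0.024,0,0,0,0,0.001,0.035,0,0,0,0,0.001,0.043,0,0,0,0,0.001,0.043,0,0,0,0]}}

```text
time: 59.02
ee_pos: [0.6207, -0.1263, 0.0461]
eef_rot: [-0.529, 0.47, -0.469, 0.529]
ft_force: [0.2, 0.3, -0.1]
width: 0.0369
```

Request:
{"api": "arm_command", "payload": {"deltas": [0,0.001,0,0,0,0,0,0.002,0,0,0,0,0,0.002,0,0,0,0]}}

```text
time: 59.4
ee_pos: [0.6212, -0.1263, 0.045]
eef_rot: [-0.529, 0.469, -0.469, 0.529]
ft_force: [-0.7, -0.3, -0.9]
width: 0.0364
```

Request:
{"api": "arm_command", "payload": {"deltas": [0,0.001,0,0,0,0,0,0.002,0,0,0,0,0,0.002,0,0,0,0]}}

```text
time: 59.78
ee_pos: [0.621, -0.1263, 0.0427]
eef_rot: [-0.529, 0.47, -0.469, 0.529]
ft_force: [-0.4, -0.5, 0.5]
width: 0.0365
```

Request:
{"api": "arm_command", "payload": {"deltas": [0,0.001,0,0,0,0,0,0.002,0,0,0,0,0,0.002,0,0,0,0]}}

```text
time: 60.15
ee_pos: [0.621, -0.1263, 0.0407]
eef_rot: [-0.529, 0.47, -0.469, 0.529]
ft_force: [-0.5, 0.1, -0.9]
width: 0.0365
```

Request:
{"api": "arm_command", "payload": {"deltas": [0,0.001,0,0,0,0,0,0.0015,0,0,0,0,0,0.0015,0,0,0,0]}}

```text
time: 60.52
ee_pos: [0.6214, -0.1264, 0.0399]
eef_rot: [-0.528, 0.469, -0.469, 0.529]
ft_force: [-1.8, 0.9, 5.6]
width: 0.0365
```

Contact at 0.040, as predicted. I'll release, rise and check.

Request:
{"api": "arm_command", "payload": {"deltas": [0,-0.0005,0,0,0,0,0,-0.0005,0,0,0,0,0,-0.0005,0,0,0,0,0,-0.0005,0,0,0,0], "hand": 0.65}}

```text
time: 61.02
ee_pos: [0.6211, -0.1263, 0.0397]
eef_rot: [-0.529, 0.47, -0.469, 0.529]
ft_force: [-0.1, 0.5, 0.6]
width: 0.0559
```

Request:
{"api": "arm_command", "payload": {"deltas": [0,-0.02,0,0,0,0,0,-0.05,0,0,0,0,0,-0.1,0,0,0,0,0,-0.15,0,0,0,0,0,-0.18,0,0,0,0]}}

```text
time: 61.65
ee_pos: [0.6215, -0.1273, 0.224]
eef_rot: [-0.528, 0.469, -0.47, 0.53]
ft_force: [0.2, 0.2, 0.1]
width: 0.0565
```

Run:
```python
from h import *
st()
ps=shot('side','b_s8.png',(120,280,240,400),4.5)
rows([((.45,-.2,.21),yaw(-87)),((.412,-.3,.16),yaw(-90)),((.412,-.3765,.14),yaw(-90)),((.412,-.3765,.14),yaw(-90))],.045,9)
```

```text
t 61.65 P [ 0.6215 -0.1273  0.224 ] yaw -83.2 ydir [ 0.004  0.001 -1.   ] F [0.2 0.2 0.1] M [-0.08  0.13 -0.03] w 0.0565 q [-0.6   0.51  1.06  1.44 -0.44  1.45 -1.  ]
[0.01,0.003,-0.036,-0.1,0.8,0.0,0.021,0.006,-0.072,-0.2,1.5,0.0,0.031,0.01,-0.108,-0.3,2.3,0.0,0.041,0.013,-0.144,-0.3,3.0,0.0,0.051,0.016,-0.18,-0.4,3.8,0.0,0.083,0.032,-0.197,-0.4,4.8,0.0,0.115,0.049,-0.213,-0.4,5.8,0.0,0.146,0.066,-0.23,-0.4,6.8,0.0] 8
[0.038,0.01,-0.0,0.0,0.0,0.0,0.077,0.02,-0.0,0.0,0.0,0.0,0.077,0.02,-0.0,0.0,0.0,0.0] 3
```

View pics/b_s8.png

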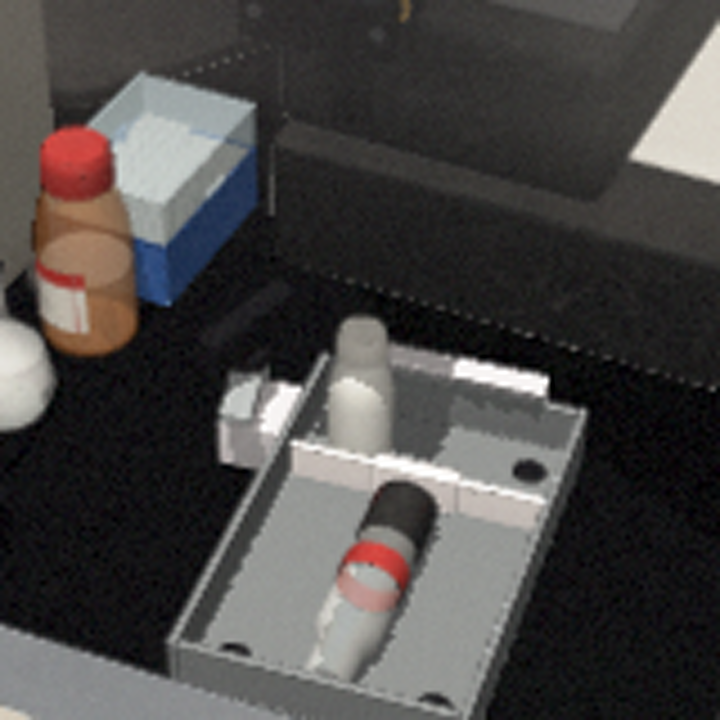

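Request:
{"api": "arm_command", "payload": {"deltas": [0.01,0.003,-0.036,0,0.8,0,0.021,0.006,-0.072,0,1.5,0,0.031,0.01,-0.108,-0.2,2.3,0,0.041,0.013,-0.144,-0.2,3,0,0.051,0.016,-0.18,-0.2,3.8,0,0.083,0.032,-0.197,-0.2,4.8,0,0.115,0.049,-0.213,-0.2,5.8,0,0.146,0.066,-0.23,-0.2,6.8,0]}}

```text
time: 62.7
ee_pos: [0.4101, -0.2996, 0.1541]
eef_rot: [-0.5, 0.501, -0.499, 0.5]
ft_force: [0.9, 1.1, 0.1]
width: 0.0565
```

Request:
{"api": "arm_command", "payload": {"deltas": [0.038,0.01,0,0,0,0,0.077,0.02,0,0,0,0,0.077,0.02,0,0,0,0]}}

```text
time: 63.08
ee_pos: [0.4074, -0.3795, 0.1337]
eef_rot: [-0.5, 0.503, -0.501, 0.497]
ft_force: [-0.9, 0.1, 0.2]
width: 0.0566
```

Run:
```python
from h import *
st()
ps=shot('side','g1.png',(80,240,330,500),4.5)
P,Q=pose();print(delta((.412,-.3765,.035),yaw(-90)))
```

```text
t 63.08 P [ 0.4074 -0.3795  0.1337] yaw -90.4 ydir [-0.005 -0.001 -1.   ] F [-0.9  0.1  0.2] M [-0.04  0.15  0.01] w 0.0566 q [-0.25  0.41  1.14  1.77 -0.39  1.22 -0.58]
(array([-0.00120126,  0.09897487,  0.00385592]), array([ 0.22870798, -0.21668663,  0.00349839]))
```

View pics/g1.png

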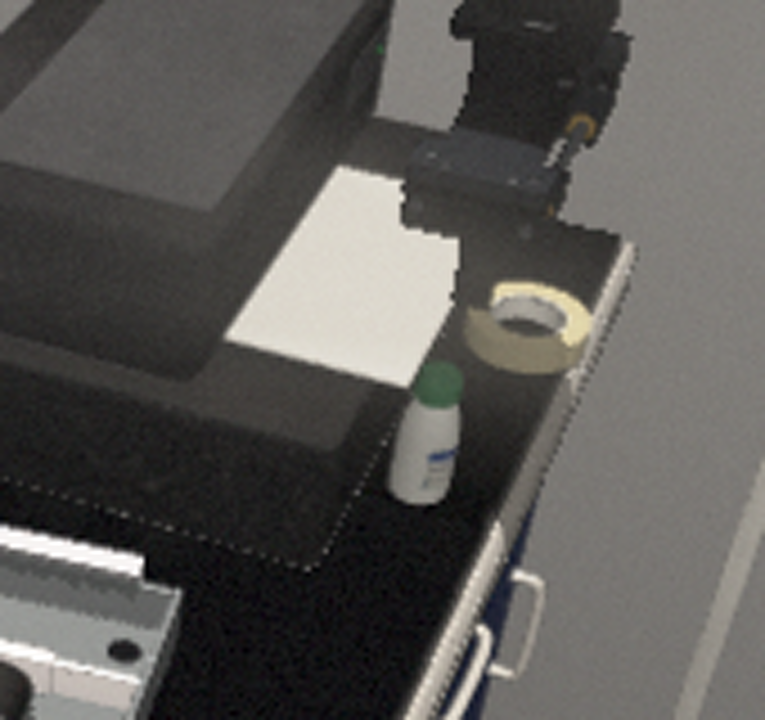

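Run:
```python
from h import *
ps=shot('side')
c=lambda u,v:((v+.5)/4.5-.5+80,(u+.5)/4.5-.5+330)
print(atz(ps,c(440,373),.088),atz(ps,c(422,487),0))
```

```text
[ 0.42051488 -0.3748998   0.088     ] [ 0.41771008 -0.37899236  0.        ]
```

Request:
{"api": "arm_command", "payload": {"deltas": [-0.001,0.02,0.004,0.2,0,0,-0.001,0.045,0.004,0.2,0,0,-0.001,0.068,0.004,0.2,0,0,-0.001,0.086,0.004,0.2,0,0,-0.001,0.098,0.004,0.2,0,0,-0.001,0.098,0.004,0.2,0,0]}}

```text
time: 63.92
ee_pos: [0.4136, -0.3741, 0.0349]
eef_rot: [-0.5, 0.5, -0.499, 0.5]
ft_force: [-1.0, 0.4, 0.5]
width: 0.0564
```

Run:
```python
from h import *
st()
ps=shot('side','g2.png',(80,240,330,500),4.5)
```

```text
t 63.92 P [ 0.4136 -0.3741  0.0349] yaw -89.9 ydir [-0.001  0.001 -1.   ] F [-1.   0.4  0.5] M [-0.13  0.14 -0.03] w 0.0564 q [-0.16  0.53  1.02  1.86 -0.52  1.05 -0.5 ]
```

View pics/g2.png

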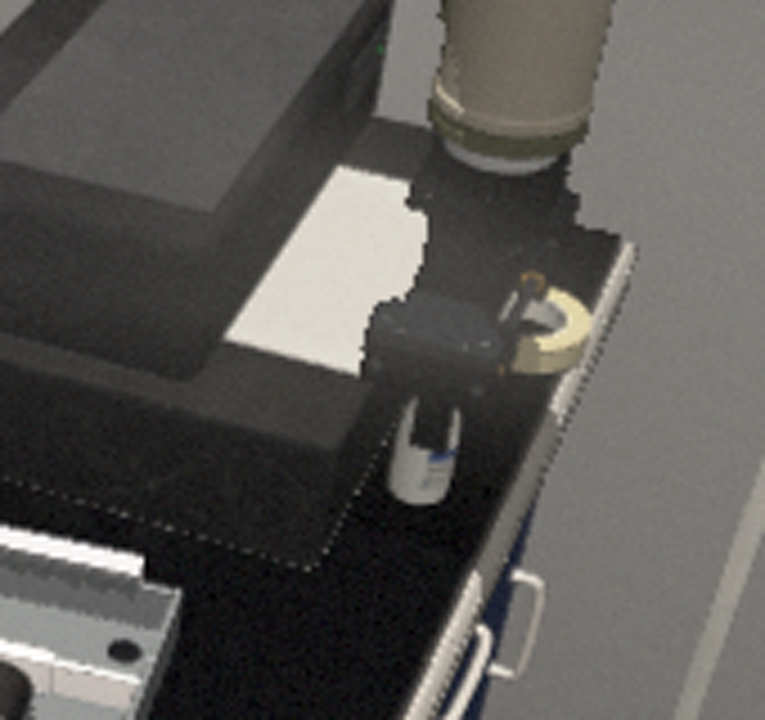

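Request:
{"api": "arm_command", "payload": {"deltas": [0.002,0,0,0,0,0,0.002,0,0,0,0,0,0.002,0,0,0,0,0,0.002,0,0,0,0,0,0.002,0,0,0,0,0,0.002,0,0,0,0,0], "hand": 0.2, "grip_force": 15}}

```text
time: 64.72
ee_pos: [0.4139, -0.3768, 0.0358]
eef_rot: [-0.5, 0.5, -0.5, 0.5]
ft_force: [-0.6, 0.5, 5.4]
width: 0.0368
```

Run:
```python
from h import *
st()
P,Q=pose()
rows([(P+[-.01,.0,.10],Q),((.45,-.2,.14),yaw(-86)),((.535,-.136,.14),yaw(-83.25)),((.535,-.136,.14),yaw(-83.25))],.04,9)
```

```text
t 64.72 P [ 0.4139 -0.3768  0.0358] yaw -90.0 ydir [ 0.001  0.    -1.   ] F [-0.6  0.5  5.4] M [-0.1   0.15 -0.01] w 0.0368 q [-0.15  0.53  1.02  1.85 -0.52  1.05 -0.49]
[-0.0,-0.033,-0.003,0.0,0.0,0.0,-0.0,-0.067,-0.007,0.0,0.0,0.0,-0.0,-0.1,-0.01,0.0,0.0,0.0,-0.035,-0.101,-0.001,-0.0,-0.8,-0.0,-0.071,-0.102,0.009,-0.0,-1.6,-0.0,-0.106,-0.102,0.018,-0.0,-2.4,-0.0,-0.142,-0.103,0.027,-0.0,-3.2,-0.0,-0.177,-0.104,0.036,-0.0,-4.0,-0.0] 8
[-0.019,-0.0,0.03,0.0,-0.9,0.0,-0.039,-0.0,0.06,0.0,-1.8,0.0,-0.058,-0.0,0.089,0.0,-2.8,-0.0,-0.058,-0.0,0.089,0.0,-2.8,-0.0] 4
```

Request:
{"api": "arm_command", "payload": {"deltas": [0,-0.006,0,0,0,0,0,-0.008,-0.012,0,0,0,0,-0.009,-0.022,0,0,0,0,-0.03,-0.022,0,0,0,0,-0.065,-0.022,0,0,0,0,-0.1,-0.02,0,0,0,-0.035,-0.101,-0.01,0,-0.8,0,-0.071,-0.102,0,0,-1.6,0]}}

```text
time: 65.72
ee_pos: [0.4141, -0.3055, 0.139]
eef_rot: [-0.506, 0.493, -0.493, 0.507]
ft_force: [0.5, 0.2, -0.9]
width: 0.0363
```

Run:
```python
from h import *
st()
ps=shot('side','g3.png',(80,240,330,500),4.5)
rows([((.45,-.2,.14),yaw(-86)),((.535,-.136,.14),yaw(-83.25)),((.535,-.136,.14),yaw(-83.25))],.04,9)
```

```text
t 65.72 P [ 0.4141 -0.3055  0.139 ] yaw -88.4 ydir [ 0.002  0.001 -1.   ] F [ 0.5  0.2 -0.9] M [-0.02  0.16  0.01] w 0.0363 q [-0.52  0.26  1.24  1.87 -0.27  1.19 -0.74]
[-0.033,-0.0,0.012,-0.0,-0.7,-0.1,-0.066,-0.001,0.025,-0.0,-1.4,-0.1,-0.099,-0.001,0.037,-0.1,-2.1,-0.2,-0.119,-0.001,0.066,-0.1,-3.0,-0.2,-0.14,-0.001,0.095,-0.1,-3.9,-0.2,-0.16,-0.001,0.124,-0.1,-4.8,-0.2,-0.16,-0.001,0.124,-0.1,-4.8,-0.2] 7
```

View pics/g3.png

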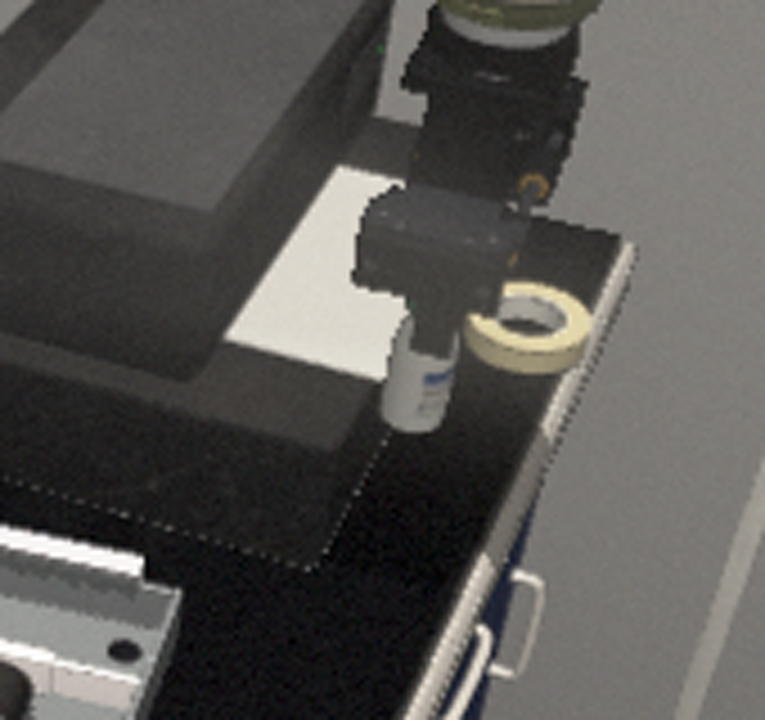

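Request:
{"api": "arm_command", "payload": {"deltas": [-0.033,0,0.012,0,-0.7,0,-0.066,0,0.025,0,-1.4,0,-0.099,0,0.037,0,-2.1,0,-0.119,0,0.066,0,-3,0,-0.14,0,0.095,0,-3.9,0,-0.16,0,0.122,0,-4.8,0,-0.16,0,0.122,0,-4.8,0,-0.16,0,0.122,0,-4.8,0]}}

```text
time: 66.78
ee_pos: [0.5307, -0.1432, 0.1384]
eef_rot: [-0.527, 0.471, -0.472, 0.527]
ft_force: [0.4, -0.2, -1.3]
width: 0.0367
```

Run:
```python
from h import *
st()
P,Q=pose();print(delta((.533,-.1367,.095),yaw(-83.25)))
```

```text
t 66.78 P [ 0.5307 -0.1432  0.1384] yaw -83.6 ydir [ 0.001  0.    -1.   ] F [ 0.4 -0.2 -1.3] M [-0.13  0.21  0.04] w 0.0367 q [-0.74  0.36  1.12  1.79 -0.34  1.21 -0.98]
(array([-0.00618998,  0.04342365,  0.00298651]), array([-0.03198846, -0.38409595, -0.02036095]))
```

Request:
{"api": "arm_command", "payload": {"deltas": [-0.006,0.01,0.003,0,-0.4,0,-0.006,0.035,0.003,0,-0.4,0,-0.006,0.048,0.003,0,-0.4,0,-0.006,0.048,0.003,0,-0.4,0]}}

```text
time: 67.28
ee_pos: [0.5325, -0.136, 0.089]
eef_rot: [0.529, -0.47, 0.469, -0.529]
ft_force: [-0.0, -0.0, -0.4]
width: 0.0363
```

Run:
```python
from h import *
st()
ps=shot('side','g4.png',(120,280,240,400),4.5)
P,Q=pose()
T=np.array([.5688,-.0503]);a=np.radians(6.75);Rm=np.array([[np.cos(a),-np.sin(a)],[np.sin(a),np.cos(a)]])
print(Rm.T@(P[:2]-T))
```

```text
t 67.28 P [ 0.5325 -0.136   0.089 ] yaw -83.2 ydir [-0.001  0.001 -1.   ] F [-0.  -0.  -0.4] M [-0.05  0.22  0.  ] w 0.0363 q [-0.7   0.42  1.07  1.84 -0.41  1.13 -0.94]
[-0.04551284 -0.08116514]
```

View pics/g4.png

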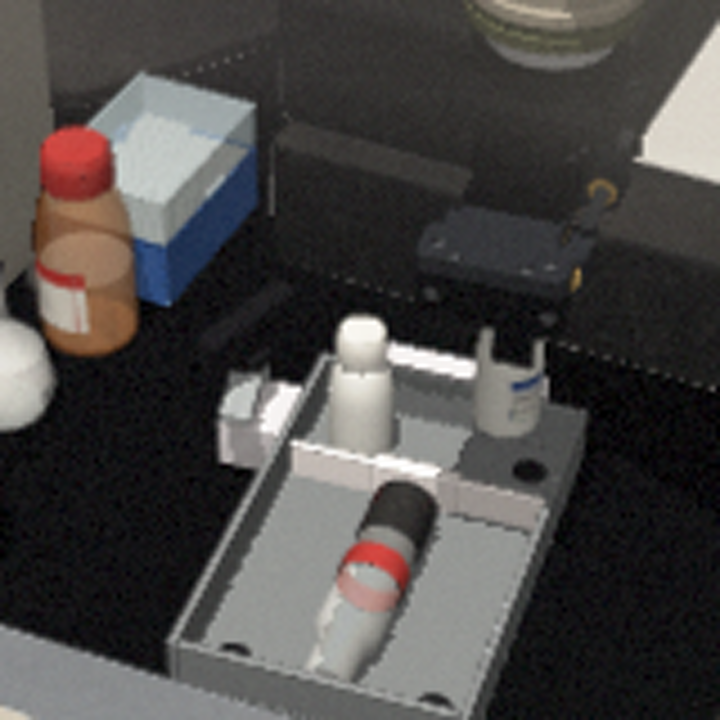

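Request:
{"api": "arm_command", "payload": {"deltas": [0,0.012,0,0,0,0,0,0.025,0,0,0,0,0,0.036,0,0,0,0,0,0.044,0,0,0,0,0,0.044,0,0,0,0]}}

```text
time: 67.95
ee_pos: [0.533, -0.136, 0.0451]
eef_rot: [0.529, -0.47, 0.469, -0.529]
ft_force: [0.1, -0.7, 0.2]
width: 0.0367
```

Request:
{"api": "arm_command", "payload": {"deltas": [0,0.001,0,0,0,0,0,0.002,0,0,0,0,0,0.002,0,0,0,0]}}

```text
time: 68.32
ee_pos: [0.5335, -0.1359, 0.0439]
eef_rot: [-0.529, 0.469, -0.469, 0.529]
ft_force: [-0.2, 0.2, -1.2]
width: 0.0366
```

Request:
{"api": "arm_command", "payload": {"deltas": [0,0.001,0,0,0,0,0,0.002,0,0,0,0,0,0.002,0,0,0,0]}}

```text
time: 68.7
ee_pos: [0.5334, -0.1359, 0.0416]
eef_rot: [-0.529, 0.469, -0.469, 0.529]
ft_force: [-0.6, -0.0, -1.0]
width: 0.0365
```

Request:
{"api": "arm_command", "payload": {"deltas": [0,0.001,0,0,0,0,0,0.0015,0,0,0,0,0,0.0015,0,0,0,0]}}

```text
time: 69.08
ee_pos: [0.5338, -0.136, 0.0408]
eef_rot: [-0.528, 0.469, -0.469, 0.529]
ft_force: [-1.9, 0.4, 6.4]
width: 0.0367
```

Request:
{"api": "arm_command", "payload": {"deltas": [0,0,0,0,0,0,0,0,0,0,0,0,0,0,0,0,0,0,0,0,0,0,0,0], "hand": 0.65}}

```text
time: 69.58
ee_pos: [0.5334, -0.1359, 0.0402]
eef_rot: [-0.529, 0.469, -0.469, 0.529]
ft_force: [0.3, 0.4, -0.7]
width: 0.0559
```

Request:
{"api": "arm_command", "payload": {"deltas": [0,-0.02,0,0,0,0,0,-0.05,0,0,0,0,0,-0.1,0,0,0,0,0,-0.15,0,0,0,0,0,-0.2,0,0,0,0]}}

```text
time: 70.2
ee_pos: [0.533, -0.1366, 0.2431]
eef_rot: [-0.528, 0.47, -0.47, 0.529]
ft_force: [0.1, -0.2, 0.2]
width: 0.0566
```

Run:
```python
from h import *
st()
ps=shot('side','f1.png')
rows([((.45,.05,.30),yaw(-60)),((.38,.12,.32),yaw(-20))],.045,9)
```

```text
t 70.2 P [ 0.533  -0.1366  0.2431] yaw -83.2 ydir [ 0.001  0.001 -1.   ] F [ 0.1 -0.2  0.2] M [-0.04  0.09  0.01] w 0.0566 q [-0.83  0.26  1.19  1.64 -0.25  1.41 -1.06]
[-0.039,-0.01,-0.012,-0.1,-4.7,0.0,-0.079,-0.021,-0.025,-0.2,-9.3,0.1,-0.118,-0.031,-0.037,-0.3,-14.0,0.1,-0.157,-0.041,-0.05,-0.4,-18.6,0.1,-0.197,-0.052,-0.062,-0.4,-23.3,0.1,-0.212,-0.056,-0.075,-0.4,-31.3,0.2,-0.228,-0.06,-0.087,-0.4,-39.3,0.2,-0.243,-0.064,-0.099,-0.4,-47.3,0.2] 8
[-0.02,-0.004,0.003,0.0,-8.0,0.0,-0.039,-0.008,0.006,0.0,-16.0,0.0] 2
```

View pics/f1.png

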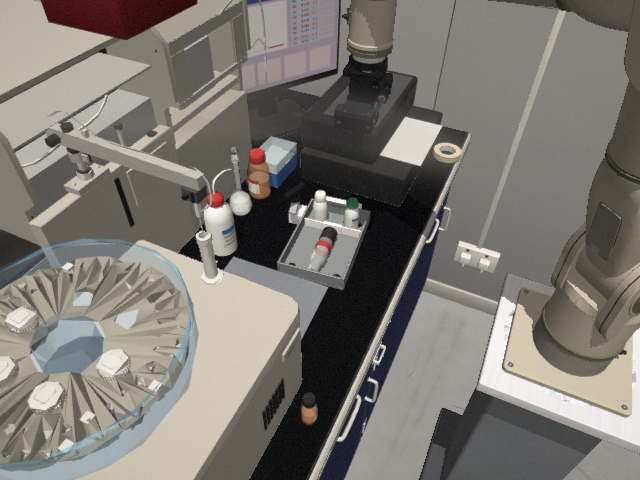

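Request:
{"api": "arm_command", "payload": {"deltas": [-0.039,-0.01,-0.012,0,-4.7,0,-0.079,-0.021,-0.025,0,-9.3,0,-0.118,-0.031,-0.037,0,-14,0,-0.157,-0.041,-0.05,0,-18.6,0,-0.197,-0.052,-0.062,0,-23.3,0,-0.212,-0.056,-0.075,0,-31.3,0,-0.228,-0.06,-0.087,0,-39.3,0,-0.243,-0.064,-0.099,0,-47.3,0]}}

```text
time: 71.25
ee_pos: [0.4059, 0.093, 0.305]
eef_rot: [-0.672, 0.217, -0.217, 0.674]
ft_force: [0.1, 0.5, 0.7]
width: 0.0568
```

Request:
{"api": "arm_command", "payload": {"deltas": [-0.02,-0.004,0.003,0,-8,0,-0.039,-0.008,0.006,0,-16,0,-0.039,-0.008,0.006,0,-16,0]}}

```text
time: 71.62
ee_pos: [0.378, 0.1213, 0.3129]
eef_rot: [-0.696, 0.122, -0.122, 0.697]
ft_force: [0.1, -0.3, 0.1]
width: 0.0567
```

Run:
```python
from h import *
st()
pt=shot('top','f_t.png',(150,330,150,420),2.8)
ps=shot('side','f_s.png',(170,330,190,390),4)
for q in ("lid_handle","bottle_1_mid","lamp_1_mid","divider_grip","dropper_bottle"):
  for n,p in (("t",pt),("s",ps)):
    print(q,n,[(round(b["conf"],2),np.round(b["centre"],1).tolist()) for b in r.boxes_of(p,q)][:4])
```

```text
t 71.62 P [0.378  0.1213 0.3129] yaw -19.8 ydir [ 0.001  0.002 -1.   ] F [ 0.1 -0.3  0.1] M [-0.14  0.08 -0.05] w 0.0567 q [-1.42 -0.42  0.73  1.83  0.28  1.63 -1.07]
lid_handle t [(0.68, [197.3, 252.8])]
lid_handle s [(0.64, [285.4, 286.4])]
bottle_1_mid t []
bottle_1_mid s [(0.59, [205.5, 316.1])]
lamp_1_mid t []
lamp_1_mid s []
divider_grip t [(0.72, [231.8, 354.8]), (0.61, [236.5, 316.8])]
divider_grip s [(0.85, [227.8, 330.9])]
dropper_bottle t [(0.54, [299.8, 158.6])]
dropper_bottle s [(0.75, [411.0, 309.2])]
```

View pics/f_t.png

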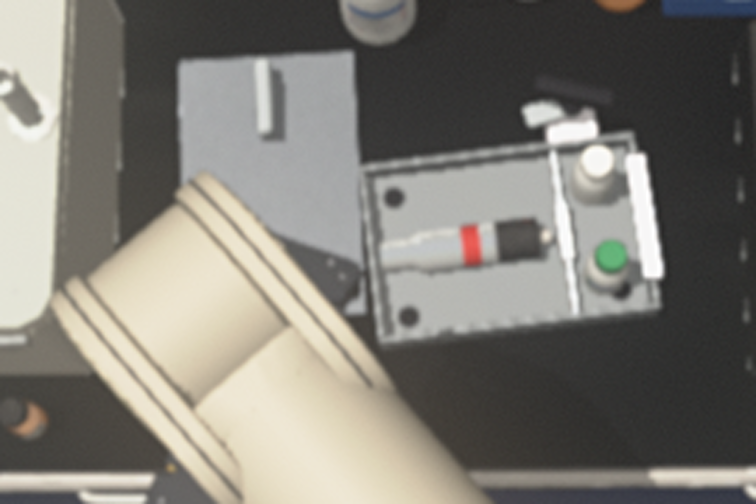

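View pics/f_s.png

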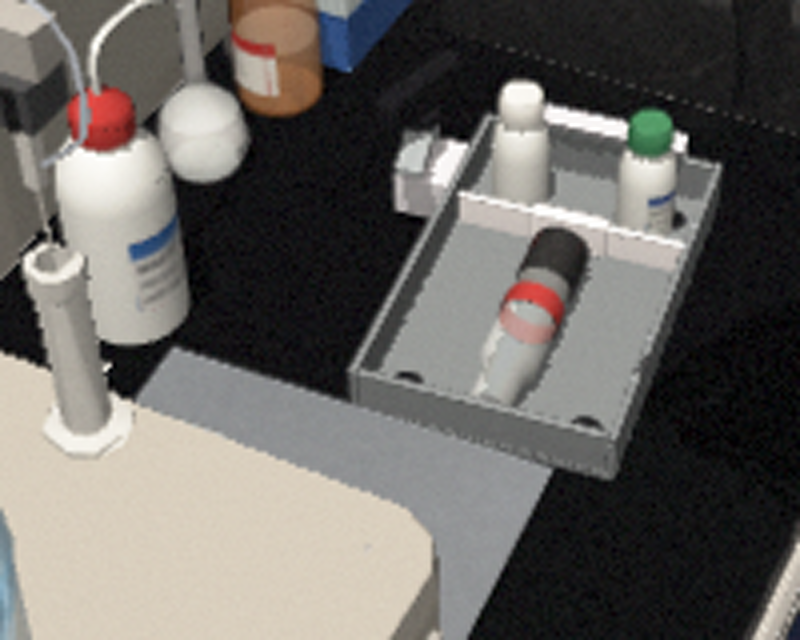

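Run:
```python
from h import *
pt=shot('top');ps=shot('side')
T=np.array([.5688,-.0503]);a=np.radians(6.75);Rm=np.array([[np.cos(a),-np.sin(a)],[np.sin(a),np.cos(a)]])
L=lambda X:(Rm.T@(X[:2]-T)).round(4)
c=lambda u,v:((v+.5)/2.8-.5+150,(u+.5)/2.8-.5+150)
for n,uv,z in (("lid TL",(179,62),.01),("lid TR",(353,51),.01),("lid R low",(364,312),.01),("lid handle",(264,97),.045)):
    X=atz(pt,c(*uv),z);print(n,X.round(4),L(X))
for n,uv,z in (("lamp L",(385,250),.0235),("lamp pin",(553,237),.0235),("div top",(556,165),.028),("div bot",(575,310),.028),("w cap",(597,160),.093),("g cap",(610,257),.093)):
    X=atz(pt,c(*uv),z);print(n,X.round(4),L(X))
s=lambda u,v:((v+.5)/4-.5+170,(u+.5)/4-.5+190)
print("w cap tri",tri(pt,c(597,160),ps,s(523,90)),"g",tri(pt,c(610,257),ps,s(652,120)))
print("handle tri",tri(pt,c(264,97),ps,s(0,0))[1])
print("lid near corner side",atz(ps,s(552,470),.01).round(4), "lid far-left corner side",atz(ps,s(176,348),.01).round(4))
```

```text
lid TL [0.739  0.2464 0.01  ] [0.2039 0.2746]
lid TR [0.7487 0.0877 0.01  ] [0.1949 0.1158]
lid R low [0.5059 0.0762 0.01  ] [-0.0476  0.133 ]
lid handle [0.6937 0.1642 0.045 ] [0.1493 0.1983]
lamp L [0.5588 0.0573 0.0235] [0.0027 0.1081]
lamp pin [ 0.5697 -0.0911  0.0235] [-0.0039 -0.0406]
div top [ 0.6344 -0.0947  0.028 ] [ 0.0599 -0.0518]
div bot [ 0.5031 -0.1087  0.028 ] [-0.0721 -0.0503]
w cap [ 0.6203 -0.1254  0.093 ] [ 0.0423 -0.0807]
g cap [ 0.5357 -0.1342  0.093 ] [-0.0427 -0.0794]
w cap tri (array([ 0.62046958, -0.12499501,  0.09578656]), np.float64(0.001863483535482932)) g (array([ 0.53716592, -0.13368348,  0.09527636]), np.float64(0.0038410651123238857))
handle tri 0.13851909285332845
lid near corner side [0.5073 0.0781 0.01  ] lid far-left corner side [0.748  0.0895 0.01  ]
```

Run:
```python
from h import *
rows([((.5,.12,.28),yaw(-50)),((.69,.164,.15),yaw(-87)),((.69,.164,.15),yaw(-87))],.045,9)
```

```text
[0.029,0.008,0.01,-0.0,7.5,-0.0,0.058,0.016,0.02,-0.0,15.1,-0.0,0.086,0.024,0.03,-0.0,22.6,-0.0,0.115,0.032,0.04,-0.0,30.1,-0.0,0.142,0.054,0.058,-0.0,36.3,-0.0,0.17,0.076,0.076,-0.0,42.5,-0.0,0.197,0.097,0.093,-0.0,48.6,-0.0,0.224,0.119,0.111,-0.0,54.8,-0.0] 8
[0.001,0.022,0.032,0.0,6.2,0.0,0.003,0.043,0.065,0.0,12.3,0.0,0.003,0.043,0.065,0.0,12.3,0.0] 3
```

The lid was knocked about 24 mm after I laid it: its far edge is now past x = 0.74 and it is almost against the tray corner. I'll lay it back properly.

Request:
{"api": "arm_command", "payload": {"deltas": [0.029,0.008,0.01,0,7.5,0,0.058,0.016,0.02,0,15.1,0,0.086,0.024,0.03,0,22.6,0,0.115,0.032,0.04,0,30.1,0,0.142,0.054,0.058,0,36.3,0,0.17,0.076,0.076,0,42.5,0,0.197,0.097,0.093,0,48.6,0,0.224,0.119,0.111,0,54.8,0], "hand": 0.6}}

```text
time: 73.32
ee_pos: [0.6276, 0.1499, 0.1919]
eef_rot: [0.562, -0.43, 0.43, -0.561]
ft_force: [-0.7, 0.8, 1.3]
width: 0.0523
```

Request:
{"api": "arm_command", "payload": {"deltas": [0.001,0.022,0.032,0,6.2,0,0.003,0.043,0.065,0,12.3,0,0.003,0.043,0.065,0,12.3,0,0.003,0.043,0.065,0,12.3,0]}}

```text
time: 73.82
ee_pos: [0.6898, 0.1633, 0.1508]
eef_rot: [-0.513, 0.486, -0.486, 0.513]
ft_force: [-0.5, -0.8, -0.3]
width: 0.0522
```

Run:
```python
from h import *
st()
pt=shot('top','r_t.png',(150,330,150,420),2.8)
ps=shot('side','r_s.png',(130,330,150,390),3.2)
P,Q=pose();print(delta((.692,.1642,.06),yaw(-87)))
```

```text
t 73.83 P [0.6898 0.1633 0.1508] yaw -86.9 ydir [ 0.  0. -1.] F [-0.5 -0.8 -0.3] M [-0.06  0.15  0.06] w 0.0522 q [-0.91  0.76  1.05  1.31 -0.65  1.43 -1.42]
(array([-0.00022355,  0.09177163,  0.00210891]), array([-0.08520184,  0.07411182, -0.08708762]))
```

View pics/r_t.png

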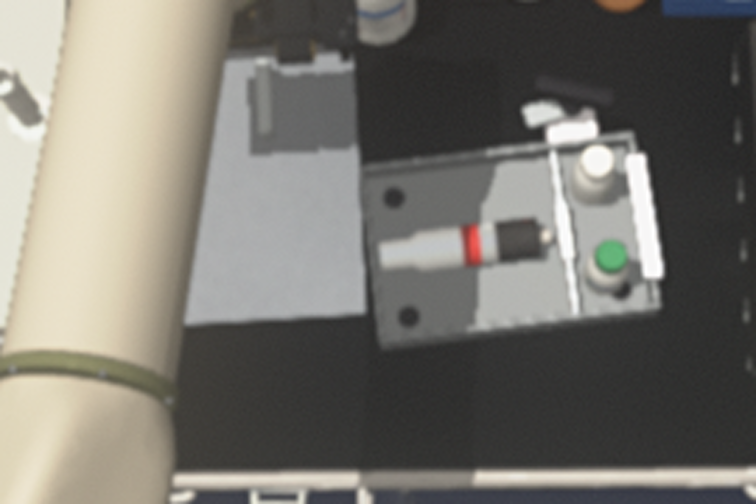

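View pics/r_s.png

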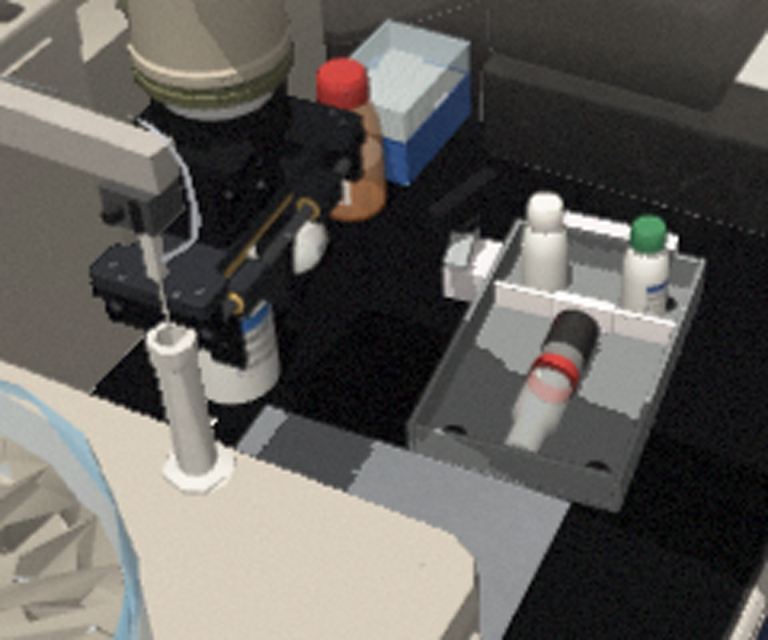

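Request:
{"api": "arm_command", "payload": {"deltas": [0,0.03,0.001,0,0,0,0,0.06,0.001,0,0,0,0,0.09,0.001,0,0,0,0,0.115,0.001,0,0,0,0,0.135,0.001,0,0,0,0,0.147,0.001,0,0,0,0,0.147,0.001,0,0,0]}}

```text
time: 74.8
ee_pos: [0.6908, 0.1638, 0.003]
eef_rot: [-0.513, 0.487, -0.486, 0.513]
ft_force: [-0.8, 0.4, -0.2]
width: 0.0519
```

Run:
```python
from h import *
st()
```

```text
t 74.8 P [0.6908 0.1638 0.003 ] yaw -87.0 ydir [-0.  0. -1.] F [-0.8  0.4 -0.2] M [-0.07  0.15  0.  ] w 0.0519 q [-0.89  0.89  0.95  1.44 -0.74  1.2  -1.36]
```

Request:
{"api": "arm_command", "payload": {"deltas": [0,0.002,0,0,0,0,0,0.002,0,0,0,0,0,0.002,0,0,0,0,0,0.002,0,0,0,0,0,0.002,0,0,0,0,0,0.002,0,0,0,0,0,0.002,0,0,0,0], "hand": 0, "grip_force": 35}}

```text
time: 75.68
ee_pos: [0.691, 0.164, 0.0016]
eef_rot: [-0.513, 0.487, -0.486, 0.513]
ft_force: [-1.5, 0.7, 1.5]
width: 0.0136
```

Run:
```python
from h import *
st()
P,Q=pose();print(delta((.671,.1695,P[2]+.02),yaw(-86)))
```

```text
t 75.67 P [0.691  0.164  0.0016] yaw -87.0 ydir [ 0.     0.001 -1.   ] F [-1.5  0.7  1.5] M [ 0.02  0.28 -0.  ] w 0.0136 q [-0.89  0.89  0.95  1.44 -0.75  1.2  -1.36]
(array([-0.00655886, -0.02000213, -0.01971941]), array([-0.02357783, -0.96685945, -0.05088433]))
```

Request:
{"api": "arm_command", "payload": {"deltas": [0,-0.01,0,0,0,0,0,-0.02,0,0,0,0,-0.003,-0.02,-0.007,0,-0.5,0,-0.0065,-0.02,-0.015,0,-1,0,-0.0065,-0.02,-0.022,0,-1,0,-0.0065,-0.02,-0.022,0,-1,0,-0.0065,-0.01,-0.022,0,-1,0,-0.0065,-0.01,-0.022,0,-1,0]}}

```text
time: 76.68
ee_pos: [0.6681, 0.1691, 0.0102]
eef_rot: [0.517, -0.483, 0.482, -0.517]
ft_force: [0.3, -0.0, -2.3]
width: 0.0136
```

Request:
{"api": "arm_command", "payload": {"deltas": [0,0.004,0,0,0,0,0,0.008,0,0,0,0,0,0.009,0,0,0,0,0,0.009,0,0,0,0]}}

```text
time: 77.18
ee_pos: [0.6687, 0.1692, 0.0025]
eef_rot: [-0.517, 0.482, -0.482, 0.518]
ft_force: [0.2, 0.4, -2.3]
width: 0.0139
```

Request:
{"api": "arm_command", "payload": {"deltas": [0,0.001,0,0,0,0,0,0.0015,0,0,0,0,0,0.0015,0,0,0,0]}}

```text
time: 77.55
ee_pos: [0.669, 0.1693, 0.0016]
eef_rot: [-0.517, 0.482, -0.482, 0.518]
ft_force: [-2.2, 0.1, 4.6]
width: 0.0136
```

On the worktop again. I'll release, retract to the start side, and then check.

Request:
{"api": "arm_command", "payload": {"deltas": [0,0,0,0,0,0,0,0,0,0,0,0,0,0,0,0,0,0,0,0,0,0,0,0], "hand": 0.55}}

```text
time: 78.05
ee_pos: [0.6687, 0.1692, 0.0009]
eef_rot: [-0.517, 0.482, -0.482, 0.517]
ft_force: [0.2, -0.0, -0.5]
width: 0.0443
```

Request:
{"api": "arm_command", "payload": {"deltas": [0,-0.02,0,0,0,0,0,-0.06,0,0,0,0,0,-0.11,0,0,0,0,0,-0.16,0,0,0,0,0,-0.21,0,0,0,0,0,-0.26,0,0,0,0]}}

```text
time: 78.8
ee_pos: [0.6684, 0.1686, 0.2644]
eef_rot: [-0.516, 0.482, -0.482, 0.518]
ft_force: [0.6, 0.2, -0.8]
width: 0.0482
```

Run:
```python
from h import *
st()
pt=shot('top','r_t2.png',(150,330,150,420),2.8)
rows([((.5,.05,.30),yaw(-60)),((.42,-.12,.30),yaw(-40)),((.33,-.28,.30),yaw(-40))],.05,10)
```

```text
t 78.8 P [0.6684 0.1686 0.2644] yaw -86.0 ydir [ 0.002  0.001 -1.   ] F [ 0.6  0.2 -0.8] M [-0.06  0.15  0.01] w 0.0482 q [-0.94  0.66  1.11  1.2  -0.59  1.6  -1.46]
[0.021,-0.006,-0.036,-0.1,-5.2,0.0,0.042,-0.012,-0.071,-0.2,-10.4,0.0,0.064,-0.018,-0.107,-0.3,-15.6,0.0,0.085,-0.024,-0.142,-0.4,-20.8,0.0,0.106,-0.03,-0.178,-0.5,-26.0,0.0,0.147,-0.031,-0.201,-0.5,-31.0,0.1,0.188,-0.031,-0.224,-0.5,-36.0,0.1,0.229,-0.031,-0.246,-0.5,-41.0,0.1] 8
[0.016,0.0,-0.044,0.0,-5.0,0.0,0.028,0.0,-0.088,0.0,-5.0,0.0,0.041,0.0,-0.133,0.0,-5.0,0.0,0.053,0.0,-0.177,0.0,-5.0,0.0,0.065,0.0,-0.221,0.0,-5.0,0.0] 5
```

View pics/r_t2.png

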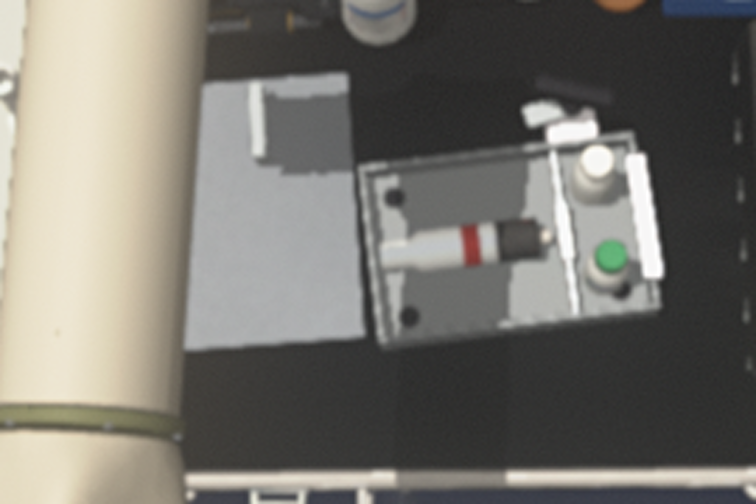

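Run:
```python
from h import *
pt=shot('top');ps=shot('side','f_s2.png',(170,330,190,390),4)
c=lambda u,v:((v+.5)/2.8-.5+150,(u+.5)/2.8-.5+150)
for uv,z in (((347,75),.01),((366,337),.01),((258,120),.045)): print(atz(pt,c(*uv),z).round(4))
for n,p in (("t",pt),("s",ps)):
    print([(q,round(b["conf"],2),np.round(b["centre"],1).tolist()) for q in ("dropper_bottle","lid_handle","bottle_1_mid","divider_grip") for b in r.boxes_of(p,q)[:2]])
st()
```

```text
[0.7257 0.093  0.01  ]
[0.4835 0.0743 0.01  ]
[0.6724 0.1691 0.045 ]
[('lid_handle', 0.73, [228.8, 247.7]), ('bottle_1_mid', 0.76, [212.8, 363.7]), ('divider_grip', 0.51, [230.3, 351.7])]
[('dropper_bottle', 0.79, [410.2, 310.3]), ('lid_handle', 0.85, [291.5, 301.8]), ('bottle_1_mid', 0.72, [206.5, 317.9]), ('divider_grip', 0.62, [226.4, 335.4])]
t 79.35 P [0.6683 0.1691 0.2603] yaw -86.0 ydir [-0.001  0.    -1.   ] F [-0.1 -0.5 -0.2] M [-0.04  0.1   0.  ] w 0.048 q [-0.94  0.67  1.11  1.2  -0.59  1.6  -1.45]
```

View pics/f_s2.png

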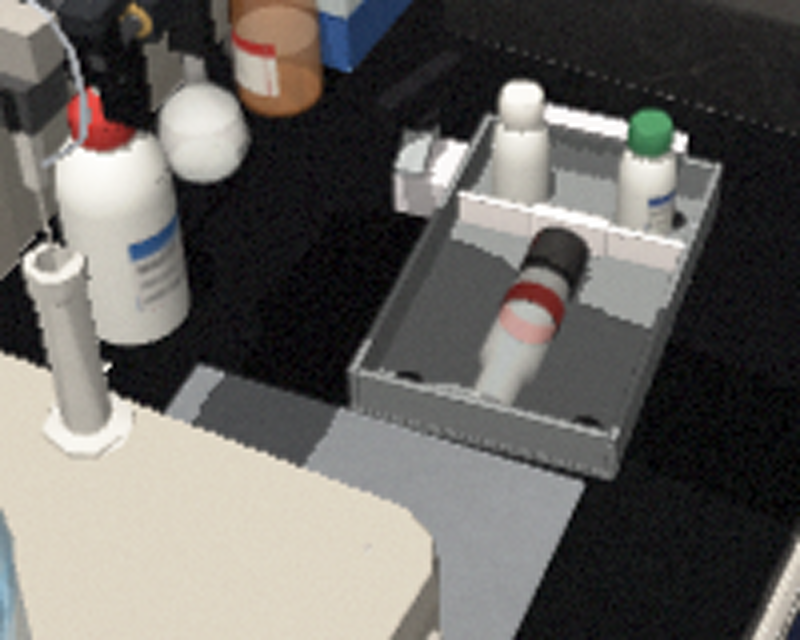

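```bash
python3 -c "
from h import *
print(r.close_job()); st()"
```

```text
the job is handed in; nothing more can be done
None
the job is handed in; nothing more can be done
```

The bench tray is set up as asked, and the job was handed in at about 79 s. No verdict came back.

**What I did, in order**
- I turned the clamp knob about 196° (3.4 rad) clockwise until the steel finger was off the lid.
- I tipped the lid about 14° with its right end under the lip, drew it out about 42 mm, and laid it flat left of the tray.
- I slid the divider to about +0.050 m.
- I laid the one lamp present lengthwise in the left compartment.
- I stood both white bottles (one white cap, one green cap) in the right compartment. The brown dropper bottle was not touched.

**Last checks by camera**

| Thing | Result |
|---|---|
| Lamp | Spans tray y from −41 to +108 mm, inside the left compartment |
| Bottles | At tray (+42, −81) and (−43, −79) mm; cap tops triangulate to about 95 mm (93 mm expected) |
| Lid | From x 0.48 to 0.73 m, clear of the tray; its left edge was hidden by the arm in the last picture |
| Robot | Gripper empty and about 0.28 m above the worktop, touching nothing |

**What failed or disagreed**
- **First knob grip:** it closed on nothing. The real fingertips sit about 20 to 24 mm behind the reported tool point along the tool. I found this by touch and in the pictures and allowed for it afterwards.
- **Lid knocked:** after I had laid it down, the lid was shifted about 24 mm, past x = 0.74 and almost against the tray corner. I picked it up and laid it down again.
- **Networks:** they never reliably found the lamp or more than one bottle, so I confirmed those from the pictures and the sizes given. I took the green-capped bottle as a standard bottle because its size matches and at least two must be there.

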